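Shut down the tray sealer and sort its bench

TASK

The batch is finished. First turn the tray sealer's heat dial fully anticlockwise to off; only then take the film roll out of the orange crate and lay it on its V-stand, and sort what lies about on the bench: the sealed cups upright in the orange crate, the food utensils (scraper, scoop) in the steel wash pan and the hand tools (screwdriver, spanner) in the blue tool tray. Set the cups down, do not drop them, and leave the sanitiser bottle, the stack of empty cups and the label roll where they stand.

Things in the scene. Friction and masses are not known exactly. Their poses are not given: they have to be found in the camera images.
- heat (a joint): the sealer's heat dial, rad: 0 is fully anticlockwise against its stop (off), it grows clockwise as seen facing the panel, up to 4.71; friction 0.04 N m; it stays where it is left
- heat_grip (a point): point on the dial's axis at the height to grip, 37 mm off the panel. Dial: black bar grip 42 mm long, 14 wide, rising 44 mm off the panel, on a round skirt 44 mm across. This frame turns with the dial: x along the bar (white pointer line at the -x end), y across it, z along the axis, out of the panel. The panel slopes 20 degrees, facing up and to the robot; dial at its right end (-y)
- sealer: table-top tray sealer, stainless, fixed, 230 mm wide (y), 600 mm deep (x): sloping control panel over the front 105 mm (58 to 98 mm high), flat deck 112 mm high behind it, then the heated head raised on its hinge, 290 mm high, its handle 200 mm or more behind the front; origin under the middle of its front edge at bench level, x back into the machine
- film: spare roll of clear sealing film, a cylinder 56 mm across and 140 mm long (its cardboard core sticks out 5 mm at each end), 350 g; origin at its very middle on its axis, x along its axis. At the start it lies in the orange crate, along the crate's y, on the crate's floor
- stand: fixed steel stand for the film roll: base plate 130 mm (x) by 100 (y) by 5, with two upright 90-degree V supports 6 mm thick at x = -45 and +45 mm, open at the top (tips 49 mm high, 70 mm apart in y). A roll in both Vs lies along the stand's x over its middle, axis 54 mm above the bench; either way round is right. Origin under its middle at bench level
- crate: orange plastic crate for the sealed cups: open-topped, outside 150 mm (its x) by 230 mm (its y) by 50 mm high, walls and floor 5 mm thick, fixed to the bench; origin under its middle at bench level, z up
- pan: stainless wash pan for food utensils, with a rim 8 mm wide outside the walls: open-topped, outside 150 mm (its x) by 230 mm (its y) by 50 mm high, walls and floor 5 mm thick, fixed to the bench; origin under its middle at bench level, z up
- tray: blue tool tray with a black rubber floor: open-topped, outside 150 mm (its x) by 230 mm (its y) by 50 mm high, walls and floor 5 mm thick, fixed to the bench; origin under its middle at bench level, z up
- cup1: a sealed portion cup of brown bean paste, closed with a flat pale film lid; round, 36 mm high, 47 mm across at the foot widening to a 62 mm rim at the top (the rim is the top 4 mm), about 90 g; origin at the middle of its underside, z up. Stands on the bench at the start. May be absent
- cup2: a sealed portion cup of brown bean paste, closed with a flat pale film lid; round, 36 mm high, 47 mm across at the foot widening to a 62 mm rim at the top (the rim is the top 4 mm), about 90 g; origin at the middle of its underside, z up. Stands on the bench at the start. May be absent
- cup3: a sealed portion cup of brown bean paste, closed with a flat pale film lid; round, 36 mm high, 47 mm across at the foot widening to a 62 mm rim at the top (the rim is the top 4 mm), about 90 g; origin at the middle of its underside, z up. Stands on the bench at the start. May be absent
- scraper: food utensil: bowl scraper 135 mm long, white handle 16 mm wide and 14 mm high from x = -67 to +22 mm, blue blade 38 mm wide, 9 mm thick at the +x end; 60 g; origin at mid-length at its underside; lies flat; x runs along it, z is up. May be absent
- scoop: food utensil: steel portion scoop 135 mm long, flat handle 16 mm wide and 6 mm thick, its top 20 mm above the bench, from x = -67 to +20 mm (with a foot at the -x end), round cup 47 mm across and 22 mm high at the +x end; 80 g; origin at mid-length at the level of its underside; lies flat; x runs along it, z is up. May be absent
- screwdriver: hand tool: screwdriver 135 mm long, square-ish red handle 22 mm wide and high from x = -67 to +10 mm, thin steel blade to +x; 80 g; origin at mid-length at the handle's underside; lies flat; x runs along it, z is up. May be absent
- spanner: hand tool: dark steel spanner 135 mm long, 9 mm thick, shank 14 mm wide in the middle, ring 28 mm across at the -x end, open jaw 32 mm wide at the +x end; 110 g; origin at mid-length at its underside; lies flat; x runs along it, z is up. May be absent
- sanitiser: bystander: white bottle with a blue cap, 62 mm across, 170 mm high, standing; origin at the middle of its underside
- cupstack: bystander: stack of empty clear cups, 64 mm across, 96 mm high, standing; origin at the middle of its underside
- labels: bystander: paper label roll lying flat, 70 mm across, 40 mm high; origin at the middle of its underside
Things that resemble listed ones, but are neither listed nor needed, are in the scene too. What is meant by the screwdriver is not yellow, and is the smaller of those in its own colour.

How it is judged:
By the outcome, as a careful person would: the job done as asked, in the order asked, and still so for the second after the job is handed in, with the robot touching nothing.
Of cup1, cup2, cup3 only 2 to 3 are there at a start; the rules pass over those that are not, and their reading is None.
Of scraper, scoop, screwdriver, spanner only 3 to 4 are there at a start; the rules pass over those that are not, and their reading is None.
At some moment in a run one of cup1, cup2, cup3, scraper, scoop, screwdriver, spanner may be knocked a few centimetres aside while the robot is not near it.
It also fails if it takes over 210 s, if anything falls off the work surface, if the arm or the gripper's body presses on something with over 40 N, if the wrist force passes 120 N, or if a joint passes its speed limit or range.

ROBOT

A 6-joint arm with a two-finger parallel gripper is mounted at the origin on the work surface. World frame = base frame: x ahead of the robot, y to its left, z up, the work surface at z = 0. Lengths are in mm, angles in rad, forces in N, time in s.
With the tool pointing down it reaches from about 375 to 975 mm from the base axis. Payload 3.8 kg.
Tool frame: the origin (TCP) lies at the very end of the fingers, on their centre line; the grasp point (between the pads) lies robot.pinch_z behind it (robot.pinch_z is the distance from the TCP to the grasp point, in mm); z points along the fingers, y is the direction in which the jaws open and shut (so a half turn about z gives the same grasp; the last joint's range is limited). The gripper opens to 85 mm and grips with 20 to 120 N. Pads are 22 mm wide; open, the fingers measure 114 mm over their backs; the gripper's body (76 mm by 85 mm) begins 54 mm behind the grasp point. The pads swing forward as they close: fully open they stand 13 mm farther back than shut.
Start: joints at [-1.351, 0.264, 1.604, -0, 1.274, -0.037], TCP at [171.436, -652.861, 192.18] pointing down, gripper open.
Joint ranges: [-2.63, 2.63], [-0.94, 2.18], [0.31, 2.57], [-1.31, 4.45], [0, 2.66], [-2.55, 2.55]. Speed limits (rad/s): [2.57, 2.57, 3.14, 3.14, 3.14, 3.14].

INTERFACE

Orientations are given as a unit quaternion [x, y, z, w].
In Python, from bench import status, grab_frame, robot gives the robot as it stands. The module is installed in compiled form; this text tells all that it offers.
- The arm moves only by the tool send_rows, never from a script. Its argument "deltas" is a list of rows, each a list of 7 numbers: the shift along the tool's x, y, z in m, then the turn, a rotation vector about the tool's x, y, z in degrees, then the gripper command: -1 is fully open, 1 is shut, values between are in proportion. A call has 1 to 8 rows; each row shifts and turns the commanded pose from where the row before left it, along the tool's axes as they then stand; what a row does not reach is not made up. A row lasts 1/12 s, in which the tool goes at most 41.7 mm and 7.16 degrees, less where a joint would pass 70% of its speed; a pose out of reach is approached as far as the arm can. A call is refused whole if a number of a shift passes 0.0417 or a number of a turn 7.16, either way. A call with a gripper value outside its range is refused whole. The fingers move at their own pace and stop on an object; "force" is the grip in N (left out, the last holds). Time passes only in rows, so rows that do not move let the fingers close. It gives the time, the measured TCP pose, the force and the opening at its end, in the units of the state.
- status.get_obs(): the state, without advancing time (a new reading comes with each control period).
- grab_frame(name): name is "side" or "top" or "wrist"; returns a dict with "color" (400x640x3 uint8, blue, green, red), "fx", "fy", "cx", "cy" (pixels), "rvec" (rotation vector, rad) and "tvec" (3), from world to camera coordinates, as OpenCV has them. Camera axes: x right, y down, z forward; pixel columns grow to the right and rows downward; lengths in mm; the calibration is good to about 2 mm. The wrist camera is an equidistant fisheye: a pixel r from the principal point sees the ray r / f radians off the axis. A picture is of the moment at which its call begins. There is no depth.
- robot.sign_off(): hands the job in, once; it reports no verdict.
The state is a dict: "clock": time; "joint_positions": joint angles; "qd": joint speeds; "tau": joint torques, N m; "eef_pos": TCP position; "tool_rot": TCP orientation; "wrist_force": force on the tool from outside, world axes, zero at the start; "moment": the same for the moment, N m; "gripper_width": opening from 0.0 (shut) to 1.0 (fully open).
Only numpy, scipy, OpenCV 4.12 (cv2) and the standard library are available. Lean on these libraries where they do the work, as an engineer would, in place of code of your own. Each camera call takes 0.05 s, during which the arm holds its last target.

## Working session

There is one attempt and no reset: what is moved stays moved. The work goes in short steps, Python scripts to look and compute and a tool call to move; the robot and the scene stay as the last step left them, time stands still between calls to the robot, and variables do not carry over. Pictures are saved under pics/ and viewed, and the job is handed in when it is done.

Besides the shell and the picture viewer there is one more tool, called after "Emit:" as name(argument=value, ...) on one line, values as JSON. send_rows: Moves the arm, as the interface text tells. Its arguments: {"type":"object","properties":{"deltas":{"type":"array","items":{"type":"array","items":{"type":"number"}}},"force":{"type":"number"}},"required":["deltas"]}

```bash
ls; mkdir -p pics; cat > h.py <<'E'
import numpy as np, cv2, json
from scipy.spatial.transform import Rotation as R
from bench import status, grab_frame, robot
def grab(name, fn):
    f=grab_frame(name); cv2.imwrite('pics/'+fn+'.png',f['color']); np.save('pics/'+fn+'.npy',f,allow_pickle=True); return f
def load(fn): return np.load('pics/'+fn+'.npy',allow_pickle=True).item()
def ray(f,u,v,fish=False):
    Rm=cv2.Rodrigues(np.array(f['rvec'],float))[0]; t=np.array(f['tvec'],float).ravel()
    x=(u-f['cx'])/f['fx'];y=(v-f['cy'])/f['fy']
    if fish:
        r=np.hypot(x,y); s=np.sin(r)/r if r>1e-9 else 1; d=np.array([x*s,y*s,np.cos(r)])
    else: d=np.array([x,y,1.])
    return -Rm.T@t, Rm.T@d
def onz(f,u,v,z,fish=False):
    c,d=ray(f,u,v,fish); return c+d*(z-c[2])/d[2]
def proj(f,p,fish=False):
    Rm=cv2.Rodrigues(np.array(f['rvec'],float))[0]; q=Rm@np.array(p,float)+np.array(f['tvec'],float).ravel()
    if fish:
        r=np.hypot(q[0],q[1]); th=np.arctan2(r,q[2]); return np.array([f['cx']+f['fx']*th*q[0]/r, f['cy']+f['fy']*th*q[1]/r])
    return np.array([f['cx']+f['fx']*q[0]/q[2],f['cy']+f['fy']*q[1]/q[2]])
E
python3 - <<'E'
from h import *
print(status.get_obs(), robot.pinch_z)
for n in ['side','top','wrist']:
    f=grab(n,n+'0'); print(n,f['fx'],f['cx'],f['cy'],f['rvec'],f['tvec'],ray(f,f['cx'],f['cy'])[0])
E
```

```text
pics
{'clock': 0.0, 'joint_positions': array([-1.35091687e+00,  2.64750772e-01,  1.60535527e+00, -1.22651463e-05,
        1.27369751e+00, -3.68859774e-02]), 'qd': array([-0.00237542, -0.00200285,  0.0008906 , -0.00137511,  0.00137929,
       -0.00260494]), 'tau': array([ 1.55383568e-04, -5.15110230e+01, -3.67316866e+01, -2.90511280e-04,
        1.29021736e-02, -1.50772757e-05]), 'eef_pos': array([ 171.24538358, -652.08233058,  190.87383623]), 'tool_rot': array([ 9.91769415e-01,  1.28032048e-01, -1.06841327e-04, -1.10028959e-03]), 'wrist_force': array([-0.78670258, -0.26174788,  0.49377883]), 'moment': array([0.03614684, 0.0143139 , 0.03652503]), 'gripper_width': 1.0010979756878509} 18.700000000000003
side 450.5774534160847 315.96196259898187 205.18691760244278 [ 0.39300285 -2.8360889   1.01148335] [ 483.98242059  134.69462005 1515.84796547] [ 214.21454438  953.19945478 1263.21004069]
top 425.4375000949468 326.0290404685922 200.53753352260406 [ 2.1865471  -2.19495835  0.11037899] [   4.78349634  492.90612459 1495.64767935] [ 372.41929939   34.98904099 1529.7126994 ]
wrist 309.70691628693146 321.45265023428664 201.23624934299283 [-2.31462178  1.7848333   0.23994424] [-672.8725342   -34.31681308  377.39759448] [ 234.74278324 -634.62938296  372.16314603]
```

View pics/top0.png

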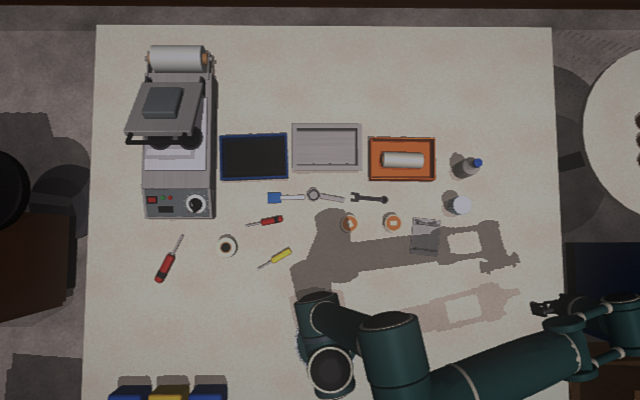

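View pics/side0.png

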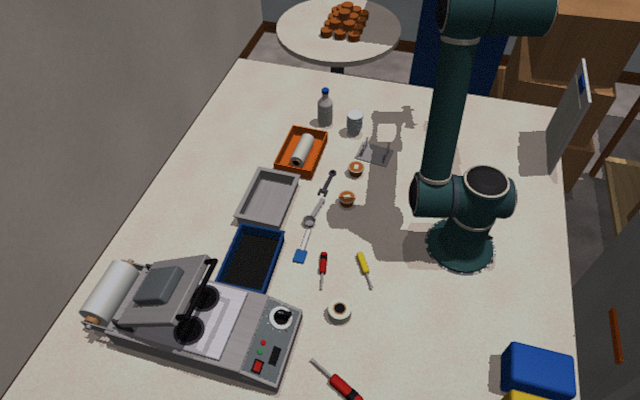

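View pics/wrist0.png

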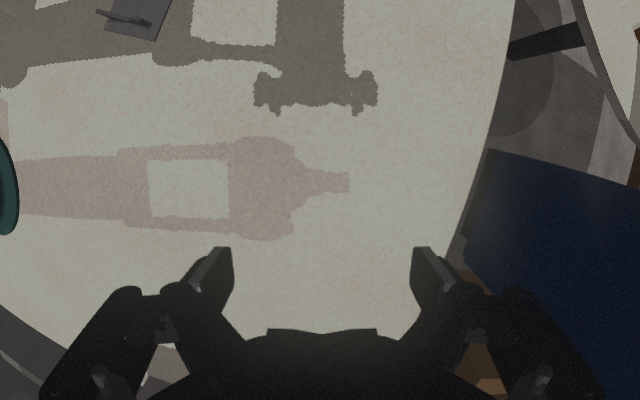

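```bash
python3 - <<'E'
from h import *
a=cv2.imread('pics/top0.png')
cv2.imwrite('pics/c1.png',cv2.resize(a[120:290,210:480],None,fx=2.96,fy=2.96,interpolation=cv2.INTER_CUBIC))
cv2.imwrite('pics/c2.png',cv2.resize(a[30:230,120:320],None,fx=3,fy=3,interpolation=cv2.INTER_CUBIC))
a=cv2.imread('pics/side0.png')
cv2.imwrite('pics/c3.png',cv2.resize(a[80:300,210:410],None,fx=2.7,fy=2.7,interpolation=cv2.INTER_CUBIC))
f=load('top0')
for n,u,v,z in [('scr',285,198,10),('cupA',348,222,36),('cupB',392,220,36),('dial',197,203,90),('stand',425,235,5),('crate',402,159,50),('pan',326,147,50),('tray',254,157,50),('sdr',265,220,20),('span',370,198,9)]: print(n,onz(f,u,v,z))
E
```

```text
scr [503.23837335 149.50859727  10.        ]
cupA [415.75212253 -73.59892336  36.        ]
cupB [ 422.15914528 -228.80763204   36.        ]
dial [480.27977083 439.68404915  90.        ]
stand [ 368.89374624 -352.2547417     5.        ]
crate [ 636.81040565 -265.43693404   50.        ]
pan [679.83410629   2.75489445  50.        ]
tray [644.38827097 255.42128683  50.        ]
sdr [424.47792015 219.13651134  20.        ]
span [ 502.44601574 -155.53660675    9.        ]
```

View pics/c1.png

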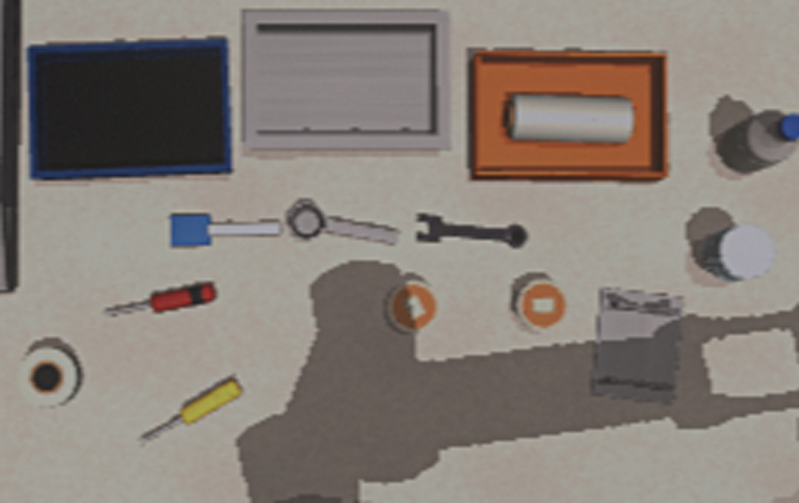

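View pics/c2.png

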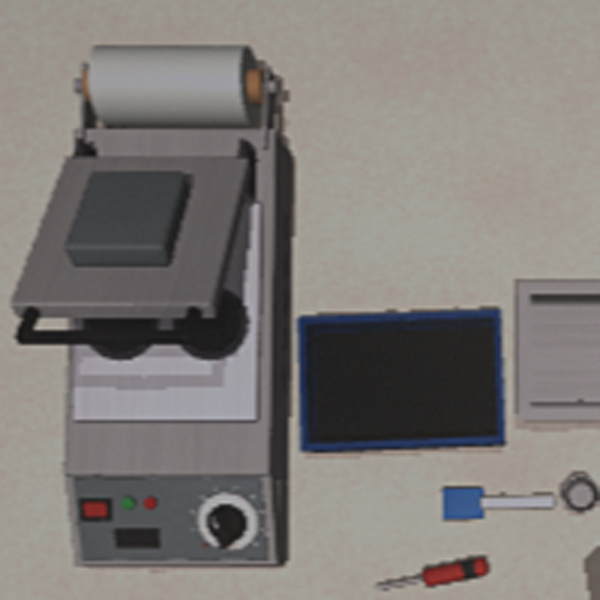

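View pics/c3.png

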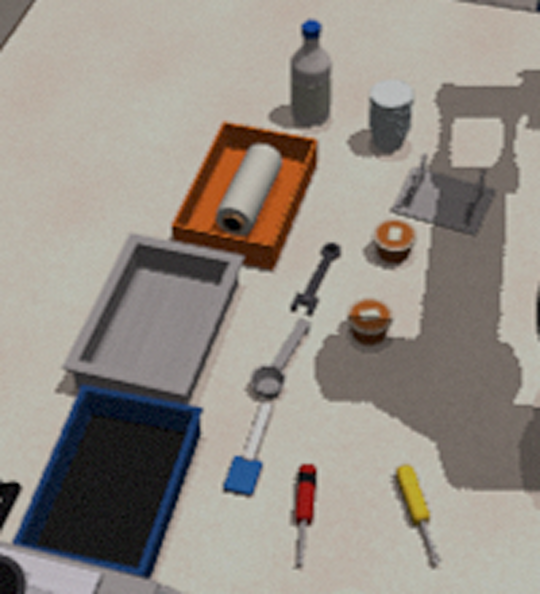

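```bash
cat >> h.py <<'E'
def Rd(yaw,tilt=None):
    c,s=np.cos(np.radians(yaw)),np.sin(np.radians(yaw))
    return np.array([[c,s,0],[s,-c,0],[0,0,-1.]])
def cur(o=None):
    o=o or status.get_obs(); return np.array(o['eef_pos']),R.from_quat(o['tool_rot']).as_matrix()
def plan(p,Rt,n=None,start=None,verbose=True):
    p0,R0=start if start else cur()
    p=np.array(p,float); w=R.from_matrix(R0.T@Rt).as_rotvec()
    d=p-p0
    if n is None: n=int(np.ceil(max(np.linalg.norm(d)/39,np.degrees(np.linalg.norm(w))/7.0,1)))
    M=sum(R0@R.from_rotvec(w*i/n).as_matrix() for i in range(n))
    v=np.linalg.solve(M,d)
    if verbose: print('n=%d row mm'%n,np.round(v,2),'deg',np.round(np.degrees(w)/n,3))
    rmin=1e9;q=p0.copy()
    for i in range(n):
        q=q+R0@R.from_rotvec(w*i/n).as_matrix()@v; rmin=min(rmin,np.hypot(q[0],q[1]))
    print('  end',np.round(q,1),'rmin %.0f'%rmin,'vnorm %.1f'%np.linalg.norm(v)); return (p,Rt)
def st():
    o=status.get_obs(); p,Rm=cur(o); print('t %.2f'%o['clock'],'p',np.round(p,1),'yawx %.1f'%np.degrees(np.arctan2(Rm[1,0],Rm[0,0])),'z',np.round(Rm[:,2],3),'q',np.round(np.degrees(o['joint_positions']),1),'F',np.round(o['wrist_force'],1),'w %.3f'%o['gripper_width'])
E
python3 - <<'E'
from h import *
s=plan([430,0,300],Rd(90))
plan([420,400,280],Rd(90),start=s)
E
```

```text
n=19 row mm [ 37.78 -12.27  -5.71] deg [-0.004 -0.004 -3.962]
  end [430.  -0. 300.] rmin 430 vnorm 40.1
n=11 row mm [36.36 -0.91  1.82] deg [0. 0. 0.]
  end [420. 400. 280.] rmin 431 vnorm 36.4
```

Emit:
send_rows(deltas=[[0.0378,-0.0123,-0.0057,0,0,-3.96,-1],[0.0378,-0.0123,-0.0057,0,0,-3.96,-1],[0.0378,-0.0123,-0.0057,0,0,-3.96,-1],[0.0378,-0.0123,-0.0057,0,0,-3.96,-1],[0.0378,-0.0123,-0.0057,0,0,-3.96,-1],[0.0378,-0.0123,-0.0057,0,0,-3.96,-1],[0.0378,-0.0123,-0.0057,0,0,-3.96,-1],[0.0378,-0.0123,-0.0057,0,0,-3.96,-1]])

```text
clock: 0.82
eef_pos: [388.2, -423.0, 237.6]
tool_rot: [0.918, 0.395, 0.0, -0.0]
wrist_force: [-0.1, 0.1, -0.4]
gripper_width: 0.999
```

Emit:
send_rows(deltas=[[0.0378,-0.0123,-0.0057,0,0,-3.96,-1],[0.0378,-0.0123,-0.0057,0,0,-3.96,-1],[0.0378,-0.0123,-0.0057,0,0,-3.96,-1],[0.0378,-0.0123,-0.0057,0,0,-3.96,-1],[0.0378,-0.0123,-0.0057,0,0,-3.96,-1],[0.0378,-0.0123,-0.0057,0,0,-3.96,-1],[0.0378,-0.0123,-0.0057,0,0,-3.96,-1],[0.0378,-0.0123,-0.0057,0,0,-3.96,-1]])

```text
clock: 1.48
eef_pos: [450.8, -115.3, 283.4]
tool_rot: [0.776, 0.631, 0.0, -0.0]
wrist_force: [0.9, 0.0, 0.5]
gripper_width: 1.002
```

Emit:
send_rows(deltas=[[0.0378,-0.0123,-0.0057,0,0,-3.96,-1],[0.0378,-0.0123,-0.0057,0,0,-3.96,-1],[0.0378,-0.0123,-0.0057,0,0,-3.96,-1]])

```text
clock: 1.73
eef_pos: [429.6, 1.8, 300.5]
tool_rot: [0.706, 0.708, 0.0, -0.0]
wrist_force: [1.5, -0.6, -0.2]
gripper_width: 1.005
```

```bash
python3 - <<'E'
from h import *
st(); grab('wrist','w1'); grab('top','top1')
E
```

```text
t 1.73 p [429.6   1.8 300.5] yawx 90.1 z [-0.  0. -1.] q [ -3.1 -15.2 111.    0.   84.2  -3.2] F [ 1.5 -0.6 -0.2] w 1.005
```

View pics/w1.png

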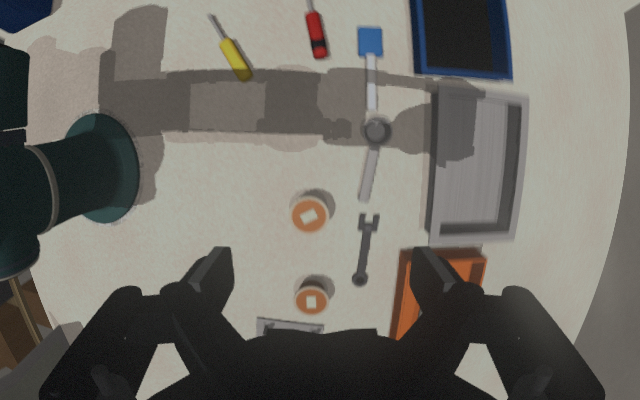

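Emit:
send_rows(deltas=[[0.0363,-0.001,0.002,0,0,0,-1],[0.0363,-0.001,0.002,0,0,0,-1],[0.0363,-0.001,0.002,0,0,0,-1],[0.0363,-0.001,0.002,0,0,0,-1],[0.0363,-0.001,0.002,0,0,0,-1],[0.0363,-0.001,0.002,0,0,0,-1],[0.0363,-0.001,0.002,0,0,0,-1],[0.0363,-0.001,0.002,0,0,0,-1]])

```text
clock: 2.5
eef_pos: [422.5, 291.5, 284.0]
tool_rot: [0.708, 0.706, -0.0, 0.0]
wrist_force: [1.6, -0.6, -0.2]
gripper_width: 1.003
```

Emit:
send_rows(deltas=[[0.0363,-0.001,0.002,0,0,0,-1],[0.0363,-0.001,0.002,0,0,0,-1],[0.02,-0.001,0.002,0,0,0,-1]])

```text
clock: 2.75
eef_pos: [419.5, 385.8, 277.5]
tool_rot: [0.707, 0.707, -0.0, -0.0]
wrist_force: [0.6, -0.4, 0.2]
gripper_width: 1.0
```

```bash
python3 - <<'E'
from h import *
st(); f=grab('wrist','w2'); print(proj(f,[485,440,90],True))
a=f['color']; u,v=proj(f,[485,440,90],True).astype(int)
cv2.imwrite('pics/w2c.png',cv2.resize(a[max(0,v-90):v+90,max(0,u-100):u+100],None,fx=3,fy=3,interpolation=cv2.INTER_CUBIC))
E
```

```text
t 2.75 p [419.5 385.8 277.5] yawx 90.0 z [-0.001  0.001 -1.   ] q [40.1  1.3 98.6  0.  80.  40.1] F [ 0.6 -0.4  0.2] w 1.000
[376.95469079 130.69240799]
```

View pics/w2.png

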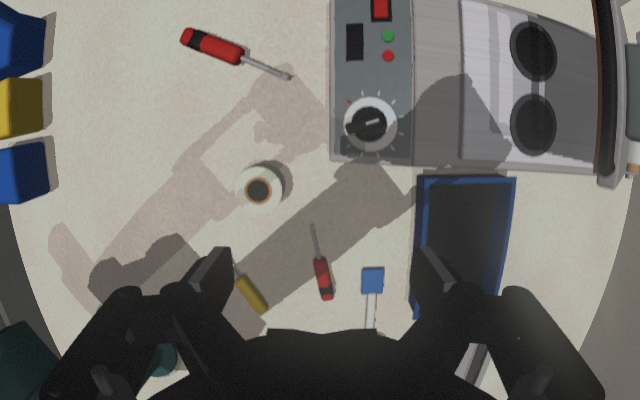

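View pics/w2c.png

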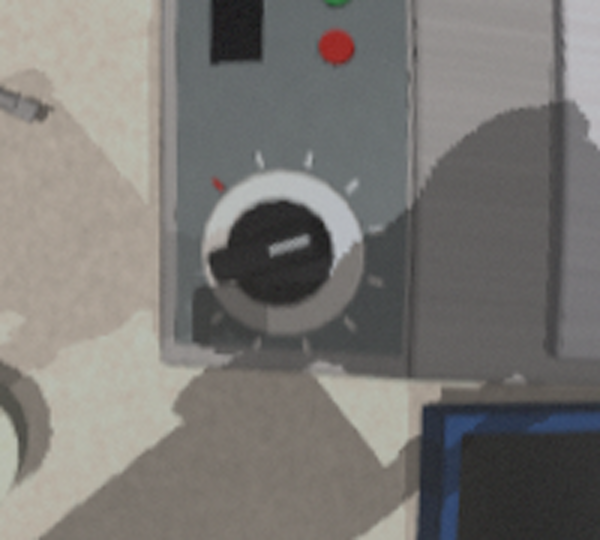

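```bash
python3 - <<'E'
from h import *
f=load('w2'); c=ray(f,0,0)[0]; print('cam',c)
g=lambda cx,cy:(276+cx/3,40+cy/3)
for n,cx,cy,z in [('front R',163,362,58),('front L',161,5,58),('back R',408,378,98),('back L',412,5,98)]:
    print(n,onz(f,*g(cx,cy),z,True))
# panel plane: assume sealer yaw psi from front edge
def onplane(cx,cy,p0,n):
    c,d=ray(f,*g(cx,cy),True); return c+d*((p0-c)@n)/(d@n)
n=np.array([-np.sin(np.radians(20.9)),0,np.cos(np.radians(20.9))])
p0=onz(f,*g(163,180),58,True); print('p0',p0)
o=onplane(283,251,p0,n); print('dial base',o)
a=onplane(270,252,p0+44*n,n);b=onplane(310,238,p0+44*n,n);print('pointer',a,b,np.linalg.norm(a-b),np.degrees(np.arctan2((b-a)[1],(b-a)[0])))
print('axis at44',o+44*n)
for z,nm in [(0,'base'),(10,'')]:
  for cx,cy in [(203,251),(363,251),(283,168),(283,335)]: print(onplane(cx,cy,p0,n))
# skirt black circle extents
E
python3 - <<'E'
import sys; sys.path.insert(0,'.')
import os; os.chdir('.')
from h import *
a=cv2.imread('pics/w2.png'); cv2.imwrite('pics/w2d.png',cv2.resize(a[95:150,340:400],None,fx=10,fy=10,interpolation=cv2.INTER_CUBIC))
E
```

```text
cam [418.73177966 453.15065866 458.69687521]
front R [430.32846504 398.79265289  58.        ]
front L [429.26164807 555.24282615  58.        ]
back R [528.28156543 399.09322245  98.        ]
back L [527.54271958 550.70989714  98.        ]
p0 [430.07781966 477.66414663  58.        ]
dial base [478.92330325 448.05530693  76.65227642]
pointer [467.39763073 448.1370271  119.34994673] [481.17440447 453.70461983 124.61078506] 15.763058184188804 22.00505819480892
axis at44 [463.22683128 448.05530693 117.75727329]
[446.80269303 447.24323769  64.3866081 ]
[509.8904848  449.30297747  88.47749317]
[478.57319715 482.52378681  76.51858391]
[479.59171995 413.11395171  76.90751994]
[446.80269303 447.24323769  64.3866081 ]
[509.8904848  449.30297747  88.47749317]
[478.57319715 482.52378681  76.51858391]
[479.59171995 413.11395171  76.90751994]
```

View pics/w2d.png

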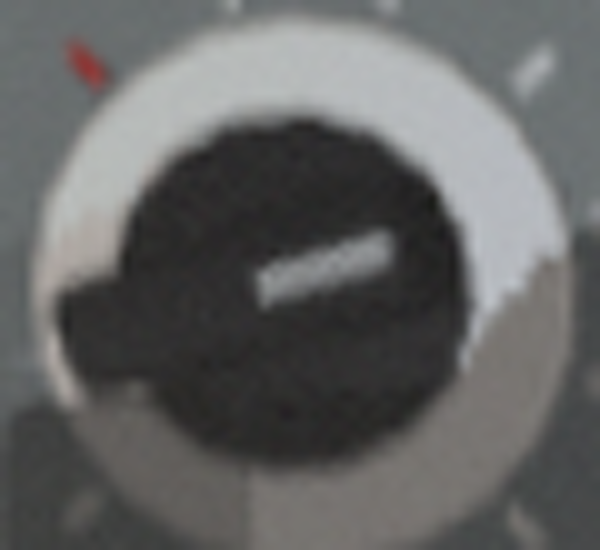

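```bash
python3 - <<'E'
from h import *
b=np.array([478.9,448.,76.6]);t=np.radians(20);n=np.array([-np.sin(t),0,np.cos(t)]);e1=np.array([np.cos(t),0,np.sin(t)]);e2=np.array([0,1.,0])
th=np.radians(19.);x=np.cos(th)*e1+np.sin(th)*e2;z=-n;Rt=np.c_[x,np.cross(z,x),z]
plan(b+90*n,Rt,n=13); plan(b+90*n,Rt,n=16)
E
```

```text
n=13 row mm [ 4.29 -1.75  9.51] deg [-1.348  0.95   5.406]
  end [448.1 448.  161.2] rmin 573 vnorm 10.6
n=16 row mm [ 3.46 -1.47  7.73] deg [-1.095  0.772  4.392]
  end [448.1 448.  161.2] rmin 572 vnorm 8.6
```

Emit:
send_rows(deltas=[[0.0043,-0.0018,0.0095,-1.348,0.95,5.406,-1],[0.0043,-0.0018,0.0095,-1.348,0.95,5.406,-1],[0.0043,-0.0018,0.0095,-1.348,0.95,5.406,-1],[0.0043,-0.0018,0.0095,-1.348,0.95,5.406,-1],[0.0043,-0.0018,0.0095,-1.348,0.95,5.406,-1],[0.0043,-0.0018,0.0095,-1.348,0.95,5.406,-1],[0.0043,-0.0018,0.0095,-1.348,0.95,5.406,-1],[0.0043,-0.0018,0.0095,-1.348,0.95,5.406,-1]])

```text
clock: 3.47
eef_pos: [424.6, 421.1, 203.8]
tool_rot: [0.914, 0.39, 0.111, 0.02]
wrist_force: [0.9, 1.0, -0.2]
gripper_width: 1.002
```

Emit:
send_rows(deltas=[[0.0043,-0.0018,0.0095,-1.348,0.95,5.406,-1],[0.0043,-0.0018,0.0095,-1.348,0.95,5.406,-1],[0.0043,-0.0018,0.0095,-1.348,0.95,5.406,-1],[0.0043,-0.0018,0.0095,-1.348,0.95,5.406,-1],[0.0043,-0.0018,0.0095,-1.348,0.95,5.406,-1]])

```text
clock: 3.88
eef_pos: [449.1, 442.3, 162.2]
tool_rot: [0.972, 0.159, 0.172, 0.03]
wrist_force: [-0.2, 0.7, -0.0]
gripper_width: 0.999
```

```bash
python3 - <<'E'
from h import *
st(); f=grab('wrist','w3')
b=np.array([478.9,448.,76.6]);t=np.radians(20);n=np.array([-np.sin(t),0,np.cos(t)]);e1=np.array([np.cos(t),0,np.sin(t)]);e2=np.array([0,1.,0])
th=np.radians(19.);x=np.cos(th)*e1+np.sin(th)*e2;z=-n;Rt=np.c_[x,np.cross(z,x),z]
plan(b+18.3*n,Rt,n=4)
print(proj(f,b,True),proj(f,b+44*n,True),proj(f,b+44*n+21*x,True))
E
```

```text
t 3.88 p [449.1 442.3 162.2] yawx 19.7 z [ 0.345 -0.004 -0.939] q [ 51.9   3.4 111.3 -19.7  54.4 133.4] F [-0.2  0.7 -0. ] w 0.999
n=4 row mm [ 0.49 -1.39 17.54] deg [ 0.092  0.009 -0.143]
  end [472.6 448.   93.8] rmin 635 vnorm 17.6
[315.75114933 192.02619386] [315.03959015 205.37143975] [314.71877077 178.42435517]
```

View pics/w3.png

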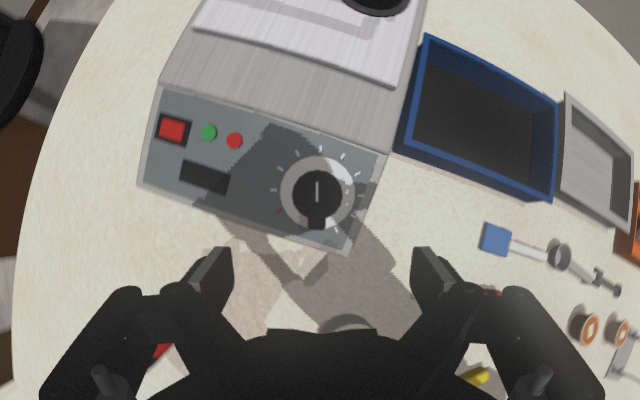

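Emit:
send_rows(deltas=[[0.0005,-0.0012,0.0175,0.09,0,-0.14,-1],[0.0005,-0.0012,0.0175,0.09,0,-0.14,-1],[0.0005,-0.0012,0.0175,0.09,0,-0.14,-1],[0.0005,-0.0012,0.0175,0.09,0,-0.14,-1],[0,0,0,0,0,0,-1]])

```text
clock: 4.35
eef_pos: [472.1, 445.3, 93.1]
tool_rot: [0.971, 0.168, 0.169, 0.03]
wrist_force: [0.0, -1.1, -0.2]
gripper_width: 0.999
```

Emit:
send_rows(deltas=[[0,0,0,0,0,0,1],[0,0,0,0,0,0,1],[0,0,0,0,0,0,1],[0,0,0,0,0,0,1],[0,0,0,0,0,0,1],[0,0,0,0,0,0,1]], force=40)

```text
clock: 4.85
eef_pos: [472.9, 449.0, 98.4]
tool_rot: [0.97, 0.167, 0.172, 0.027]
wrist_force: [0.1, -0.1, -0.0]
gripper_width: 0.146
```

```bash
python3 - <<'E'
from h import *
st(); f=grab('wrist','w4')
E
```

```text
t 4.85 p [472.9 449.   98.4] yawx 20.7 z [ 0.343  0.005 -0.939] q [ 50.2   8.8 112.5 -20.8  47.2 133.3] F [ 0.1 -0.1 -0. ] w 0.146
```

View pics/w4.png

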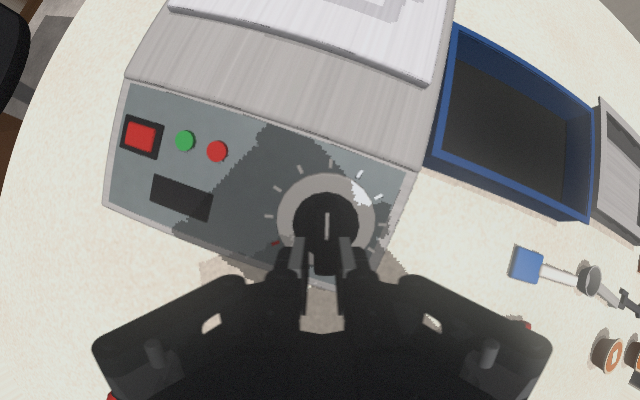

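Emit:
send_rows(deltas=[[0,0,0,0,0,-6,1],[0,0,0,0,0,-6,1],[0,0,0,0,0,-6,1],[0,0,0,0,0,-6,1],[0,0,0,0,0,-6,1],[0,0,0,0,0,-6,1]])

```text
clock: 5.4
eef_pos: [472.7, 448.7, 97.6]
tool_rot: [0.87, 0.461, 0.154, 0.08]
wrist_force: [-0.4, 0.4, -0.0]
gripper_width: -0.003
```

```bash
python3 - <<'E'
from h import *
st(); o=status.get_obs(); print(o['moment']); f=grab('wrist','w5')
E
```

```text
t 5.40 p [472.7 448.7  97.6] yawx 57.5 z [ 0.342  0.004 -0.94 ] q [ 50.2   8.9 112.5 -20.8  47.2  97. ] F [-0.4  0.4 -0. ] w -0.003
[0.03165367 0.16049326 0.02083837]
```

View pics/w5.png

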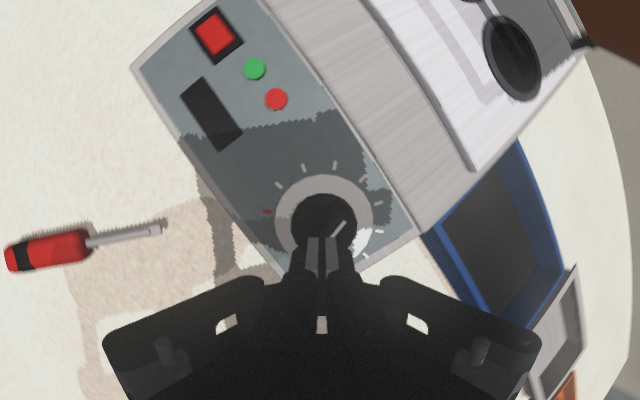

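```bash
python3 - <<'E'
from h import *
f=load('w5')
p,Rm=cur(); 
b=np.array([478.9,448.,76.6]);t=np.radians(20);n=np.array([-np.sin(t),0,np.cos(t)])
for q in [p,p-18.7*Rm[:,2],b,b+10*n,b+44*n]: print(np.round(q,1),proj(f,q,True))
f=load('w4')
for q in [b,b+10*n,b+44*n]: print(np.round(q,1),proj(f,q,True))
for fn,(r0,r1,c0,c1) in {'w5':(150,350,220,420),'w4':(150,350,220,420)}.items():
    cv2.imwrite('pics/%sc.png'%fn,cv2.resize(load(fn)['color'][r0:r1,c0:c1],None,fx=3,fy=3,interpolation=cv2.INTER_CUBIC))
E
```

```text
[472.7 448.7  97.6] [323.42270589 227.90996741]
[466.3 448.6 115.2] [323.64694808 239.26397273]
[478.9 448.   76.6] [322.21117321 218.89929895]
[475.5 448.   86. ] [322.22440104 223.64913671]
[463.9 448.  117.9] [322.27888749 243.65323824]
[478.9 448.   76.6] [323.67776319 218.55683505]
[475.5 448.   86. ] [323.72609653 223.28408398]
[463.9 448.  117.9] [323.92604085 243.18139905]
```

View pics/w5c.png

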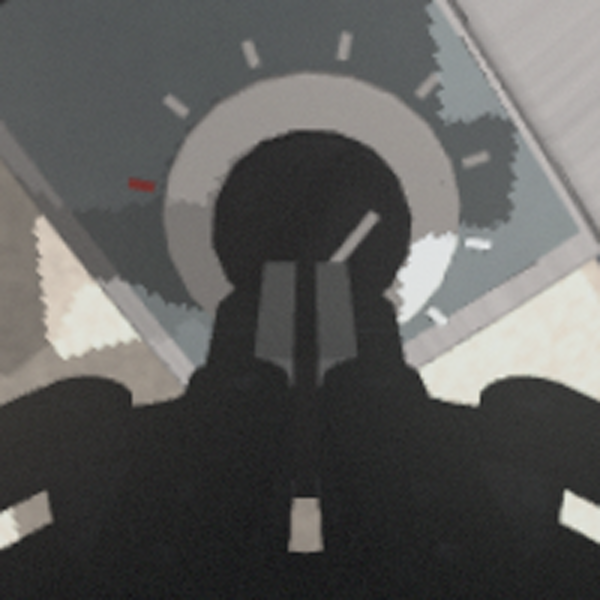

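View pics/w4c.png

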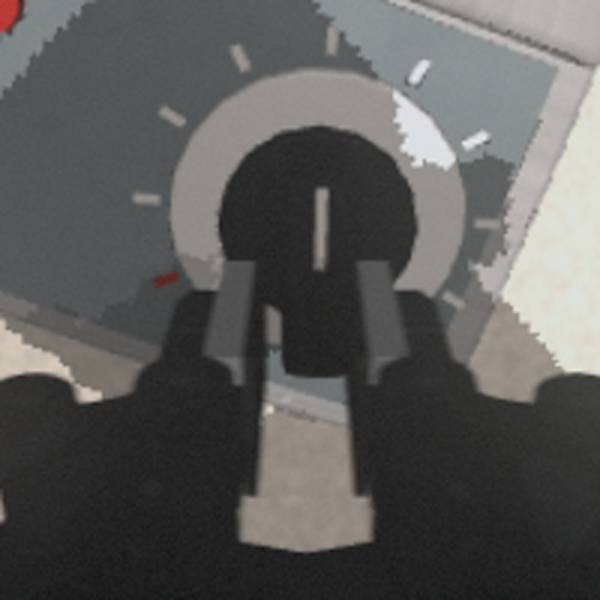

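```bash
python3 - <<'E'
from h import *
p,Rm=cur()
f=load('w5')
for u,v in [(321.7,237.3),(321.7,269)]:
  c,d=ray(f,u,v,True); ct=Rm.T@(c-p); dt=Rm.T@d
  print('cam in tool',ct)
  for x in [11,0,-11]:
    print(x, ct+dt*(x-ct[0])/dt[0])
f=load('w0') if 0 else load('w1')
p=np.array([429.6,1.8,300.5]);Rm=Rd(90)
for u,v in [(230,247),(412,247),(222,247)]:
  c,d=ray(f,u,v,True); ct=Rm.T@(c-p); dt=Rm.T@d
  for x in [11,-11]:print(x, ct+dt*(x-ct[0])/dt[0])
st()
E
```

```text
cam in tool [  66.67892326   -1.08299386 -181.49787239]
11 [ 11.          -1.09597344 -43.04859245]
0 [  0.          -1.09853771 -15.69637386]
-11 [-11.          -1.10110197  11.65584472]
cam in tool [  66.67892326   -1.08299386 -181.49787239]
11 [ 11.          -1.14622602 -75.77051973]
0 [  0.          -1.15871825 -54.88288737]
-11 [-11.          -1.17121047 -33.99525501]
11 [ 11.         -42.82759333 -54.40882567]
-11 [-11.         -59.11272114  -4.9985294 ]
11 [ 11.          40.94617204 -53.9764235 ]
-11 [-11.          57.30848154  -4.39761597]
11 [ 11.         -46.66069472 -54.71456229]
-11 [-11.         -64.43961878  -5.4234145 ]
t 5.45 p [472.7 448.7  97.6] yawx 57.7 z [ 0.342  0.004 -0.94 ] q [ 50.2   8.9 112.5 -20.8  47.2  96.8] F [-0.1  0.3  0.5] w 0.003
```

Emit:
send_rows(deltas=[[0,0,0,0,0,0,-1],[0,0,0,0,0,0,-1],[0,0,0,0,0,0,-1],[0,0,0,0,0,0,-1],[0,0,0,0,0,0,-1],[0,0,0,0,0,0,-1]])

```text
clock: 5.95
eef_pos: [472.8, 448.5, 97.5]
tool_rot: [0.872, 0.459, 0.154, 0.079]
wrist_force: [-0.8, 0.5, -0.2]
gripper_width: 0.844
```

```bash
python3 - <<'E'
from h import *
st()
E
```

```text
t 5.95 p [472.8 448.5  97.5] yawx 57.2 z [ 0.342  0.004 -0.94 ] q [ 50.2   8.9 112.6 -20.8  47.2  97.4] F [-0.8  0.5 -0.2] w 0.844
```

```bash
python3 - <<'E'
from h import *
p,Rm=cur()
for nm in ['side','top']:
  f=grab(nm,nm+'5'); a=f['color'].copy()
  for q,c in [(p,(0,255,0)),(p-18.7*Rm[:,2],(0,255,255)),(p-50*Rm[:,2],(255,0,255)),([478.9,448,76.6],(255,255,0))]:
    u,v=np.round(proj(f,q)).astype(int); print(u,v)
    cv2.circle(a,(u,v),0,c,-1)
  u,v=np.round(proj(f,p)).astype(int)
  cv2.imwrite('pics/%s5c.png'%nm,cv2.resize(a[v-60:v+40,u-70:u+70],None,fx=5.5,fy=5.5,interpolation=cv2.INTER_NEAREST))
E
```

```text
282 316
283 314
287 310
280 319
194 205
192 207
189 209
196 204
```

View pics/side5c.png

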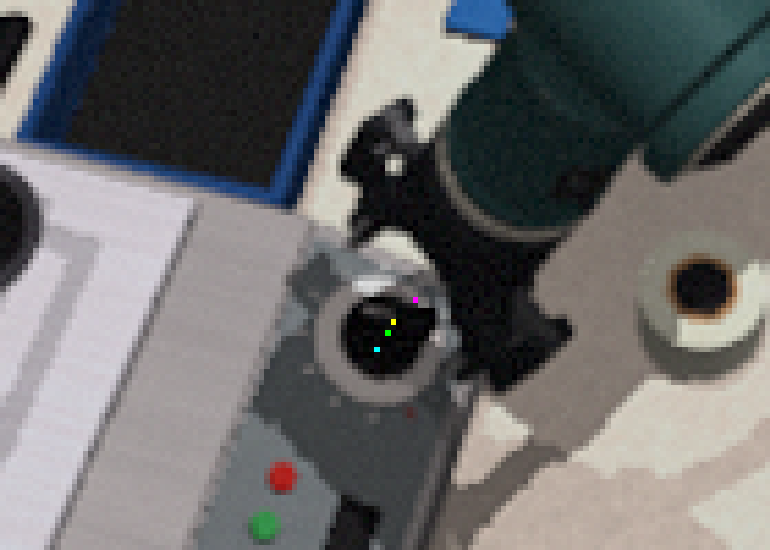

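View pics/top5c.png

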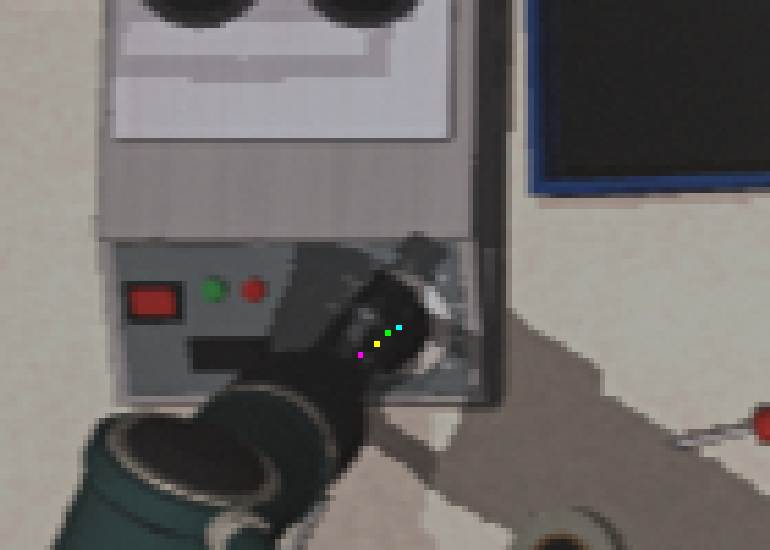

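```bash
python3 - <<'E'
from h import *
a=load('side5')['color'][265:355,240:350]; b=load('top5')['color'][170:250,150:260]
for n,i in [('s5z',a),('t5z',b)]: cv2.imwrite('pics/%s.png'%n,cv2.resize(cv2.convertScaleAbs(i,alpha=2.0,beta=10),None,fx=7,fy=6.5,interpolation=cv2.INTER_CUBIC))
E
```

```text
(no output)
```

View pics/s5z.png

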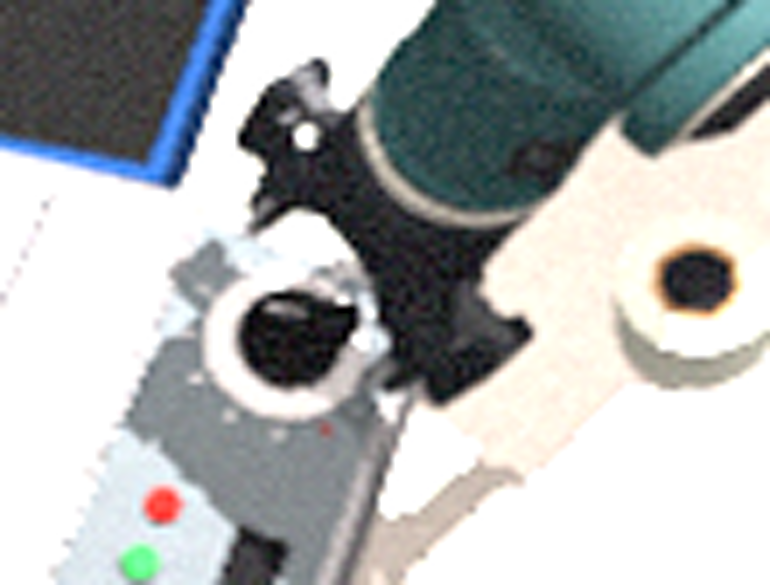

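View pics/t5z.png

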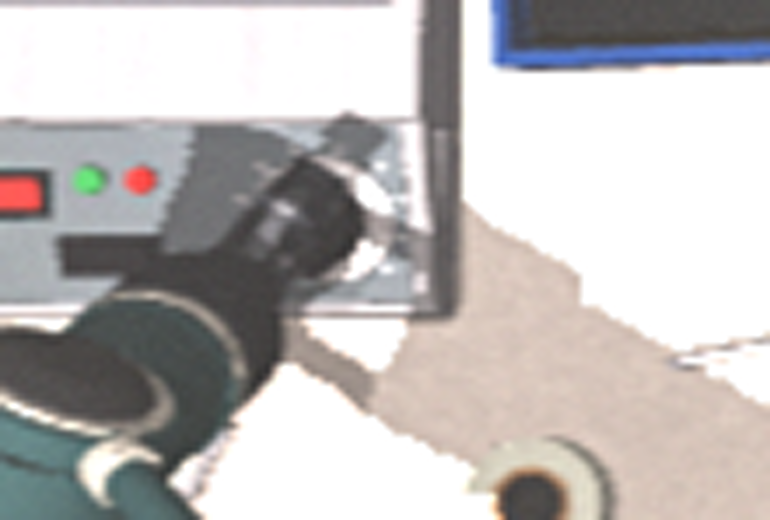

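```bash
cat >> h.py <<'E'
B=np.array([478.9,448.,76.6]);_t=np.radians(20);N=np.array([-np.sin(_t),0,np.cos(_t)]);E1=np.array([np.cos(_t),0,np.sin(_t)]);E2=np.array([0,1.,0])
def Rdial(th):
    th=np.radians(th);x=np.cos(th)*E1+np.sin(th)*E2;z=-N;return np.c_[x,np.cross(z,x),z]
E
python3 - <<'E'
from h import *
s=plan(B+22*N,Rdial(19),n=6)
plan(B-10*N,Rdial(19),n=3,start=s)
E
```

```text
n=6 row mm [-0.23 -0.08 -0.06] deg [-0.029 -0.018  6.079]
  end [471.4 448.   97.3] rmin 650 vnorm 0.3
n=3 row mm [ 0.    0.   10.67] deg [0. 0. 0.]
  end [482.3 448.   67.2] rmin 653 vnorm 10.7
```

Emit:
send_rows(deltas=[[0,0,0,0,0,6.08,-1],[0,0,0,0,0,6.08,-1],[0,0,0,0,0,6.08,-1],[0,0,0,0,0,6.08,-1],[0,0,0,0,0,6.08,-1],[0,0,0,0,0,6.08,-1],[0,0,0,0,0,0,-1]])

```text
clock: 6.63
eef_pos: [472.7, 448.5, 97.4]
tool_rot: [0.971, 0.162, 0.171, 0.027]
wrist_force: [0.7, 0.0, 0.1]
gripper_width: 0.998
```

Emit:
send_rows(deltas=[[0,0,0.0107,0,0,0,-1],[0,0,0.0107,0,0,0,-1],[0,0,0.0107,0,0,0,-1],[0,0,0,0,0,0,-1]])

```text
clock: 6.97
eef_pos: [482.7, 446.5, 63.2]
tool_rot: [0.971, 0.164, 0.169, 0.029]
wrist_force: [-1.0, -0.2, 0.6]
gripper_width: 0.998
```

```bash
python3 - <<'E'
from h import *
st(); f=grab('wrist','w6'); g=grab('side','side6'); cv2.imwrite('pics/s6z.png',cv2.resize(cv2.convertScaleAbs(g['color'][265:355,240:350],alpha=2.0,beta=10),None,fx=7,fy=6.5,interpolation=cv2.INTER_CUBIC))
E
```

```text
t 6.97 p [482.7 446.5  63.2] yawx 20.2 z [ 0.338 -0.001 -0.941] q [ 49.3  11.8 113.1 -21.7  44.  134.4] F [-1.  -0.2  0.6] w 0.998
```

View pics/w6.png

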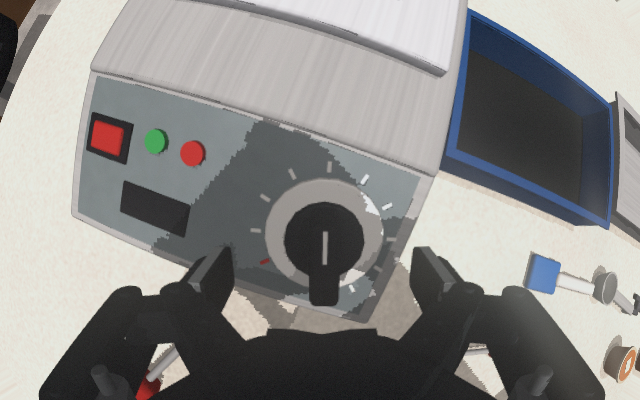

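View pics/s6z.png

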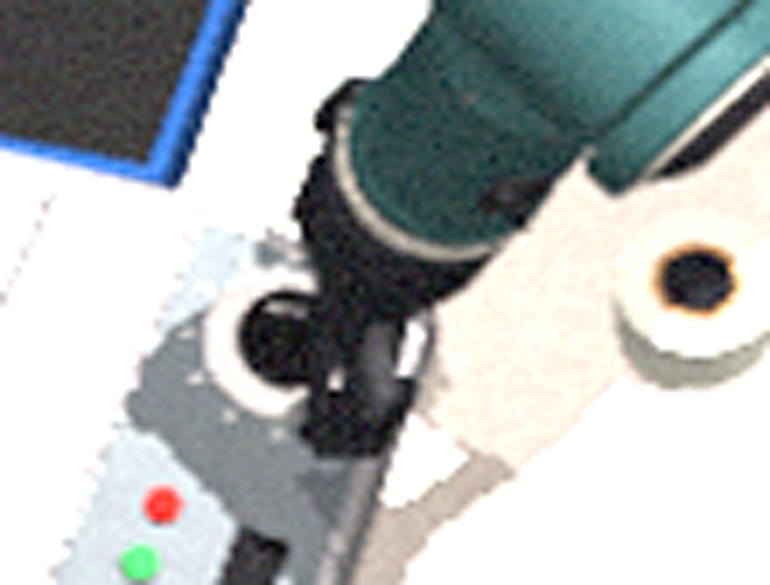

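```bash
python3 - <<'E'
from h import *
p,Rm=cur(); f=load('w6')
for v in (230,265,306):
  c,d=ray(f,324,v,True); ct=Rm.T@(c-p); dt=Rm.T@d
  for z in (-58,-48): print(v,z,np.round(ct+dt*(z-ct[2])/dt[2],1))
print(Rm.T@(B-p),Rm.T@(B+44*N-p))
c,d=ray(f,325,236,True);ct=Rm.T@(c-p); dt=Rm.T@d;print('disk',ct+dt*(14-ct[2])/dt[2])
E
```

```text
230 -58 [ 18.9   0.4 -58. ]
230 -48 [ 15.2   0.5 -48. ]
265 -58 [  2.5   0.4 -58. ]
265 -48 [ -2.7   0.6 -48. ]
306 -58 [-19.5   0.5 -58. ]
306 -48 [-26.4   0.7 -48. ]
[ -0.102234    -0.52243735 -12.04228862] [ -0.17906261  -0.60518208 -56.04214374]
disk [-12.53471463   1.84933733  14.        ]
```

Emit:
send_rows(deltas=[[0,0,0.005,0,0,0,-1],[0,0,0.005,0,0,0,-1],[0,0,0,0,0,0,1],[0,0,0,0,0,0,1],[0,0,0,0,0,0,1],[0,0,0,0,0,0,1],[0,0,0,0,0,0,1],[0,0,0,0,0,0,1]], force=40)

```text
clock: 7.73
eef_pos: [487.9, 446.6, 58.7]
tool_rot: [0.971, 0.163, 0.172, 0.029]
wrist_force: [-0.9, -8.3, 12.6]
gripper_width: 0.154
```

Emit:
send_rows(deltas=[[0,0,0,0,0,0,1],[0,0,0,0,0,0,1],[0,0,0,0,0,0,1],[0,0,0,0,0,0,1]])

```text
clock: 8.07
eef_pos: [487.9, 446.6, 58.7]
tool_rot: [0.971, 0.163, 0.172, 0.029]
wrist_force: [0.3, -7.4, 5.5]
gripper_width: 0.158
```

```bash
python3 - <<'E'
from h import *
st()
E
```

```text
t 8.07 p [487.9 446.6  58.7] yawx 20.2 z [ 0.343  0.    -0.939] q [ 49.   12.4 113.1 -22.2  43.3 134.7] F [ 0.3 -7.4  5.5] w 0.158
```

Emit:
send_rows(deltas=[[0,0,-0.001,0,0,-5,1],[0,0,0,0,0,-6,1],[0,0,0,0,0,-6,1],[0,0,0,0,0,-6,1],[0,0,0,0,0,-6,1],[0,0,0,0,0,-6,1],[0,0,0,0,0,-6,1],[0,0,0,0,0,-6,1]])

```text
clock: 8.73
eef_pos: [487.0, 447.5, 58.5]
tool_rot: [0.824, 0.539, 0.146, 0.094]
wrist_force: [2.6, -2.3, -0.7]
gripper_width: 0.157
```

```bash
python3 - <<'E'
from h import *
st(); print(status.get_obs()['moment']); grab('wrist','w7')
E
```

```text
t 8.73 p [487.  447.5  58.5] yawx 67.6 z [ 0.342  0.002 -0.94 ] q [ 49.   12.4 113.1 -22.   43.2  87.4] F [ 2.6 -2.3 -0.7] w 0.157
[-0.29843046 -0.00642776 -0.20079485]
```

View pics/w7.png

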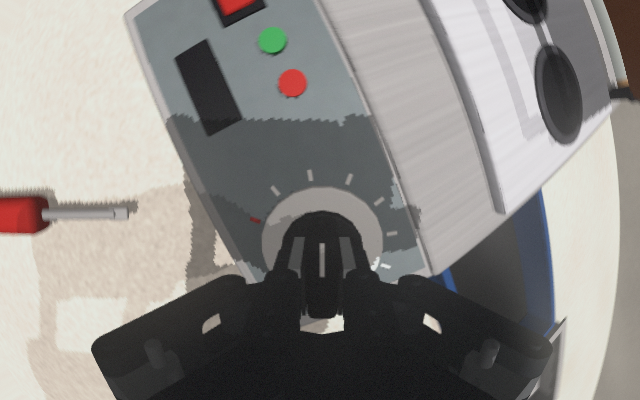

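Emit:
send_rows(deltas=[[0,0,0,0,0,-6,1],[0,0,0,0,0,-6,1],[0,0,0,0,0,-6,1],[0,0,0,0,0,-6,1],[0,0,0,0,0,-6,1],[0,0,0,0,0,-6,1],[0,0,0,0,0,-6,1],[0,0,0,0,0,-6,1]])

```text
clock: 9.45
eef_pos: [485.9, 447.3, 58.1]
tool_rot: [0.535, 0.827, 0.094, 0.145]
wrist_force: [-2.7, -2.9, 1.8]
gripper_width: 0.153
```

Emit:
send_rows(deltas=[[0,0,0,0,0,-6,1],[0,0,0,0,0,-6,1],[0,0,0,0,0,-2,1],[0,0,0,0,0,-2,1]])

```text
clock: 9.78
eef_pos: [485.6, 447.1, 57.9]
tool_rot: [0.416, 0.893, 0.073, 0.156]
wrist_force: [-3.5, -3.5, 0.9]
gripper_width: 0.158
```

```bash
python3 - <<'E'
from h import *
st(); print(status.get_obs()['moment']); grab('wrist','w8')
E
```

```text
t 9.78 p [485.6 447.1  57.9] yawx 128.3 z [ 0.34   0.    -0.941] q [ 49.1  12.4 113.2 -22.   43.3  23.7] F [-3.5 -3.5  0.9] w 0.158
[-0.58243511  0.56340574 -0.26156276]
```

View pics/w8.png

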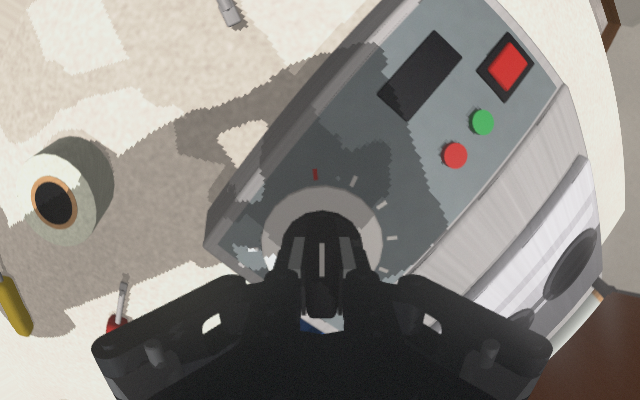

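Emit:
send_rows(deltas=[[0,0,0,0,0,-2,1],[0,0,0,0,0,-2,1],[0,0,0,0,0,-2,1],[0,0,0,0,0,-2,1],[0,0,0,0,0,0,1]])

```text
clock: 10.25
eef_pos: [485.5, 447.0, 57.9]
tool_rot: [0.356, 0.919, 0.062, 0.16]
wrist_force: [-3.5, -3.7, 1.1]
gripper_width: 0.156
```

```bash
python3 - <<'E'
from h import *
st(); m=status.get_obs()['moment'];print(m,m@N)
E
```

```text
t 10.25 p [485.5 447.   57.9] yawx 135.9 z [ 0.339  0.001 -0.941] q [ 49.1  12.4 113.1 -21.9  43.3  15.9] F [-3.5 -3.7  1.1] w 0.156
[-0.36378632  0.44864399 -1.58910911] -1.3688518536573795
```

Emit:
send_rows(deltas=[[0,0,0,0,0,-1,1],[0,0,0,0,0,0,1],[0,0,0,0,0,0,-1],[0,0,0,0,0,0,-1],[0,0,0,0,0,0,-1],[0,0,0,0,0,0,-1],[0,0,-0.015,0,0,0,-1],[0,0,-0.025,0,0,0,-1]])

```text
clock: 10.92
eef_pos: [471.9, 446.6, 93.4]
tool_rot: [0.345, 0.923, 0.06, 0.161]
wrist_force: [-0.4, 0.7, -0.4]
gripper_width: 0.983
```

Emit:
send_rows(deltas=[[0,0,-0.035,0,0,0,-1],[0,0,-0.035,0,0,0,-1],[0,0,-0.035,0,0,0,-1]])

```text
clock: 11.17
eef_pos: [436.7, 448.1, 196.4]
tool_rot: [0.345, 0.923, 0.062, 0.162]
wrist_force: [0.2, 0.8, 0.1]
gripper_width: 1.001
```

```bash
python3 - <<'E'
from h import *
st(); f=grab('wrist','w9'); u,v=proj(f,B,True).astype(int); print(u,v)
cv2.imwrite('pics/w9c.png',cv2.resize(f['color'][v-50:v+50,u-60:u+60],None,fx=5,fy=5,interpolation=cv2.INTER_CUBIC))
E
```

```text
t 11.17 p [436.7 448.1 196.4] yawx 137.3 z [ 0.342  0.004 -0.94 ] q [ 53.1   1.3 109.6 -18.7  58.   12.5] F [0.2 0.8 0.1] w 1.001
320 185
```

View pics/w9c.png

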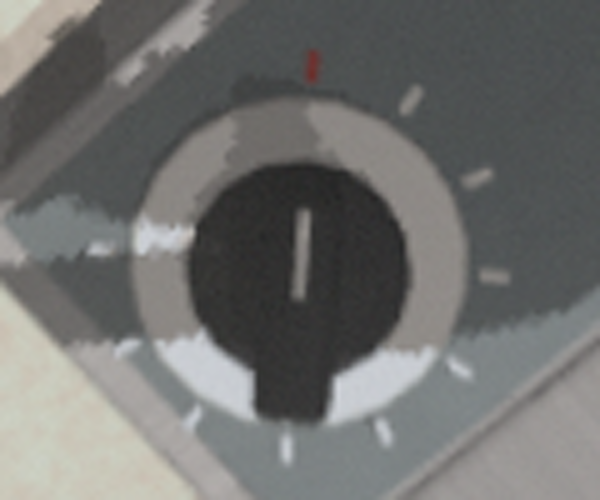

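```bash
python3 - <<'E'
from h import *
s=plan([470,200,300],Rd(100),n=8)
s=plan([530,-330,340],Rd(90),n=14,start=s)
E
```

```text
n=8 row mm [-30.74 -11.6   -9.76] deg [2.312 1.195 4.823]
  end [470. 200. 300.] rmin 511 vnorm 34.3
n=14 row mm [-38.14   0.73  -2.86] deg [0.    0.    0.714]
  end [ 530. -330.  340.] rmin 498 vnorm 38.3
```

Emit:
send_rows(deltas=[[-0.0307,-0.0116,-0.0098,2.31,1.2,4.82,-1],[-0.0307,-0.0116,-0.0098,2.31,1.2,4.82,-1],[-0.0307,-0.0116,-0.0098,2.31,1.2,4.82,-1],[-0.0307,-0.0116,-0.0098,2.31,1.2,4.82,-1],[-0.0307,-0.0116,-0.0098,2.31,1.2,4.82,-1],[-0.0307,-0.0116,-0.0098,2.31,1.2,4.82,-1],[-0.0307,-0.0116,-0.0098,2.31,1.2,4.82,-1],[-0.0307,-0.0116,-0.0098,2.31,1.2,4.82,-1]])

```text
clock: 11.88
eef_pos: [470.1, 196.1, 292.9]
tool_rot: [0.644, 0.765, -0.005, -0.0]
wrist_force: [1.2, -0.5, -0.4]
gripper_width: 1.004
```

Emit:
send_rows(deltas=[[-0.0381,0.0007,-0.0029,0,0,0.714,-1],[-0.0381,0.0007,-0.0029,0,0,0.714,-1],[-0.0381,0.0007,-0.0029,0,0,0.714,-1],[-0.0381,0.0007,-0.0029,0,0,0.714,-1],[-0.0381,0.0007,-0.0029,0,0,0.714,-1],[-0.0381,0.0007,-0.0029,0,0,0.714,-1],[-0.0381,0.0007,-0.0029,0,0,0.714,-1]])

```text
clock: 12.47
eef_pos: [511.2, -68.0, 314.7]
tool_rot: [0.676, 0.737, -0.006, 0.001]
wrist_force: [1.2, 1.3, -0.1]
gripper_width: 1.004
```

Emit:
send_rows(deltas=[[-0.0381,0.0007,-0.0029,0,0,0.714,-1],[-0.0381,0.0007,-0.0029,0,0,0.714,-1],[-0.0381,0.0007,-0.0029,0,0,0.714,-1],[-0.0381,0.0007,-0.0029,0,0,0.714,-1],[-0.0381,0.0007,-0.0029,0,0,0.714,-1],[-0.0381,0.0007,-0.0029,0,0,0.714,-1],[-0.0381,0.0007,-0.0029,0,0,0.714,-1]])

```text
clock: 13.05
eef_pos: [529.1, -334.1, 337.1]
tool_rot: [0.708, 0.707, -0.006, 0.001]
wrist_force: [0.8, 0.7, 0.5]
gripper_width: 0.998
```

```bash
python3 - <<'E'
from h import *
st(); f=grab('wrist','w10'); grab('top','top10'); grab('side','side10')
E
```

```text
t 13.05 p [ 529.1 -334.1  337.1] yawx 89.9 z [-0.007 -0.01  -1.   ] q [-34.1   6.8  86.8  -0.7  86.5 -34. ] F [0.8 0.7 0.5] w 0.998
```

View pics/w10.png

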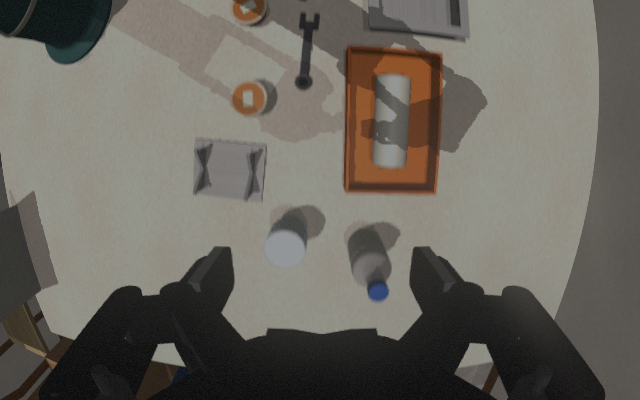

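View pics/top10.png

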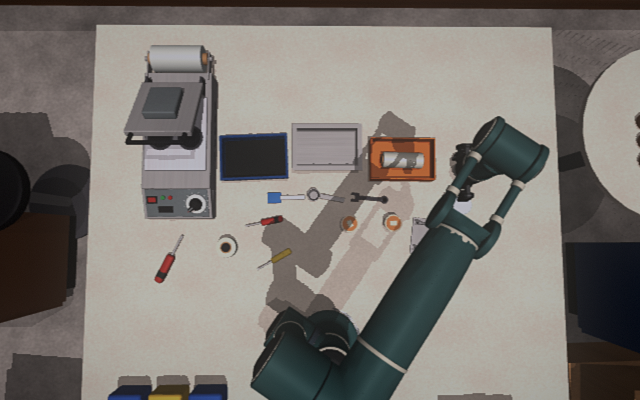

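View pics/side10.png

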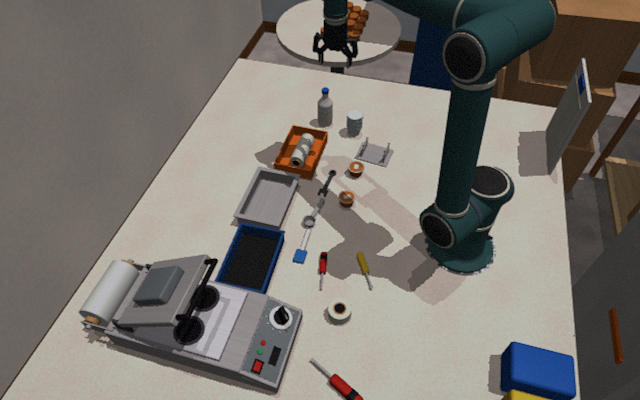

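```bash
python3 - <<'E'
from h import *
a=load('w10')['color'];cv2.imwrite('pics/w10c.png',cv2.resize(a[30:210,330:460],None,fx=3.3,fy=3.3,interpolation=cv2.INTER_CUBIC))
cv2.imwrite('pics/w10s.png',cv2.resize(a[70:215,180:290],None,fx=4,fy=4,interpolation=cv2.INTER_CUBIC))
E
```

```text
(no output)
```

View pics/w10c.png

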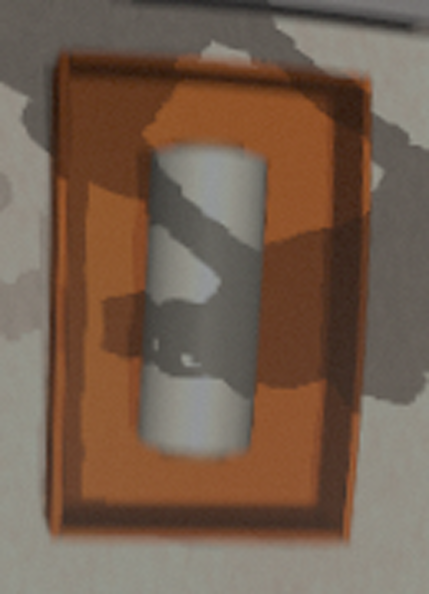

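View pics/w10s.png

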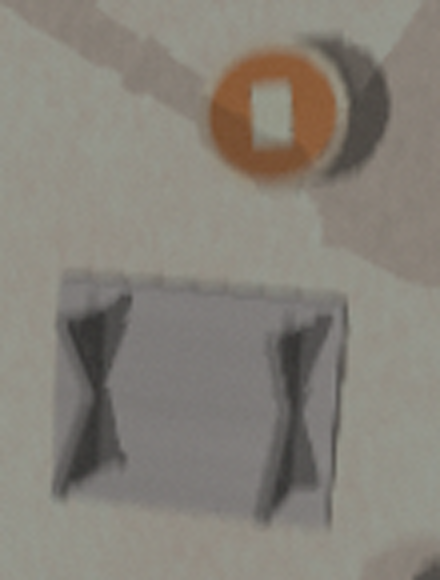

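```bash
python3 - <<'E'
from h import *
f=load('w10')
def ln(P): 
    for n,x in P.items(): print(n,np.round(x,1))
film=lambda x,y,z=33:onz(f,330+x/3.3,30+y/3.3,z,True)
for z in(33,):
    l0,l1,r0,r1=film(155,160),film(140,440),film(267,160),film(253,440)
    print('film pts',np.round([l0,l1,r0,r1],1)); m0=(l0+r0)/2;m1=(l1+r1)/2;d=m0-m1;print('axis yaw',np.degrees(np.arctan2(d[1],d[0])))
    e0,e1=film(208,148,40),film(196,455,40);print('ends',e0,e1,np.linalg.norm(e0-e1),'mid',(e0+e1)/2)
C=[film(*q,50) for q in[(60,52),(372,78),(350,540),(50,535)]];print('crate',np.round(C,1),np.mean(C,0))
S=[onz(f,180+x/4,70+y/4,5,True) for x,y in[(63,270),(347,293),(332,528),(55,495)]];print('stand',np.round(S,1),np.mean(S,0))
a=S[1]-S[0];b=S[2]-S[3];print('stand yaw',[np.degrees(np.arctan2(q[1],q[0])) for q in(a,b)], [np.linalg.norm(q) for q in (a,b,S[0]-S[3],S[1]-S[2])])
V=[onz(f,180+x/4,70+y/4,49,True) for x,y in[(130,295),(332,315),(60,497),(265,522)]];print('Vtips',np.round(V,1),np.mean(V,0))
print('cupB',onz(f,180+275/4,70+115/4,36,True))
t=load('top10');print('cups top', onz(t,392,220,36),onz(t,348,222,36))
E
```

```text
film pts [[ 612.8 -204.6   33. ]
 [ 607.7 -339.5   33. ]
 [ 667.6 -201.3   33. ]
 [ 664.3 -338.6   33. ]]
axis yaw 88.23771916416494
ends [ 636.80569446 -198.32504073   40.        ] [ 634.1954611  -345.34604248   40.        ] 147.0441711693799 mid [ 635.50057778 -271.83554161   40.        ]
crate [[ 566.7 -157.    50. ]
 [ 715.8 -158.4   50. ]
 [ 713.4 -384.5   50. ]
 [ 563.5 -382.7   50. ]] [ 639.83841809 -270.66609924   50.        ]
stand [[ 307.1 -294.7    5. ]
 [ 435.  -309.6    5. ]
 [ 424.3 -411.7    5. ]
 [ 294.2 -396.2    5. ]] [ 365.14626359 -353.01439771    5.        ]
stand yaw [np.float64(-6.635676697337239), np.float64(-6.790670904578431)] [np.float64(128.8273006230462), np.float64(130.99348926812314), np.float64(102.29292898612704), np.float64(102.64843451737936)]
Vtips [[ 354.8 -303.5   49. ]
 [ 437.  -314.1   49. ]
 [ 316.7 -385.8   49. ]
 [ 405.8 -396.6   49. ]] [ 378.57032317 -349.98747977   49.        ]
cupB [ 413.37008489 -235.40663356   36.        ]
cups top [ 422.15914528 -228.80763204   36.        ] [415.75212253 -73.59892336  36.        ]
```

```bash
python3 - <<'E'
from h import *
s=plan([638,-271,130],Rd(88.2))
plan([638,-271,-25],Rd(88.2),n=5,start=s)
E
```

```text
n=7 row mm [ 9.51 15.58 29.34] deg [-0.064  0.08   0.22 ]
  end [ 638. -271.  130.] rmin 634 vnorm 34.6
n=5 row mm [ 0.  0. 31.] deg [0. 0. 0.]
  end [ 638. -271.  -25.] rmin 693 vnorm 31.0
```

Emit:
send_rows(deltas=[[0.0095,0.0156,0.0293,-0.06,0.08,0.22,-1],[0.0095,0.0156,0.0293,-0.06,0.08,0.22,-1],[0.0095,0.0156,0.0293,-0.06,0.08,0.22,-1],[0.0095,0.0156,0.0293,-0.06,0.08,0.22,-1],[0.0095,0.0156,0.0293,-0.06,0.08,0.22,-1],[0.0095,0.0156,0.0293,-0.06,0.08,0.22,-1],[0.0095,0.0156,0.0293,-0.06,0.08,0.22,-1],[0,0,0,0,0,0,-1]])

```text
clock: 13.87
eef_pos: [636.0, -262.0, 122.7]
tool_rot: [0.716, 0.699, -0.001, -0.006]
wrist_force: [-2.3, 0.8, -1.5]
gripper_width: 0.998
```

```bash
python3 - <<'E'
from h import *
st(); f=grab('wrist','w11')
plan([638,-271,-25],Rd(88.2),n=5)
E
```

```text
t 13.87 p [ 636.  -262.   122.7] yawx 88.6 z [-0.01   0.007 -1.   ] q [-24.5  19.6  93.6   0.1  67.4 -23.2] F [-2.3  0.8 -1.5] w 0.998
n=5 row mm [-1.52  0.58 30.18] deg [-0.093 -0.047  0.085]
  end [ 638. -271.  -25.] rmin 689 vnorm 30.2
```

View pics/w11.png

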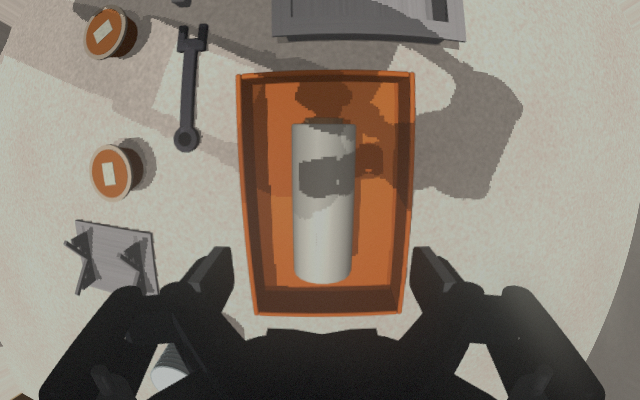

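Emit:
send_rows(deltas=[[-0.0015,0.0006,0.0302,-0.09,-0.05,0.08,-1],[-0.0015,0.0006,0.0302,-0.09,-0.05,0.08,-1],[-0.0015,0.0006,0.0302,-0.09,-0.05,0.08,-1],[-0.0015,0.0006,0.025,-0.09,-0.05,0.08,-1],[-0.0015,0.0006,0.015,-0.09,-0.05,0.08,-1],[0,0,0,0,0,0,-1]])

```text
clock: 14.42
eef_pos: [638.6, -274.4, -2.0]
tool_rot: [0.719, 0.695, 0.0, 0.002]
wrist_force: [-0.5, 0.3, -0.3]
gripper_width: 1.002
```

```bash
python3 - <<'E'
from h import *
st(); f=grab('wrist','w12')
plan([638,-271,-25],Rd(88.2),n=1)
E
```

```text
t 14.42 p [ 638.6 -274.4   -2. ] yawx 88.0 z [ 0.003 -0.002 -1.   ] q [-25.3  26.6  98.2  -0.1  54.9 -23.3] F [-0.5  0.3 -0.3] w 1.002
n=1 row mm [ 4.04 -2.42 25.24] deg [ 0.336  0.193 -0.156]
  end [ 638. -271.  -25.] rmin 693 vnorm 25.7
```

View pics/w12.png

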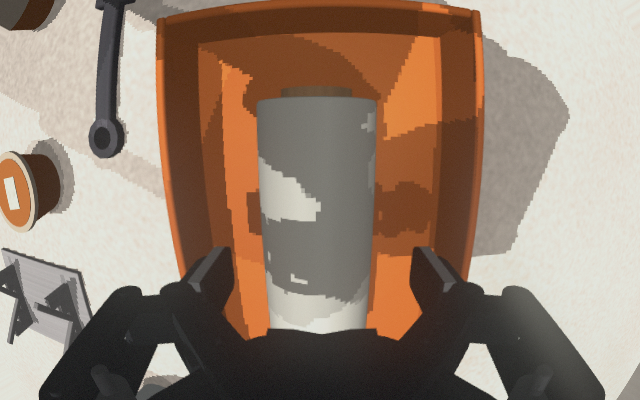

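Emit:
send_rows(deltas=[[0.001,-0.001,0.009,0,0,0,-1],[0.001,-0.001,0.009,0,0,0,-1],[0.001,-0.001,0.006,0,0,0,-1],[0,0,0,0,0,0,-1]])

```text
clock: 14.8
eef_pos: [637.5, -271.7, -24.5]
tool_rot: [0.719, 0.695, 0.001, 0.003]
wrist_force: [-0.9, 0.4, -0.3]
gripper_width: 1.003
```

```bash
python3 - <<'E'
from h import *
st(); f=grab('wrist','w13')
E
```

```text
t 14.80 p [ 637.5 -271.7  -24.5] yawx 88.0 z [ 0.006 -0.003 -1.   ] q [-25.1  27.8  99.3  -0.   52.5 -23.1] F [-0.9  0.4 -0.3] w 1.003
```

View pics/w13.png

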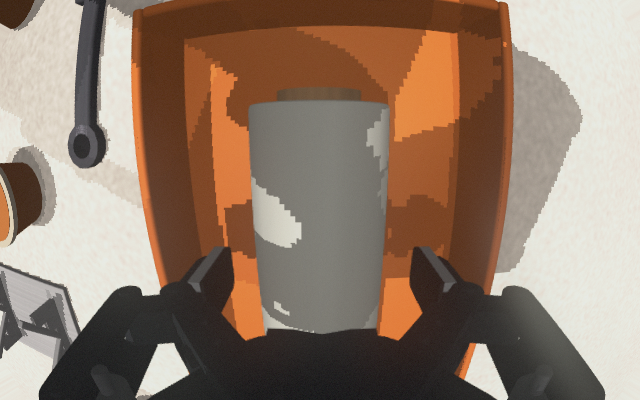

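Emit:
send_rows(deltas=[[0,0,0.008,0,0,0,-1],[0,0,0,0,0,0,1],[0,0,0,0,0,0,1],[0,0,0,0,0,0,1],[0,0,0,0,0,0,1],[0,0,0,0,0,0,1],[0,0,0,0,0,0,1]], force=50)

```text
clock: 15.43
eef_pos: [638.5, -272.5, -31.6]
tool_rot: [0.719, 0.695, 0.001, 0.004]
wrist_force: [-1.2, 0.1, -0.3]
gripper_width: 0.642
```

Emit:
send_rows(deltas=[[0,0,-0.015,0,0,0,1],[0,0,-0.025,0,0,0,1],[0,0,-0.03,0,0,0,1],[0,0,-0.03,0,0,0,1],[0,0,-0.03,0,0,0,1]])

```text
clock: 15.85
eef_pos: [637.0, -271.4, 99.5]
tool_rot: [0.719, 0.695, 0.001, 0.004]
wrist_force: [1.2, -0.4, -3.7]
gripper_width: 0.643
```

```bash
python3 - <<'E'
from h import *
st(); f=grab('wrist','w14')
s=plan([470,-365,140],Rd(20)); plan([365,-353,130],Rd(-6.7),start=s)
E
```

```text
t 15.85 p [ 637.  -271.4   99.5] yawx 88.0 z [ 0.007 -0.004 -1.   ] q [-25.1  20.4  95.1  -0.   64.  -23.2] F [ 1.2 -0.4 -3.7] w 0.643
n=10 row mm [-17.97 -10.06  -3.25] deg [ 0.115 -0.02   6.804]
  end [ 470. -365.  140.] rmin 595 vnorm 20.9
n=4 row mm [-25.55  -7.57   2.5 ] deg [0.    0.    6.675]
  end [ 365. -353.  130.] rmin 508 vnorm 26.8
```

View pics/w14.png

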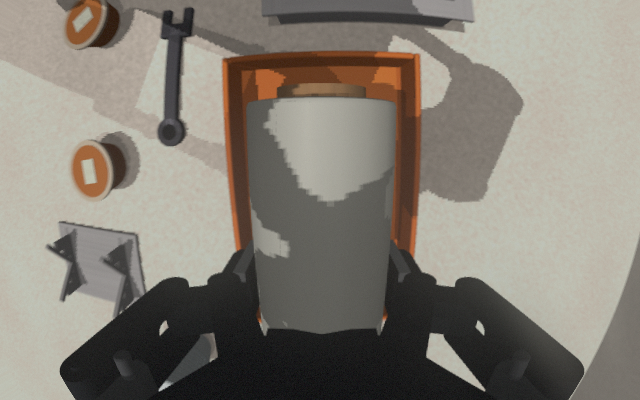

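```bash
python3 - <<'E'
from h import *
s=plan([470,-320,170],Rd(20)); plan([365,-353,90],Rd(-6.7),start=s,n=5)
E
```

```text
n=10 row mm [-13.96 -12.59  -6.28] deg [ 0.115 -0.02   6.804]
  end [ 470. -320.  170.] rmin 569 vnorm 19.8
n=5 row mm [-21.98   3.14  16.  ] deg [0.   0.   5.34]
  end [ 365. -353.   90.] rmin 508 vnorm 27.4
```

Emit:
send_rows(deltas=[[-0.014,-0.0126,-0.0063,0.11,0,6.8,1],[-0.014,-0.0126,-0.0063,0.11,0,6.8,1],[-0.014,-0.0126,-0.0063,0.11,0,6.8,1],[-0.014,-0.0126,-0.0063,0.11,0,6.8,1],[-0.014,-0.0126,-0.0063,0.11,0,6.8,1],[-0.014,-0.0126,-0.0063,0.11,0,6.8,1],[-0.014,-0.0126,-0.0063,0.11,0,6.8,1],[-0.014,-0.0126,-0.0063,0.11,0,6.8,1]])

```text
clock: 16.57
eef_pos: [502.0, -327.0, 149.0]
tool_rot: [0.958, 0.286, -0.002, -0.002]
wrist_force: [0.2, 0.2, -3.2]
gripper_width: 0.64
```

Emit:
send_rows(deltas=[[-0.014,-0.0126,-0.0063,0.11,0,6.8,1],[-0.014,-0.0126,-0.0063,0.11,0,6.8,1],[-0.022,0.003,0.016,0,0,5.34,1],[-0.022,0.003,0.016,0,0,5.34,1],[-0.022,0.003,0.016,0,0,5.34,1],[-0.022,0.003,0.016,0,0,5.34,1],[-0.022,0.003,0.016,0,0,5.34,1],[0,0,0,0,0,0,1]])

```text
clock: 17.23
eef_pos: [354.3, -347.9, 78.0]
tool_rot: [0.998, -0.061, -0.008, -0.006]
wrist_force: [-0.6, 1.7, -5.1]
gripper_width: 0.643
```

```bash
python3 - <<'E'
from h import *
st(); f=grab('wrist','w15'); g=grab('top','top15')
plan([365,-353,0],Rd(-6.7),n=5)
E
```

```text
t 17.23 p [ 354.3 -347.9   78. ] yawx -7.0 z [-0.015  0.013 -1.   ] q [-4.720e+01  2.500e+00  1.192e+02 -1.000e-01  5.940e+01  4.980e+01] F [-0.6  1.7 -5.1] w 0.643
n=5 row mm [ 1.27  0.5  16.26] deg [-0.081  0.102 -0.001]
  end [ 365. -353.    0.] rmin 503 vnorm 16.3
```

View pics/w15.png

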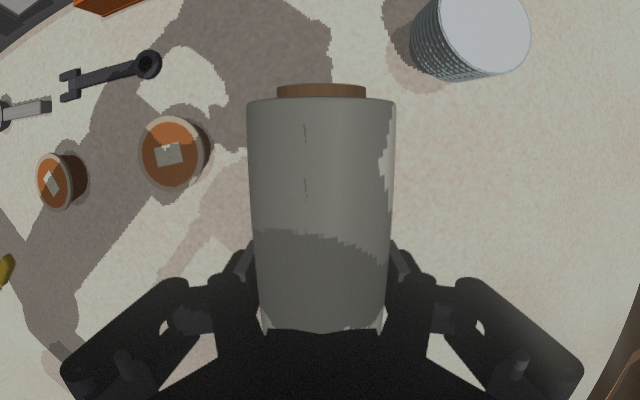

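Emit:
send_rows(deltas=[[0.0013,0.0005,0.0162,-0.08,0.1,0,1],[0.0013,0.0005,0.0162,-0.08,0.1,0,1],[0.0013,0.0005,0.0162,-0.08,0.1,0,1],[0.0013,0.0005,0.0162,-0.08,0.1,0,1],[0.0013,0.0005,0.0132,-0.08,0.1,0,1],[0,0,0,0,0,0,1]])

```text
clock: 17.83
eef_pos: [366.7, -352.8, 2.6]
tool_rot: [0.998, -0.057, -0.0, -0.0]
wrist_force: [-0.3, 0.6, -4.2]
gripper_width: 0.643
```

```bash
python3 - <<'E'
from h import *
st(); g=grab('side','side16'); cv2.imwrite('pics/s16z.png',cv2.resize(g['color'][90:200,320:430],None,fx=6,fy=5,interpolation=cv2.INTER_CUBIC))
plan([365,-353,-8],Rd(-6.7),n=2)
E
```

```text
t 17.83 p [ 366.7 -352.8    2.6] yawx -6.6 z [-0.001  0.001 -1.   ] q [-46.7   8.8 121.6  -0.   49.6  49.9] F [-0.3  0.6 -4.2] w 0.643
n=2 row mm [-1.06 -0.08  5.9 ] deg [ 0.011 -0.007  0.062]
  end [ 365. -353.   -8.] rmin 508 vnorm 6.0
```

View pics/s16z.png

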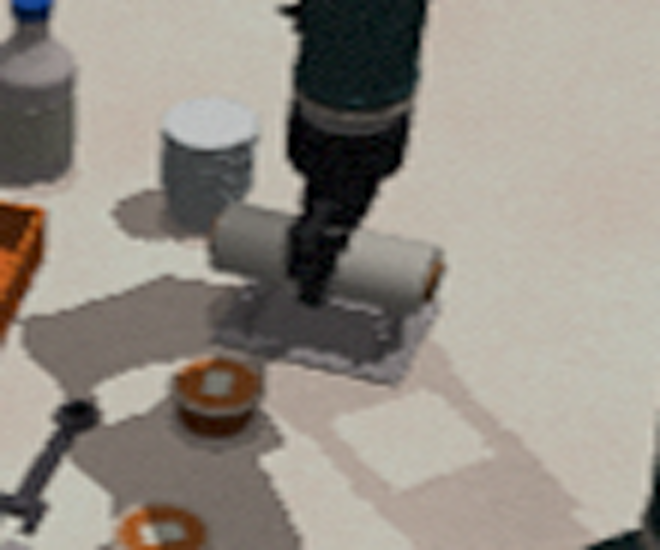

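Emit:
send_rows(deltas=[[-0.001,0,0.005,0,0,0,1],[0,0,0.005,0,0,0,1],[0,0,0,0,0,0,1]])

```text
clock: 18.13
eef_pos: [365.9, -354.0, -5.7]
tool_rot: [0.998, -0.058, 0.001, 0.001]
wrist_force: [-0.6, 0.8, -3.8]
gripper_width: 0.642
```

Emit:
send_rows(deltas=[[0,0,0.003,0,0,0,1],[0,0,0,0,0,0,1]])

```text
clock: 18.3
eef_pos: [365.6, -353.9, -8.8]
tool_rot: [0.998, -0.058, 0.001, 0.001]
wrist_force: [-0.6, -0.8, -4.3]
gripper_width: 0.644
```

Emit:
send_rows(deltas=[[0,0,0.003,0,0,0,1],[0,0,0,0,0,0,1]])

```text
clock: 18.47
eef_pos: [366.0, -354.2, -9.9]
tool_rot: [0.998, -0.058, 0.001, 0.001]
wrist_force: [-3.5, 5.3, 10.3]
gripper_width: 0.644
```

Emit:
send_rows(deltas=[[0,0,0,0,0,0,0.1],[0,0,0,0,0,0,-0.4],[0,0,0,0,0,0,-1],[0,0,0,0,0,0,-1],[0,0,0,0,0,0,-1],[0,0,0,0,0,0,-1],[0,0,-0.01,0,0,0,-1],[0,0,-0.02,0,0,0,-1]])

```text
clock: 19.13
eef_pos: [363.6, -351.8, 16.3]
tool_rot: [0.998, -0.058, -0.002, -0.001]
wrist_force: [-0.1, -0.1, 0.4]
gripper_width: 0.999
```

Emit:
send_rows(deltas=[[0,0,-0.03,0,0,0,-1],[0,0,-0.035,0,0,0,-1],[0,0,-0.035,0,0,0,-1],[0,0,-0.035,0,0,0,-1],[0,0,0,0,0,0,-1]])

```text
clock: 19.55
eef_pos: [369.4, -357.9, 162.5]
tool_rot: [0.998, -0.058, 0.006, 0.006]
wrist_force: [0.5, -1.3, 0.8]
gripper_width: 1.0
```

```bash
python3 - <<'E'
from h import *
st(); f=grab('wrist','w17'); g=grab('side','side17'); grab('top','top17'); cv2.imwrite('pics/s17z.png',cv2.resize(g['color'][90:260,270:430],None,fx=4.5,fy=3.5,interpolation=cv2.INTER_CUBIC))
E
```

```text
t 19.55 p [ 369.4 -357.9  162.5] yawx -6.7 z [ 0.011 -0.012 -1.   ] q [-46.8  -1.9 114.   -0.   67.   49.8] F [ 0.5 -1.3  0.8] w 1.000
```

View pics/w17.png

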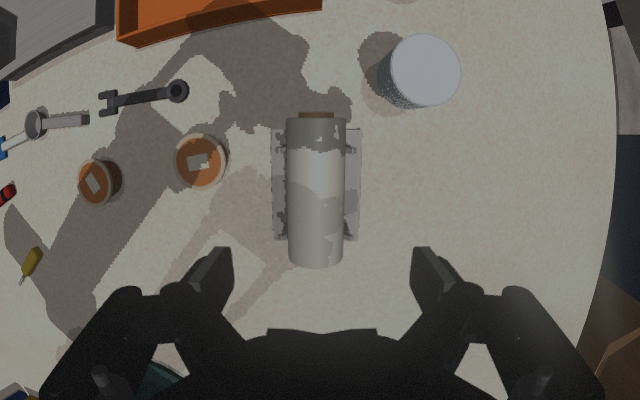

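View pics/s17z.png

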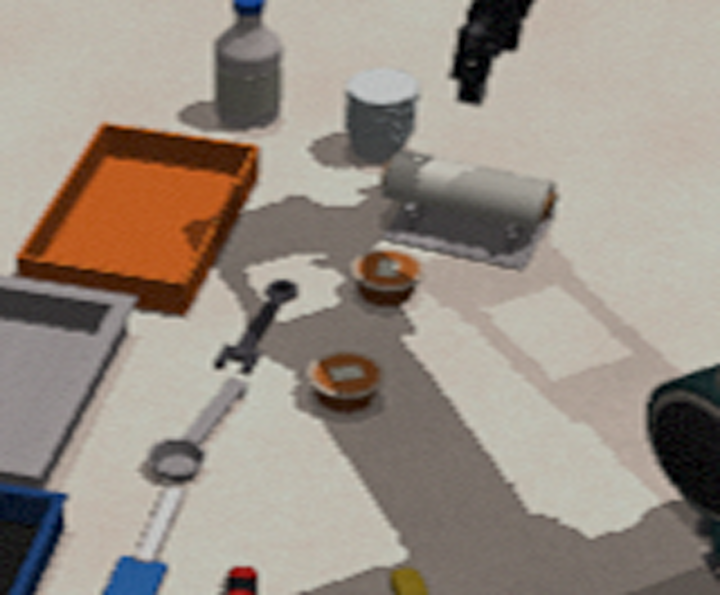

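```bash
cat >> h.py <<'E'
def cups(fn,fish,minA=60):
    f=load(fn); hsv=cv2.cvtColor(f['color'],cv2.COLOR_BGR2HSV)
    m=cv2.inRange(hsv,(6,110,50),(18,255,255)); m=cv2.morphologyEx(m,cv2.MORPH_CLOSE,np.ones((7,7)))
    cs,_=cv2.findContours(m,cv2.RETR_EXTERNAL,cv2.CHAIN_APPROX_NONE)
    for c in cs:
        if cv2.contourArea(c)<minA or len(c)<6: continue
        h=cv2.convexHull(c); e=cv2.fitEllipse(h); p=onz(f,*e[0],36,fish)
        print(np.round(e[0],1),np.round(e[1],1),np.round(p,1))
E
python3 - <<'E'
from h import *
for fn,fi in [('w1',1),('w10',1),('w17',1),('top1',0),('top17',0),('top10',0),('side17',0)]:
    print(fn);cups(fn,fi)
E
```

```text
w1
[  6.2 336.2] [52.4 63.7] [-649.6 -533.7   36. ]
[310.8 301.4] [23.3 29.5] [ 411.4 -228.9   36. ]
[ 36.7 302.1] [20.8 50. ] [-311.5 -326.1   36. ]
[402.8 295.6] [37. 89.] [ 570.3 -221.    36. ]
[464.9 265.1] [29.8 61.2] [ 679.4 -167.1   36. ]
[308.4 215.7] [29.9 32.8] [409.5 -75.   36. ]
w10
[ 51.  358.2] [10.  19.8] [-375.3 -945.4   36. ]
[247.7  98.1] [29.7 31.4] [ 411.7 -234.3   36. ]
[388.6 120.8] [124.7 176.2] [ 631.4 -271.    36. ]
[247.9   5.3] [28.1 32.6] [410.5 -79.1  36. ]
w17
[600.1 366.6] [ 6.5 27.7] [-103.8 -935.1   36. ]
[638.3 338.8] [19.8 34.7] [  -85.5 -1087.7    36. ]
[ 92.9 182.6] [27.9 40.7] [410.  -79.4  36. ]
[198.1 161.5] [43.5 48.1] [ 411.3 -232.8   36. ]
[212.1  11.5] [ 77.2 219.6] [ 568.8 -267.4   36. ]
top1
[174.5 388.7] [10.7 28.1] [-144.7  518.4   36. ]
[573.9 373.2] [11.5 72.1] [-109.  -850.2   36. ]
[393.  222.7] [13.9 13.9] [ 412.8 -232.2   36. ]
[399.4 160.1] [56.8 87.6] [ 635.4 -258.9   36. ]
top17
[171.6 389.5] [10.9 31.9] [-147.1  528.    36. ]
[622.7 395.2] [ 57.6 124.9] [ -184.8 -1016.6    36. ]
[393.1 222.7] [13.7 14. ] [ 412.7 -232.6   36. ]
[... 152 characters left out ...]
658.8 405.7] [ 72.9 198.6] [ -221.3 -1140.7    36. ]
[393.2 222.8] [13.9 14.1] [ 412.4 -233.    36. ]
[349.5 223.1] [13.6 14.2] [412.  -78.7  36. ]
[400.8 159.9] [59.1 83.4] [ 636.1 -263.9   36. ]
side17
[ 91.8 319.3] [ 7.3 15.4] [1020.8  581.8   36. ]
[615.9 336.2] [11.9 63.5] [-441.5  223.8   36. ]
[339.2 308. ] [11.1 11.7] [330.8 350.4  36. ]
[346.3 198.7] [14.1 16.5] [410.  -67.6  36. ]
[355.1 168.2] [12.3 15.3] [ 413.6 -222.8   36. ]
[620.  185.3] [47.5 76.6] [-528.  -392.5   36. ]
[300.2 152.1] [51.2 60.7] [ 639.4 -250.9   36. ]
[274.9  19.2] [ 13.6 107.4] [ 1071.3 -1185.     36. ]
[573.1  62.8] [115.7 287.5] [ -419.9 -1163.8    36. ]
[344.5  23.4] [39.5 54.5] [  702.4 -1237.8    36. ]
```

```bash
python3 - <<'E'
from h import *
s=plan([412,-233,90],Rd(90),n=14)
E
```

```text
n=14 row mm [ 8.96 -5.35  4.57] deg [ 1.500e-02  2.000e-03 -6.905e+00]
  end [ 412. -233.   90.] rmin 473 vnorm 11.4
```

Emit:
send_rows(deltas=[[0.009,-0.0054,0.0046,0,0,-6.9,-1],[0.009,-0.0054,0.0046,0,0,-6.9,-1],[0.009,-0.0054,0.0046,0,0,-6.9,-1],[0.009,-0.0054,0.0046,0,0,-6.9,-1],[0.009,-0.0054,0.0046,0,0,-6.9,-1],[0.009,-0.0054,0.0046,0,0,-6.9,-1],[0.009,-0.0054,0.0046,0,0,-6.9,-1],[0.009,-0.0054,0.0046,0,0,-6.9,-1]])

```text
clock: 20.37
eef_pos: [417.8, -291.6, 113.6]
tool_rot: [0.91, 0.414, -0.001, -0.001]
wrist_force: [0.1, 0.7, -0.5]
gripper_width: 0.999
```

Emit:
send_rows(deltas=[[0.009,-0.0054,0.0046,0,0,-6.9,-1],[0.009,-0.0054,0.0046,0,0,-6.9,-1],[0.009,-0.0054,0.0046,0,0,-6.9,-1],[0.009,-0.0054,0.0046,0,0,-6.9,-1],[0.009,-0.0054,0.0046,0,0,-6.9,-1],[0.009,-0.0054,0.0046,0,0,-6.9,-1],[0,0,0,0,0,0,-1]])

```text
clock: 20.95
eef_pos: [408.3, -228.8, 85.1]
tool_rot: [0.706, 0.708, -0.001, -0.003]
wrist_force: [-1.0, 1.0, 0.4]
gripper_width: 0.995
```

```bash
python3 - <<'E'
from h import *
st(); f=grab('wrist','w18'); cups('w18',1); plan([412,-233,0],Rd(90),n=4)
E
```

```text
t 20.95 p [ 408.3 -228.8   85.1] yawx 90.2 z [-0.006  0.003 -1.   ] q [-32.3  -1.7 122.6  -0.   59.5 -32.4] F [-1.   1.   0.4] w 0.995
[477.8 347.3] [ 9.8 21.3] [ 577.2 -387.4   36. ]
[326.5 210.4] [61.9 65.2] [ 411.3 -231.5   36. ]
[541.1 214.9] [152.  251.7] [ 614.4 -236.6   36. ]
[325.8  12. ] [61.6 69.1] [410.2 -78.4  36. ]
n=4 row mm [-0.73  0.69 21.51] deg [-0.055 -0.02  -0.037]
  end [ 412. -233.    0.] rmin 471 vnorm 21.5
```

View pics/w18.png

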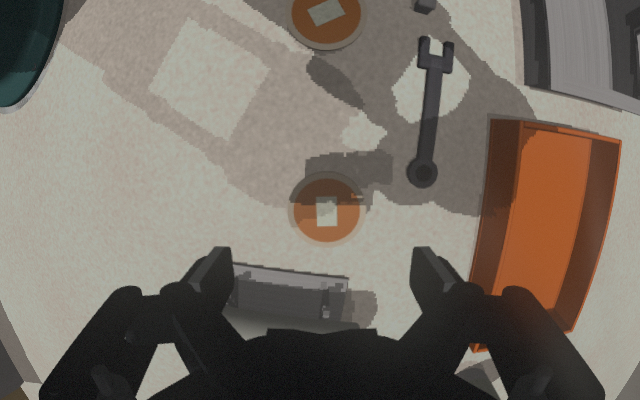

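Emit:
send_rows(deltas=[[-0.0007,0.0007,0.0215,-0.05,0,0,-1],[-0.0007,0.0007,0.0215,-0.05,0,0,-1],[-0.0007,0.0007,0.0215,-0.05,0,0,-1],[-0.0007,0.0007,0.0215,-0.05,0,0,-1],[0,0,0,0,0,0,-1]])

```text
clock: 21.42
eef_pos: [411.1, -233.2, -1.8]
tool_rot: [0.709, 0.705, -0.0, -0.002]
wrist_force: [-0.1, 0.2, 0.2]
gripper_width: 0.998
```

```bash
python3 - <<'E'
from h import *
st(); f=grab('wrist','w19'); cups('w19',1); plan([411.5,-232,-28],Rd(90),n=3)
E
```

```text
t 21.42 p [ 411.1 -233.2   -1.8] yawx 89.7 z [-0.003  0.003 -1.   ] q [-3.260e+01  5.700e+00  1.258e+02  1.000e-01  4.870e+01 -3.240e+01] F [-0.1  0.2  0.2] w 0.998
[496.4 381.2] [12.7 46.1] [ 546.4 -350.9   36. ]
[322.4 249.2] [ 91.6 100.1] [ 411.  -230.1   36. ]
[588.4 237.9] [152.8 270.4] [ 592.5 -231.6   36. ]
n=3 row mm [ 0.58 -0.23  9.35] deg [-0.025 -0.037 -0.079]
  end [ 411.5 -232.   -28. ] rmin 472 vnorm 9.4
```

View pics/w19.png

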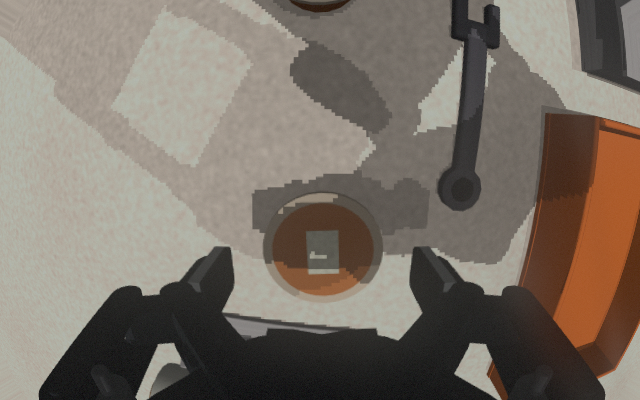

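Emit:
send_rows(deltas=[[0.0006,0,0.0093,0,0,0,-1],[0.0006,0,0.0093,0,0,0,-1],[0.0006,0,0.0093,0,0,0,-1],[0,0,0,0,0,0,-1],[0,0,0,0,0,0,1],[0,0,0,0,0,0,1],[0,0,0,0,0,0,1],[0,0,0,0,0,0,1]], force=30)

```text
clock: 22.13
eef_pos: [415.0, -233.3, -24.5]
tool_rot: [0.707, 0.707, 0.001, 0.002]
wrist_force: [-2.3, 1.7, 5.5]
gripper_width: 0.701
```

```bash
python3 - <<'E'
from h import *
st()
E
```

```text
t 22.13 p [ 415.  -233.3  -24.5] yawx 89.9 z [ 0.004 -0.002 -1.   ] q [-3.240e+01  7.800e+00  1.265e+02  1.000e-01  4.540e+01 -3.240e+01] F [-2.3  1.7  5.5] w 0.701
```

Emit:
send_rows(deltas=[[0,0,-0.01,0,0,0,1],[0,0,-0.02,0,0,0,1],[0,0,-0.025,0,0,0,1],[0,0,-0.03,0,0,0,1],[0,0,-0.03,0,0,0,1],[0,0,0,0,0,0,1]])

```text
clock: 22.63
eef_pos: [419.3, -236.0, 97.1]
tool_rot: [0.707, 0.707, 0.002, 0.008]
wrist_force: [1.3, -0.5, -1.0]
gripper_width: 0.705
```

```bash
python3 - <<'E'
from h import *
st(); f=grab('wrist','w20'); s=plan([640,-316,90],Rd(91));plan([640,-316,0],Rd(91),start=s,n=4)
E
```

```text
t 22.63 p [ 419.3 -236.    97.1] yawx 89.9 z [ 0.015 -0.008 -1.   ] q [-3.240e+01 -2.100e+00  1.215e+02  1.000e-01  5.960e+01 -3.240e+01] F [ 1.3 -0.5 -1. ] w 0.705
n=7 row mm [-11.76  31.64   0.92] deg [ 0.104  0.056 -0.152]
  end [ 640. -316.   90.] rmin 513 vnorm 33.8
n=4 row mm [ 0.   0.  22.5] deg [0. 0. 0.]
  end [ 640. -316.    0.] rmin 714 vnorm 22.5
```

View pics/w20.png

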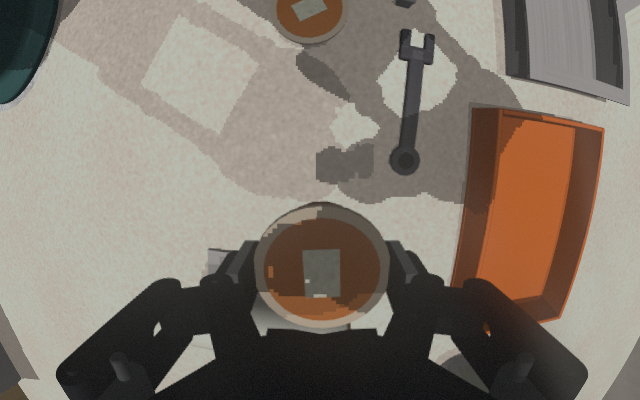

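Emit:
send_rows(deltas=[[-0.0118,0.0316,0.001,0.1,0.06,-0.15,1],[-0.0118,0.0316,0.001,0.1,0.06,-0.15,1],[-0.0118,0.0316,0.001,0.1,0.06,-0.15,1],[-0.0118,0.0316,0.001,0.1,0.06,-0.15,1],[-0.0118,0.0316,0.001,0.1,0.06,-0.15,1],[-0.0118,0.0316,0.001,0.1,0.06,-0.15,1],[-0.0118,0.0316,0.001,0.1,0.06,-0.15,1],[0,0,0,0,0,0,1]])

```text
clock: 23.35
eef_pos: [640.7, -315.5, 79.5]
tool_rot: [0.701, 0.713, -0.0, -0.004]
wrist_force: [0.3, 0.6, -1.9]
gripper_width: 0.702
```

```bash
python3 - <<'E'
from h import *
st(); f=grab('wrist','w21'); plan([640,-316,-4],Rd(91),n=4)
E
```

```text
t 23.35 p [ 640.7 -315.5   79.5] yawx 91.0 z [-0.006  0.005 -1.   ] q [-28.3  24.2  92.1   0.1  64.1 -29.3] F [ 0.3  0.6 -1.9] w 0.702
n=4 row mm [-0.52  0.7  20.86] deg [-0.137 -0.1    0.004]
  end [ 640. -316.   -4.] rmin 712 vnorm 20.9
```

View pics/w21.png

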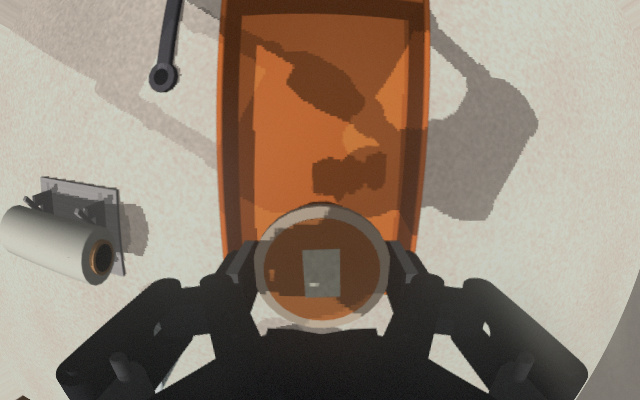

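```bash
python3 - <<'E'
from h import *
f=load('w21'); c=np.array([365,-353,0.]);d=np.array([np.cos(np.radians(-6.7)),np.sin(np.radians(-6.7)),0])
for z in (54,33): print(z,proj(f,c+75*d+[0,0,z],True),proj(f,c-75*d+[0,0,z],True))
E
```

```text
54 [100.6290806  258.03851157] [ 12.56848707 229.55275619]
33 [112.93025881 249.28681964] [ 24.72873253 223.85085082]
```

Emit:
send_rows(deltas=[[-0.0005,0.0007,0.0208,-0.13,-0.1,0,1],[-0.0005,0.0007,0.0208,-0.13,-0.1,0,1],[-0.0005,0.0007,0.0208,-0.13,-0.1,0,1],[-0.0005,0.0007,0.0208,-0.13,-0.1,0,1],[0,0,0,0,0,0,1]])

```text
clock: 23.82
eef_pos: [632.7, -312.8, -7.3]
tool_rot: [0.701, 0.713, -0.002, -0.005]
wrist_force: [-0.5, 0.1, -2.3]
gripper_width: 0.704
```

```bash
python3 - <<'E'
from h import *
st();  plan([640,-316,-18],Rd(91),n=4)
E
```

```text
t 23.82 p [ 632.7 -312.8   -7.3] yawx 91.0 z [-0.009  0.004 -1.   ] q [-28.3  28.4  96.1  -0.   56.  -29.3] F [-0.5  0.1 -2.3] w 0.704
n=4 row mm [-0.83  1.82  2.66] deg [-0.126 -0.064 -0.006]
  end [ 640. -316.  -18.] rmin 708 vnorm 3.3
```

Emit:
send_rows(deltas=[[-0.0008,0.0015,0.0027,-0.12,-0.06,0,1],[-0.0008,0.0015,0.0027,-0.12,-0.06,0,1],[-0.0008,0.0015,0.0027,-0.12,-0.06,0,1],[0,0,0,0,0,0,1]])

```text
clock: 24.15
eef_pos: [644.2, -318.7, -7.6]
tool_rot: [0.701, 0.713, 0.002, 0.005]
wrist_force: [-0.3, 0.4, -0.5]
gripper_width: 0.702
```

Emit:
send_rows(deltas=[[0,0,0.0025,0,0,0,1],[0,0,0,0,0,0,1]])

```text
clock: 24.32
eef_pos: [643.6, -318.4, -10.8]
tool_rot: [0.701, 0.713, 0.001, 0.005]
wrist_force: [-0.1, 0.8, -0.9]
gripper_width: 0.704
```

Emit:
send_rows(deltas=[[0,0,0.003,0,0,0,1],[0,0,0.003,0,0,0,1],[0,0,0,0,0,0,1]])

```text
clock: 24.57
eef_pos: [642.7, -317.9, -18.2]
tool_rot: [0.701, 0.713, 0.001, 0.004]
wrist_force: [-0.9, 0.3, -0.6]
gripper_width: 0.703
```

Emit:
send_rows(deltas=[[0,0,0.0025,0,0,0,1],[0,0,0,0,0,0,1]])

```text
clock: 24.73
eef_pos: [643.3, -318.3, -19.4]
tool_rot: [0.701, 0.713, 0.001, 0.004]
wrist_force: [-1.8, 0.7, 2.7]
gripper_width: 0.707
```

Emit:
send_rows(deltas=[[0,0,0.001,0,0,0,1],[0,0,0,0,0,0,-0.5],[0,0,0,0,0,0,-1],[0,0,0,0,0,0,-1],[0,0,0,0,0,0,-1],[0,0,-0.01,0,0,0,-1],[0,0,-0.03,0,0,0,-1],[0,0,-0.035,0,0,0,-1]])

```text
clock: 25.4
eef_pos: [639.9, -316.4, 51.5]
tool_rot: [0.701, 0.713, 0.0, 0.001]
wrist_force: [0.1, -0.6, 1.4]
gripper_width: 1.002
```

Emit:
send_rows(deltas=[[0,0,-0.035,0,0,0,-1],[0,0,0,0,0,0,-1]])

```text
clock: 25.57
eef_pos: [648.1, -320.7, 99.8]
tool_rot: [0.701, 0.713, 0.003, 0.011]
wrist_force: [1.4, -0.8, 1.7]
gripper_width: 1.001
```

```bash
python3 - <<'E'
from h import *
st(); grab('wrist','w22'); g=grab('top','top22');cups('top22',0)
s=plan([411,-79,100],Rd(90))
E
```

```text
t 25.57 p [ 648.1 -320.7   99.8] yawx 91.0 z [ 0.021 -0.011 -1.   ] q [-28.3  22.9  91.7  -0.   64.  -29.3] F [ 1.4 -0.8  1.7] w 1.001
[173.1 389.6] [11.9 25.5] [-147.6  522.8   36. ]
[630.3 393.8] [ 64.5 136.6] [ -180.2 -1043.3    36. ]
[349.5 223.1] [13.8 14.1] [411.8 -78.9  36. ]
[389.8 158.3] [48.1 81.5] [ 641.9 -224.7   36. ]
n=9 row mm [ 26.91 -25.71  -1.04] deg [0.086 0.048 0.109]
  end [411. -79. 100.] rmin 419 vnorm 37.2
```

View pics/w22.png

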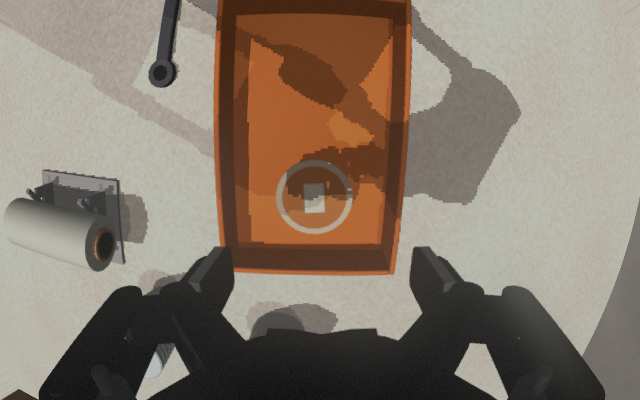

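Emit:
send_rows(deltas=[[0.027,-0.0257,-0.001,0.08,0.05,0.11,-1],[0.027,-0.0257,-0.001,0.08,0.05,0.11,-1],[0.027,-0.0257,-0.001,0.08,0.05,0.11,-1],[0.027,-0.0257,-0.001,0.08,0.05,0.11,-1],[0.027,-0.0257,-0.001,0.08,0.05,0.11,-1],[0.027,-0.0257,-0.001,0.08,0.05,0.11,-1],[0.027,-0.0257,-0.001,0.08,0.05,0.11,-1],[0.027,-0.0257,-0.001,0.08,0.05,0.11,-1]])

```text
clock: 26.33
eef_pos: [431.7, -102.4, 94.6]
tool_rot: [0.707, 0.708, -0.001, -0.004]
wrist_force: [0.8, 0.1, 0.7]
gripper_width: 0.997
```

Emit:
send_rows(deltas=[[0.027,-0.0257,-0.001,0.08,0.05,0.11,-1],[0,0,0,0,0,0,-1]])

```text
clock: 26.5
eef_pos: [401.5, -72.8, 94.5]
tool_rot: [0.706, 0.708, -0.002, -0.007]
wrist_force: [-0.1, -0.1, -0.3]
gripper_width: 1.002
```

```bash
python3 - <<'E'
from h import *
st(); grab('wrist','w23'); cups('w23',1); plan([411,-79,0],Rd(90),n=4)
E
```

```text
t 26.50 p [401.5 -72.8  94.5] yawx 90.1 z [-0.013  0.007 -1.   ] q [-14.   -9.2 128.2   0.2  61.8 -14.2] F [-0.1 -0.1 -0.3] w 1.002
[480.8 372.2] [46.1 67.7] [ 593.4 -283.5   36. ]
[487.2 282.2] [21.8 34.9] [ 563.  -151.8   36. ]
[542.9 311.5] [ 71.3 125.6] [ 656.8 -201.1   36. ]
[334.1 209.7] [59.9 62.6] [410.3 -77.4  36. ]
n=4 row mm [-1.16  1.71 23.85] deg [-0.133 -0.071  0.034]
  end [411. -79.   0.] rmin 413 vnorm 23.9
```

View pics/w23.png

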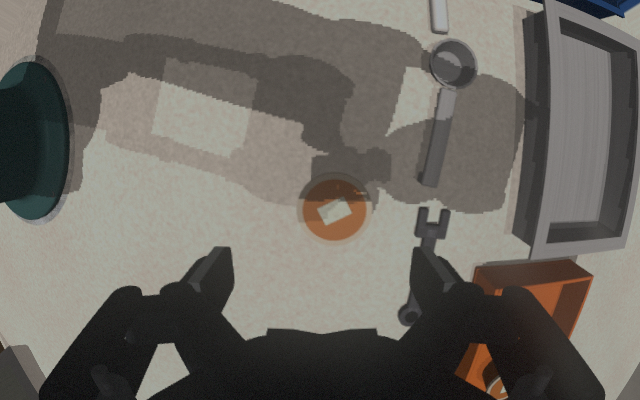

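Emit:
send_rows(deltas=[[-0.0012,0.0017,0.0238,-0.13,-0.07,0,-1],[-0.0012,0.0017,0.0238,-0.13,-0.07,0,-1],[-0.0012,0.0017,0.0238,-0.13,-0.07,0,-1],[-0.0012,0.0017,0.0238,-0.13,-0.07,0,-1],[0,0,0,0,0,0,-1]])

```text
clock: 26.97
eef_pos: [411.3, -81.1, -2.5]
tool_rot: [0.707, 0.707, -0.001, -0.002]
wrist_force: [-2.2, 0.4, 0.3]
gripper_width: 0.998
```

```bash
python3 - <<'E'
from h import *
st(); grab('wrist','w24'); cups('w24',1); plan([411,-78.5,-27],Rd(90),n=3)
E
```

```text
t 26.97 p [411.3 -81.1  -2.5] yawx 90.0 z [-0.005  0.001 -1.   ] q [-14.5   0.  131.9  -0.   48.3 -14.5] F [-2.2  0.4  0.3] w 0.998
[487.3 376.8] [23.7 62.5] [ 535.2 -189.    36. ]
[600.2 334.5] [ 89.  101.7] [ 661.4 -176.6   36. ]
[319.7 246.3] [ 92.8 100.9] [409.9 -76.   36. ]
n=3 row mm [ 0.93 -0.52  8.82] deg [-0.058 -0.007 -0.009]
  end [411.  -78.5 -27. ] rmin 418 vnorm 8.9
```

Emit:
send_rows(deltas=[[0.001,-0.0005,0.0088,0,0,0,-1],[0.001,-0.0005,0.0088,0,0,0,-1],[0.001,-0.0005,0.0088,0,0,0,-1],[0,0,0,0,0,0,-1],[0,0,0,0,0,0,1],[0,0,0,0,0,0,1],[0,0,0,0,0,0,1],[0,0,0,0,0,0,1]], force=30)

```text
clock: 27.68
eef_pos: [414.3, -78.7, -23.4]
tool_rot: [0.707, 0.707, 0.001, 0.002]
wrist_force: [-2.6, 1.5, 5.1]
gripper_width: 0.704
```

Emit:
send_rows(deltas=[[0,0,-0.01,0,0,0,1],[0,0,-0.02,0,0,0,1],[0,0,-0.03,0,0,0,1],[0,0,-0.035,0,0,0,1],[0,0,-0.035,0,0,0,1],[0,0,0,0,0,0,1]])

```text
clock: 28.18
eef_pos: [419.7, -80.0, 114.2]
tool_rot: [0.707, 0.707, 0.005, 0.008]
wrist_force: [1.6, -0.4, -1.0]
gripper_width: 0.701
```

```bash
python3 - <<'E'
from h import *
st(); f=grab('wrist','w25'); s=plan([640,-222,95],Rd(91))
E
```

```text
t 28.18 p [419.7 -80.  114.2] yawx 90.0 z [ 0.019 -0.005 -1.   ] q [-14.1  -9.7 126.4  -0.   62.2 -14.1] F [ 1.6 -0.4 -1. ] w 0.701
n=7 row mm [-20.58  31.53   2.64] deg [ 0.123  0.034 -0.143]
  end [ 640. -222.   95.] rmin 461 vnorm 37.7
```

View pics/w25.png

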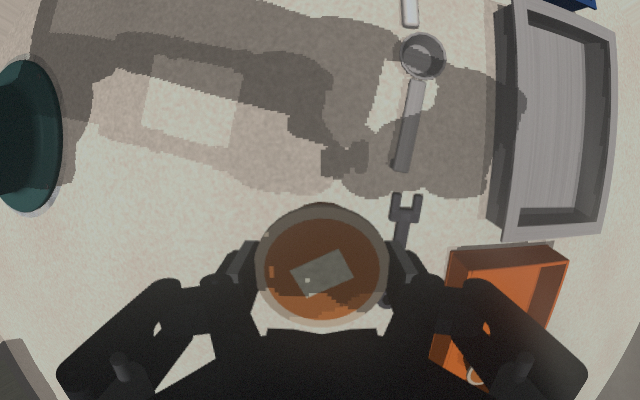

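Emit:
send_rows(deltas=[[-0.0206,0.0315,0.002,0.12,0.03,-0.14,1],[-0.0206,0.0315,0.002,0.12,0.03,-0.14,1],[-0.0206,0.0315,0.002,0.12,0.03,-0.14,1],[-0.0206,0.0315,0.002,0.12,0.03,-0.14,1],[-0.0206,0.0315,0.002,0.12,0.03,-0.14,1],[-0.0206,0.0315,0.002,0.12,0.03,-0.14,1],[-0.0206,0.0315,0.002,0.12,0.03,-0.14,1],[0,0,0,0,0,0,1]])

```text
clock: 28.9
eef_pos: [639.2, -224.5, 87.9]
tool_rot: [0.701, 0.713, -0.003, -0.004]
wrist_force: [-0.2, -0.2, -0.7]
gripper_width: 0.702
```

```bash
python3 - <<'E'
from h import *
st(); f=grab('wrist','w26'); s=plan([640,-224,0],Rd(91),n=5)
E
```

```text
t 28.90 p [ 639.2 -224.5   87.9] yawx 90.9 z [-0.01   0.001 -1.   ] q [-21.4  20.2  96.7  -0.2  63.6 -22.2] F [-0.2 -0.2 -0.7] w 0.702
n=5 row mm [-0.35  0.89 17.61] deg [-0.151 -0.038 -0.018]
  end [ 640. -224.    0.] rmin 675 vnorm 17.6
```

View pics/w26.png

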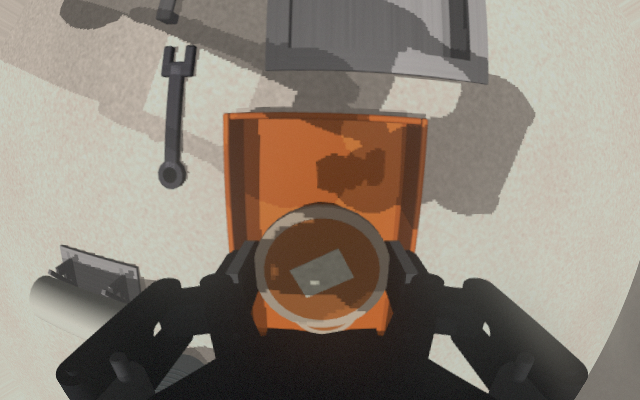

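Emit:
send_rows(deltas=[[-0.0004,0.0009,0.018,-0.15,-0.04,0,1],[-0.0004,0.0009,0.018,-0.15,-0.04,0,1],[-0.0004,0.0009,0.018,-0.15,-0.04,0,1],[-0.0004,0.0009,0.018,-0.15,-0.04,0,1],[-0.0004,0.0009,0.018,-0.15,-0.04,0,1],[0,0,0,0,0,0,1],[0,0,0,0,0,0,1]])

```text
clock: 29.53
eef_pos: [636.3, -221.5, -0.5]
tool_rot: [0.701, 0.713, -0.0, -0.001]
wrist_force: [-0.2, 0.1, -0.6]
gripper_width: 0.703
```

Emit:
send_rows(deltas=[[0,0,0.004,0,0,0,1],[0,0,0.004,0,0,0,1],[0,0,0,0,0,0,1]])

```text
clock: 29.78
eef_pos: [639.4, -222.9, -6.1]
tool_rot: [0.701, 0.713, 0.001, 0.002]
wrist_force: [-0.3, 1.2, -1.2]
gripper_width: 0.698
```

Emit:
send_rows(deltas=[[0,0,0.004,0,0,0,1],[0,0,0.004,0,0,0,1],[0,0,0,0,0,0,1]])

```text
clock: 30.03
eef_pos: [638.6, -222.7, -15.5]
tool_rot: [0.701, 0.713, 0.0, 0.001]
wrist_force: [0.2, 0.7, -2.0]
gripper_width: 0.701
```

Emit:
send_rows(deltas=[[0,0,0.0025,0,0,0,1],[0,0,0,0,0,0,1]])

```text
clock: 30.2
eef_pos: [638.8, -222.8, -17.8]
tool_rot: [0.701, 0.713, 0.0, 0.001]
wrist_force: [-0.1, 0.4, -0.9]
gripper_width: 0.705
```

Emit:
send_rows(deltas=[[0,0,0.0025,0,0,0,1],[0,0,0,0,0,0,1]])

```text
clock: 30.37
eef_pos: [639.2, -223.0, -18.3]
tool_rot: [0.701, 0.713, 0.0, 0.001]
wrist_force: [-4.4, 1.5, 6.4]
gripper_width: 0.706
```

Contact felt. Release and retreat.

Emit:
send_rows(deltas=[[0,0,0,0,0,0,1],[0,0,0,0,0,0,-0.5],[0,0,0,0,0,0,-1],[0,0,0,0,0,0,-1],[0,0,0,0,0,0,-1],[0,0,-0.01,0,0,0,-1],[0,0,-0.03,0,0,0,-1],[0,0,-0.035,0,0,0,-1]])

```text
clock: 31.03
eef_pos: [636.1, -221.7, 53.0]
tool_rot: [0.701, 0.713, -0.001, -0.002]
wrist_force: [0.6, 0.1, -0.2]
gripper_width: 0.999
```

Emit:
send_rows(deltas=[[0,0,-0.04,0,0,0,-1],[0,0,-0.04,0,0,0,-1],[0,0,-0.04,0,0,0,-1],[0,0,0,0,0,0,-1]])

```text
clock: 31.37
eef_pos: [644.7, -225.0, 187.9]
tool_rot: [0.701, 0.713, 0.004, 0.01]
wrist_force: [2.8, -0.6, 2.1]
gripper_width: 1.002
```

```bash
python3 - <<'E'
from h import *
st(); grab('wrist','w27'); g=grab('top','top27')
cv2.imwrite('pics/t27z.png',cv2.resize(g['color'][125:290,230:440],None,fx=3.7,fy=3.6,interpolation=cv2.INTER_CUBIC))
E
```

```text
t 31.37 p [ 644.7 -225.   187.9] yawx 91.0 z [ 0.019 -0.008 -1.   ] q [-21.3  15.2  92.2  -0.   71.4 -22.3] F [ 2.8 -0.6  2.1] w 1.002
```

View pics/w27.png

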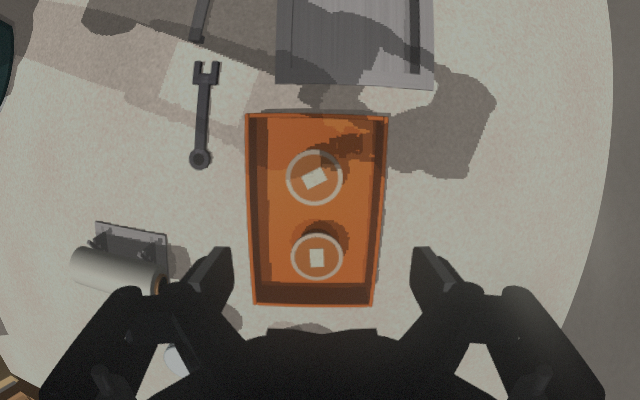

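View pics/t27z.png

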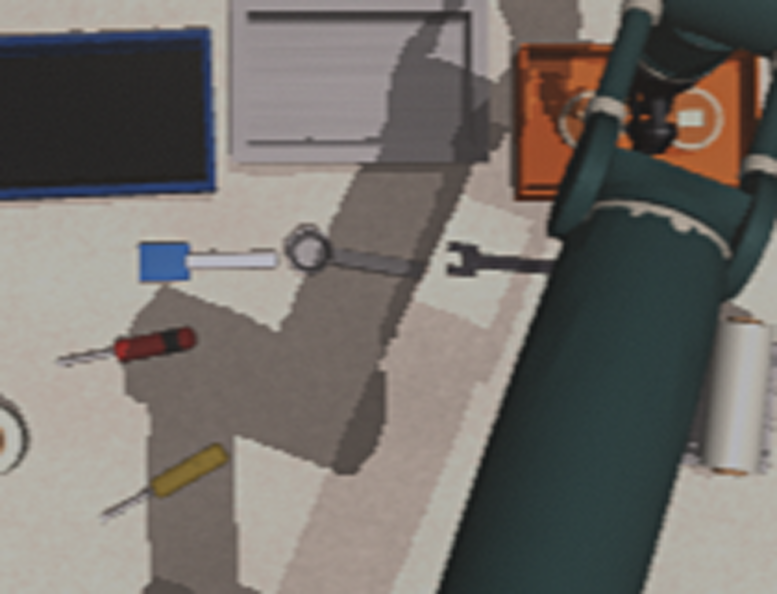

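```bash
python3 - <<'E'
from h import *
f=load('w27'); r=onz(f,199,158,9,True); j=onz(f,207,69,9,True); print(r,j,np.linalg.norm(r-j),np.degrees(np.arctan2(*(j-r)[[1,0]])))
T=load('top27'); g=lambda x,y,z:onz(T,230+x/3.7,125+y/3.6,z)
print('spanner jaw top',g(455,259,9)); T=load('top17'); print('ring',onz(T,388,199,9))
for n,x,y,z in [('scr blade end',139,262,9),('scr handle end',276,259,14),('scoop cup',307,249,22),('scoop end',418,268,20),('sd tip',60,360,8),('sd handle end',195,338,20)]: print(n,np.round(onz(load('top27'),230+x/3.7,125+y/3.6,z),1))
# tray, pan corners top27
for n,x,y in [('tray R top',210,30),('tray R bot',213,190),('pan L top',232,-5),('pan L bot',232,160),('pan R bot',488,160)]: print(n,np.round(onz(load('top27'),230+x/3.7,125+y/3.6,50),1))
E
```

```text
[ 497.61184748 -204.14400197    9.        ] [509.77450156 -96.24705016   9.        ] 108.58030376630994 83.56849879005696
spanner jaw top [506.42985721 -94.2475497    9.        ]
ring [ 498.64736892 -220.42033807    9.        ]
scr blade end [504.3 211.9   9. ]
scr handle end [506.5  79.3  14. ]
scoop cup [515.6  49.3  22. ]
scoop end [496.6 -57.5  20. ]
sd tip [407.4 287.1   8. ]
sd handle end [428.2 156.7  20. ]
tray R top [728.7 141.   50. ]
tray R bot [570.8 137.7  50. ]
pan L top [763.7 120.1  50. ]
pan L bot [600.2 119.8  50. ]
pan R bot [ 599.8 -123.1   50. ]
```

```bash
python3 - <<'E'
from h import *
s=plan([504,-151,50],Rd(84.))
E
```

```text
n=6 row mm [ 11.36 -23.35  21.49] deg [0.091 0.031 1.163]
  end [ 504. -151.   50.] rmin 526 vnorm 33.7
```

Emit:
send_rows(deltas=[[0.0114,-0.0234,0.0215,0.09,0.03,1.16,-1],[0.0114,-0.0234,0.0215,0.09,0.03,1.16,-1],[0.0114,-0.0234,0.0215,0.09,0.03,1.16,-1],[0.0114,-0.0234,0.0215,0.09,0.03,1.16,-1],[0.0114,-0.0234,0.0215,0.09,0.03,1.16,-1],[0.0114,-0.0234,0.0215,0.09,0.03,1.16,-1],[0,0,0,0,0,0,-1]])

```text
clock: 32.05
eef_pos: [487.6, -144.3, 37.6]
tool_rot: [0.743, 0.669, -0.007, -0.013]
wrist_force: [-1.5, 0.7, -1.2]
gripper_width: 0.997
```

```bash
python3 - <<'E'
from h import *
st(); grab('wrist','w28'); plan([504,-151,-15],Rd(84.),n=4)
E
```

```text
t 32.05 p [ 487.6 -144.3   37.6] yawx 84.0 z [-0.027  0.01  -1.   ] q [-19.3   7.1 119.2   0.   55.4 -13.3] F [-1.5  0.7 -1.2] w 0.997
n=4 row mm [-0.91  3.26 13.82] deg [-0.298 -0.074  0.014]
  end [ 504. -151.  -15.] rmin 516 vnorm 14.2
```

View pics/w28.png

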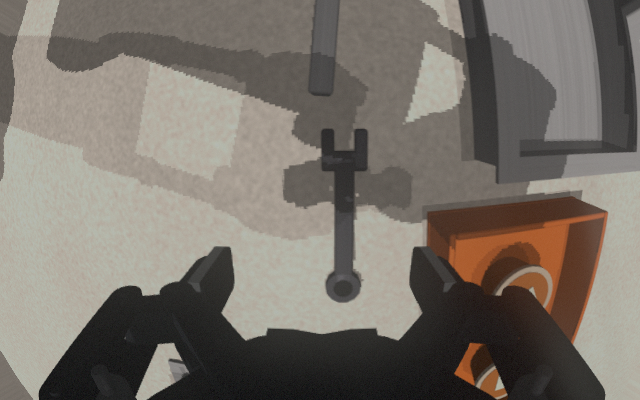

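```bash
python3 - <<'E'
from h import *
f=load('w28'); r=onz(f,343,287,9,True); j=onz(f,345,160,9,True); m=onz(f,344,215,9,True); print(r,j,m,np.degrees(np.arctan2(*(j-r)[[1,0]])))
plan([503,-146,-10],Rd(84.5),n=4)
E
```

```text
[ 496.56387594 -204.35602431    9.        ] [ 506.08536811 -106.5485583     9.        ] [ 501.9621009  -145.56497785    9.        ] 84.43981399552763
n=4 row mm [ 0.3   2.87 12.58] deg [-0.297 -0.075 -0.111]
  end [ 503. -146.  -10.] rmin 516 vnorm 12.9
```

Emit:
send_rows(deltas=[[0.0003,0.0028,0.0126,-0.3,-0.07,-0.11,0.2],[0.0003,0.0028,0.0126,-0.3,-0.07,-0.11,0.2],[0.0003,0.0028,0.0126,-0.3,-0.07,-0.11,0.2],[0.0003,0.0028,0.0126,-0.3,-0.07,-0.11,0.2],[0,0,0,0,0,0,0.2],[0,0,0,0,0,0,0.2]])

```text
clock: 32.6
eef_pos: [511.5, -149.5, -4.6]
tool_rot: [0.74, 0.672, 0.003, 0.005]
wrist_force: [0.3, 0.6, 0.1]
gripper_width: 0.398
```

```bash
python3 - <<'E'
from h import *
st(); grab('wrist','w29'); plan([502.5,-146,-34],Rd(84.5),n=3)
E
```

```text
t 32.60 p [ 511.5 -149.5   -4.6] yawx 84.5 z [ 0.012 -0.004 -1.   ] q [-19.   11.3 119.6   0.   48.4 -13.5] F [0.3 0.6 0.1] w 0.398
n=3 row mm [ 0.97 -3.42 10.02] deg [ 0.257  0.058 -0.014]
  end [ 502.5 -146.   -34. ] rmin 523 vnorm 10.6
```

View pics/w29.png

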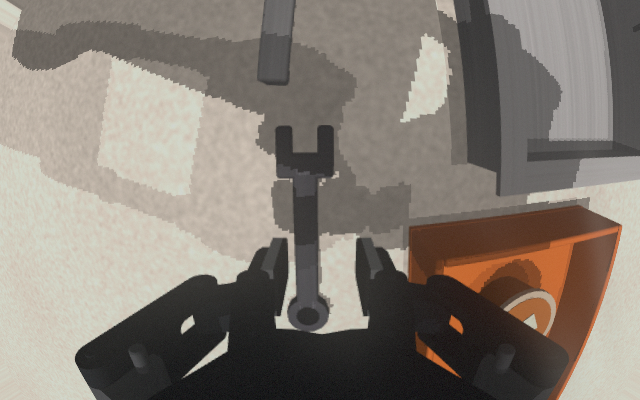

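Emit:
send_rows(deltas=[[0,0,0,0,0,0,0.2],[0,0,0,0,0,0,0.2]])

```text
clock: 32.82
eef_pos: [512.8, -150.0, -2.9]
tool_rot: [0.74, 0.672, 0.004, 0.007]
wrist_force: [-0.1, 0.7, 0.1]
gripper_width: 0.399
```

```bash
python3 - <<'E'
from h import *
st();plan([502.5,-146,-34],Rd(84.5),n=3)
E
```

```text
t 32.82 p [ 512.8 -150.    -2.9] yawx 84.5 z [ 0.015 -0.005 -1.   ] q [-19.   11.2 119.5   0.   48.4 -13.4] F [-0.1  0.7  0.1] w 0.399
n=3 row mm [ 1.02 -3.66 10.32] deg [ 0.297  0.067 -0.016]
  end [ 502.5 -146.   -34. ] rmin 523 vnorm 11.0
```

Emit:
send_rows(deltas=[[0.001,-0.0037,0.0103,0.3,0.07,0,0.2],[0.001,-0.0037,0.0103,0.3,0.07,0,0.2],[0.001,-0.0037,0.0103,0.3,0.07,0,0.2],[0,0,0,0,0,0,0.2],[0,0,0,0,0,0,0.2],[0,0,0,0,0,0,0.2]])

```text
clock: 33.32
eef_pos: [501.0, -145.5, -35.4]
tool_rot: [0.74, 0.672, -0.001, -0.001]
wrist_force: [-0.1, -0.7, 0.2]
gripper_width: 0.398
```

```bash
python3 - <<'E'
from h import *
st(); grab('wrist','w30')
E
```

```text
t 33.32 p [ 501.  -145.5  -35.4] yawx 84.5 z [-0.002  0.001 -1.   ] q [-18.9  13.5 121.    0.   45.6 -13.4] F [-0.1 -0.7  0.2] w 0.398
```

View pics/w30.png

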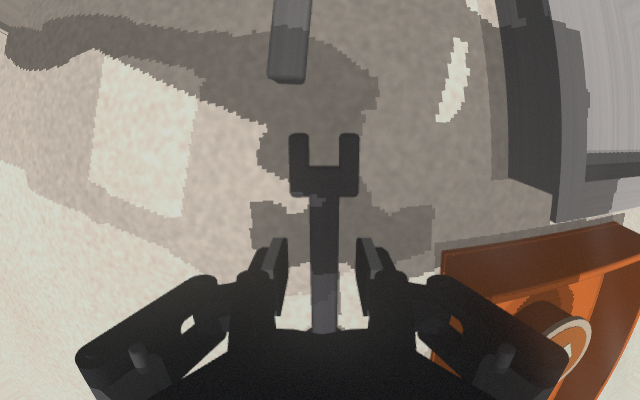

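Emit:
send_rows(deltas=[[0,0,0.004,0,0,0,0.2],[0,0,0,0,0,0,0.6],[0,0,0,0,0,0,0.6],[0,0,0,0,0,0,0.6]])

```text
clock: 33.7
eef_pos: [501.5, -145.7, -38.7]
tool_rot: [0.74, 0.672, -0.0, -0.001]
wrist_force: [0.5, -0.0, 0.3]
gripper_width: 0.199
```

Emit:
send_rows(deltas=[[0,0,0,0,0,0,1],[0,0,0,0,0,0,1],[0,0,0,0,0,0,1]], force=50)

```text
clock: 33.95
eef_pos: [501.7, -145.7, -38.5]
tool_rot: [0.74, 0.672, -0.0, -0.001]
wrist_force: [-1.1, -0.0, 3.8]
gripper_width: 0.144
```

```bash
python3 - <<'E'
from h import *
st(); grab('wrist','w31')
E
```

```text
t 33.95 p [ 501.7 -145.7  -38.5] yawx 84.5 z [-0.001  0.001 -1.   ] q [-18.9  13.8 121.1   0.   45.2 -13.4] F [-1.1 -0.   3.8] w 0.144
```

View pics/w31.png

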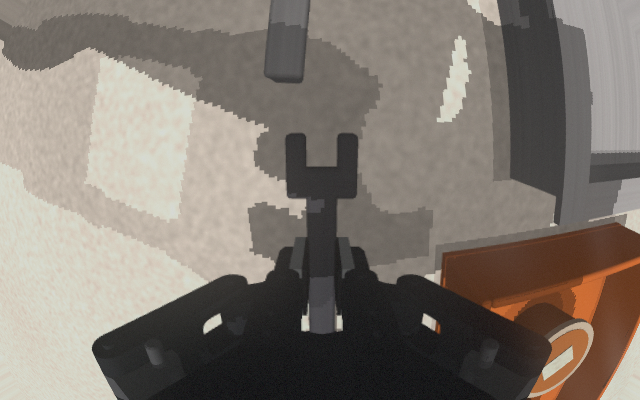

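Emit:
send_rows(deltas=[[0,0,-0.01,0,0,0,1],[0,0,-0.02,0,0,0,1],[0,0,-0.035,0,0,0,1],[0,0,-0.04,0,0,0,1],[0,0,-0.04,0,0,0,1],[0,0,0,0,0,0,1],[0,0,0,0,0,0,1]])

```text
clock: 34.58
eef_pos: [504.3, -146.6, 109.9]
tool_rot: [0.74, 0.672, 0.001, 0.002]
wrist_force: [-1.1, -0.6, -1.5]
gripper_width: 0.141
```

```bash
python3 - <<'E'
from h import *
st(); grab('wrist','w32'); s=plan([640,250,120],Rd(90))
E
```

```text
t 34.58 p [ 504.3 -146.6  109.9] yawx 84.5 z [ 0.005 -0.002 -1.   ] q [-18.9   2.6 115.4   0.   61.7 -13.4] F [-1.1 -0.6 -1.5] w 0.141
n=11 row mm [36.61 10.63 -1.15] deg [ 0.002 -0.    -0.504]
  end [640. 250. 120.] rmin 528 vnorm 38.1
```

View pics/w32.png

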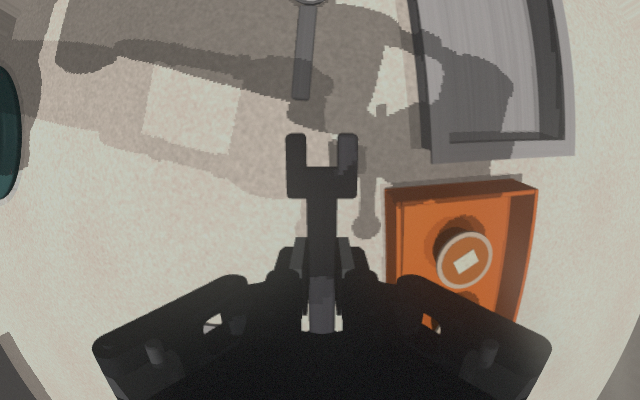

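```bash
python3 - <<'E'
from h import *
s=plan([616,252,110],Rd(90),n=11)
E
```

```text
n=11 row mm [36.68  8.44 -0.24] deg [ 0.002 -0.    -0.504]
  end [616. 252. 110.] rmin 526 vnorm 37.6
```

Emit:
send_rows(deltas=[[0.0367,0.0084,0,0,0,-0.5,1],[0.0367,0.0084,0,0,0,-0.5,1],[0.0367,0.0084,0,0,0,-0.5,1],[0.0367,0.0084,0,0,0,-0.5,1],[0.0367,0.0084,0,0,0,-0.5,1],[0.0367,0.0084,0,0,0,-0.5,1],[0.0367,0.0084,0,0,0,-0.5,1],[0.0367,0.0084,0,0,0,-0.5,1]])

```text
clock: 35.3
eef_pos: [585.8, 144.1, 103.0]
tool_rot: [0.716, 0.698, -0.003, -0.002]
wrist_force: [0.1, 0.1, -0.8]
gripper_width: 0.142
```

Emit:
send_rows(deltas=[[0.0367,0.0084,0,0,0,-0.5,1],[0.0367,0.0084,0,0,0,-0.5,1],[0.0367,0.0084,0,0,0,-0.5,1],[0,0,0,0,0,0,1],[0,0,0,0,0,0,1],[0,0,0,0,0,0,1]])

```text
clock: 35.8
eef_pos: [613.1, 251.7, 103.3]
tool_rot: [0.707, 0.707, -0.003, -0.002]
wrist_force: [-0.7, -0.1, -1.8]
gripper_width: 0.14
```

```bash
python3 - <<'E'
from h import *
st(); grab('wrist','w33'); grab('top','top33'); s=plan([616,252,0],Rd(90),n=5)
E
```

```text
t 35.80 p [613.1 251.7 103.3] yawx 90.0 z [-0.007 -0.002 -1.   ] q [20.1 17.8 98.2  0.1 64.4 20.1] F [-0.7 -0.1 -1.8] w 0.140
n=5 row mm [ 0.26  0.48 20.88] deg [-0.055  0.009 -0.02 ]
  end [616. 252.   0.] rmin 664 vnorm 20.9
```

View pics/w33.png

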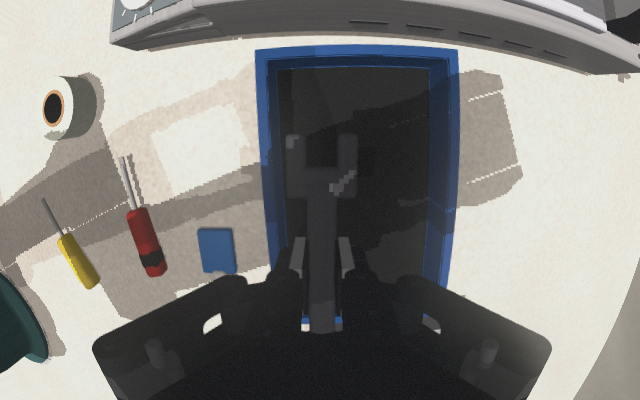

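Emit:
send_rows(deltas=[[0.0003,0.0005,0.0209,-0.05,0,0,1],[0.0003,0.0005,0.0209,-0.05,0,0,1],[0.0003,0.0005,0.0209,-0.05,0,0,1],[0.0003,0.0005,0.0209,-0.05,0,0,1],[0.0003,0.0005,0.0209,-0.05,0,0,1],[0,0,0.012,0,0,0,1],[0,0,0.01,0,0,0,1],[0,0,0,0,0,0,1]])

```text
clock: 36.57
eef_pos: [615.9, 252.3, -22.8]
tool_rot: [0.708, 0.706, -0.001, -0.0]
wrist_force: [-0.3, -1.1, -1.5]
gripper_width: 0.144
```

Emit:
send_rows(deltas=[[0,0,0.005,0,0,0,1],[0,0,0,0,0,0,1],[0,0,0,0,0,0,1]])

```text
clock: 36.82
eef_pos: [618.7, 254.2, -24.2]
tool_rot: [0.707, 0.707, 0.002, 0.001]
wrist_force: [0.6, 1.2, -0.9]
gripper_width: 0.145
```

Emit:
send_rows(deltas=[[0,0,0.004,0,0,0,1],[0,0,0,0,0,0,1],[0,0,0,0,0,0,1]])

```text
clock: 37.07
eef_pos: [617.9, 254.1, -29.1]
tool_rot: [0.707, 0.707, 0.001, 0.001]
wrist_force: [0.2, -1.3, -1.3]
gripper_width: 0.143
```

Emit:
send_rows(deltas=[[0,0,0.003,0,0,0,1],[0,0,0,0,0,0,1]])

```text
clock: 37.23
eef_pos: [617.6, 253.9, -32.6]
tool_rot: [0.707, 0.707, 0.001, 0.001]
wrist_force: [-0.6, -0.7, -1.2]
gripper_width: 0.141
```

Emit:
send_rows(deltas=[[0,0,0.002,0,0,0,1],[0,0,0,0,0,0,0.5],[0,0,0,0,0,0,0.3],[0,0,0,0,0,0,0.3],[0,0,-0.01,0,0,0,0.3],[0,0,-0.03,0,0,0,0.3],[0,0,-0.035,0,0,0,0.3],[0,0,-0.04,0,0,0,0]])

```text
clock: 37.9
eef_pos: [615.7, 253.2, 80.2]
tool_rot: [0.707, 0.707, -0.001, -0.0]
wrist_force: [0.7, -0.1, 1.0]
gripper_width: 0.477
```

```bash
python3 - <<'E'
from h import *
st(); grab('wrist','w34')
f=load('w33')
print('sd',onz(f,122,155,8,True),onz(f,157,272,20,True),onz(f,135,212,20,True))
s=plan([430,195,130],Rd(80))
E
```

```text
t 37.90 p [615.7 253.2  80.2] yawx 90.0 z [-0.001 -0.001 -1.   ] q [20.2 19.1 99.1 -0.  61.9 20.3] F [ 0.7 -0.1  1. ] w 0.477
sd [403.76394284 293.16877576   8.        ] [434.4380705  167.30374256  20.        ] [420.58385118 235.02210092  20.        ]
n=6 row mm [-12.44 -31.25  -6.62] deg [ 0.131 -0.059  1.66 ]
  end [430. 195. 130.] rmin 472 vnorm 34.3
```

View pics/w34.png

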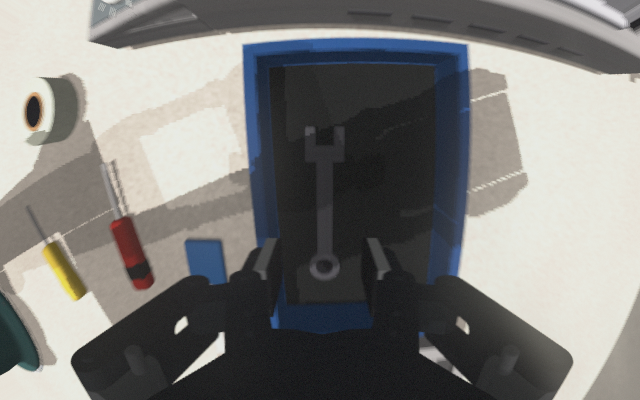

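```bash
python3 - <<'E'
from h import *
f=load('w33'); print('yellow',onz(f,92,287,15,True),onz(f,65,238,15,True),'scraper blade',onz(f,198,229,9,True))
s=plan([425,205,110],Rd(104),n=7)
E
```

```text
yellow [317.01154319 130.61942541  15.        ] [289.5416803  196.95046062  15.        ] scraper blade [487.6937683  214.62063928   9.        ]
n=7 row mm [ -4.28 -28.87  -2.81] deg [ 0.121 -0.026 -2.006]
  end [425. 205. 110.] rmin 472 vnorm 29.3
```

Emit:
send_rows(deltas=[[-0.0043,-0.0289,-0.0028,0.12,0,-2,0],[-0.0043,-0.0289,-0.0028,0.12,0,-2,0],[-0.0043,-0.0289,-0.0028,0.12,0,-2,0],[-0.0043,-0.0289,-0.0028,0.12,0,-2,0],[-0.0043,-0.0289,-0.0028,0.12,0,-2,0],[-0.0043,-0.0289,-0.0028,0.12,0,-2,0],[-0.0043,-0.0289,-0.0028,0.12,0,-2,0],[0,0,0,0,0,0,0]])

```text
clock: 38.62
eef_pos: [415.0, 201.3, 100.8]
tool_rot: [0.615, 0.788, -0.006, -0.005]
wrist_force: [-0.2, -0.3, -0.8]
gripper_width: 0.504
```

Emit:
send_rows(deltas=[[0,0,0.02,0,0,0,0],[0,0,0.02,0,0,0,0],[0,0,0.01,0,0,0,0],[0,0,0,0,0,0,0],[0,0,0,0,0,0,0],[0,0,0,0,0,0,0]])

```text
clock: 39.12
eef_pos: [420.5, 203.4, 51.9]
tool_rot: [0.616, 0.788, -0.003, -0.004]
wrist_force: [0.6, 0.1, -0.0]
gripper_width: 0.501
```

```bash
python3 - <<'E'
from h import *
st(); grab('wrist','w35'); s=plan([425,205,-20],Rd(104),n=5)
E
```

```text
t 39.12 p [420.5 203.4  51.9] yawx 103.9 z [-0.011 -0.001 -1.   ] q [ 22.6   0.7 124.2   0.2  55.7   8.5] F [ 0.6  0.1 -0. ] w 0.501
n=5 row mm [ 0.06  0.99 14.41] deg [-0.113 -0.025 -0.01 ]
  end [425. 205. -20.] rmin 468 vnorm 14.4
```

View pics/w35.png

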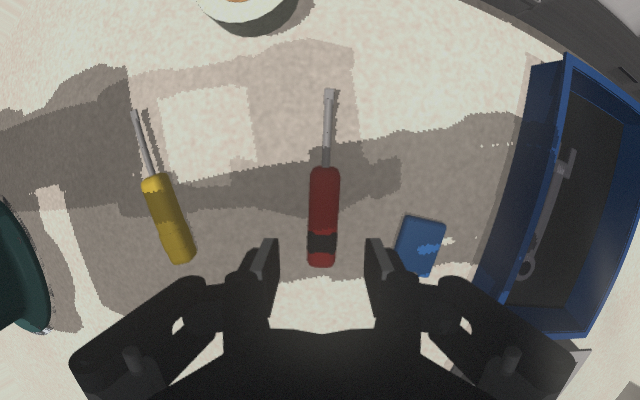

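```bash
python3 - <<'E'
from h import *
f=load('w35'); a=onz(f,325.5,170,20,True);b=onz(f,321,265,16,True);t=onz(f,330,92,10,True);print(a,b,t,(a+b)/2,[np.degrees(np.arctan2(*(q-b)[[1,0]])) for q in (a,t)])
m=(a+b)/2; m[2]=-20; plan(m,Rd(101.5),n=5)
E
```

```text
[414.66916905 235.0285849   20.        ] [429.68967203 161.24677148  16.        ] [404.46846288 289.10740815  10.        ] [422.17942054 198.13767819  18.        ] [np.float64(101.50702675826317), np.float64(101.1586507151569)]
n=5 row mm [-1.14  0.13 14.42] deg [-0.113 -0.022  0.49 ]
  end [422.2 198.1 -20. ] rmin 466 vnorm 14.5
```

Emit:
send_rows(deltas=[[-0.0011,0.0001,0.0144,-0.11,-0.02,0.49,0],[-0.0011,0.0001,0.0144,-0.11,-0.02,0.49,0],[-0.0011,0.0001,0.0144,-0.11,-0.02,0.49,0],[-0.0011,0.0001,0.0144,-0.11,-0.02,0.49,0],[-0.0011,0.0001,0.0144,-0.11,-0.02,0.49,0],[0,0,0,0,0,0,0],[0,0,0,0,0,0,0]])

```text
clock: 39.75
eef_pos: [420.6, 197.7, -20.9]
tool_rot: [0.633, 0.774, -0.001, -0.001]
wrist_force: [0.6, 0.4, 0.7]
gripper_width: 0.503
```

```bash
python3 - <<'E'
from h import *
st(); grab('wrist','w36'); plan([422,198,-36],Rd(101.5),n=2)
E
```

```text
t 39.75 p [420.6 197.7 -20.9] yawx 101.5 z [-0.003 -0.001 -1.   ] q [ 22.1   6.6 127.4   0.   46.1  10.6] F [0.6 0.4 0.7] w 0.503
n=2 row mm [-0.1   0.26  7.93] deg [-0.033 -0.001  0.007]
  end [422. 198. -36.] rmin 466 vnorm 7.9
```

View pics/w36.png

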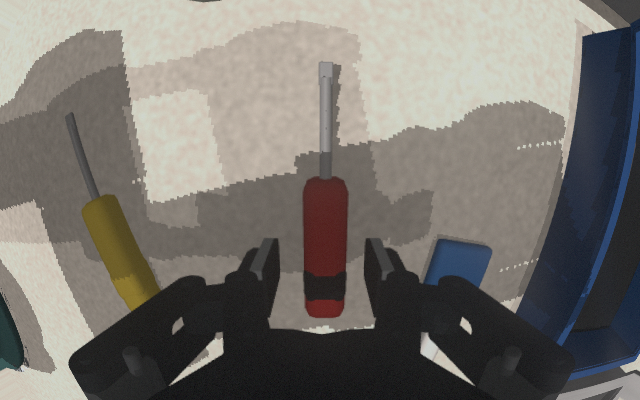

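Emit:
send_rows(deltas=[[0,0,0.008,0,0,0,0],[0,0,0.007,0,0,0,0],[0,0,0,0,0,0,0],[0,0,0,0,0,0,1],[0,0,0,0,0,0,1],[0,0,0,0,0,0,1],[0,0,0,0,0,0,1],[0,0,0,0,0,0,1]], force=50)

```text
clock: 40.47
eef_pos: [420.8, 197.8, -35.8]
tool_rot: [0.633, 0.774, -0.001, -0.001]
wrist_force: [0.6, -0.3, 1.9]
gripper_width: 0.244
```

Emit:
send_rows(deltas=[[0,0,-0.01,0,0,0,1],[0,0,-0.02,0,0,0,1],[0,0,-0.035,0,0,0,1],[0,0,-0.04,0,0,0,1],[0,0,-0.04,0,0,0,1],[0,0,0,0,0,0,1],[0,0,0,0,0,0,1]])

```text
clock: 41.05
eef_pos: [423.7, 199.0, 113.1]
tool_rot: [0.633, 0.774, 0.003, 0.001]
wrist_force: [-0.4, 0.5, -1.4]
gripper_width: 0.246
```

```bash
python3 - <<'E'
from h import *
st(); grab('wrist','w37'); s=plan([672,228,110],Rd(90))
E
```

```text
t 41.05 p [423.7 199.  113.1] yawx 101.5 z [ 0.005  0.002 -1.   ] q [ 22.1  -4.1 121.6   0.   62.2  10.6] F [-0.4  0.5 -1.4] w 0.246
n=7 row mm [ 0.15 36.08  0.09] deg [ 0.006 -0.004  1.644]
  end [672. 228. 110.] rmin 501 vnorm 36.1
```

View pics/w37.png

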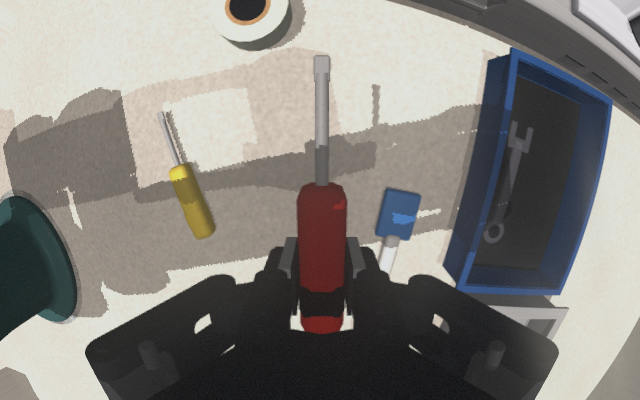

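Emit:
send_rows(deltas=[[0,0.0361,0,0,0,1.64,1],[0,0.0361,0,0,0,1.64,1],[0,0.0361,0,0,0,1.64,1],[0,0.0361,0,0,0,1.64,1],[0,0.0361,0,0,0,1.64,1],[0,0.0361,0,0,0,1.64,1],[0,0.0361,0,0,0,1.64,1],[0,0,0,0,0,0,1]])

```text
clock: 41.77
eef_pos: [675.6, 225.8, 103.9]
tool_rot: [0.708, 0.706, -0.002, -0.0]
wrist_force: [0.7, -0.7, 0.7]
gripper_width: 0.242
```

Emit:
send_rows(deltas=[[0,0,0.02,0,0,0,1],[0,0,0.02,0,0,0,1],[0,0,0,0,0,0,1],[0,0,0,0,0,0,1]])

```text
clock: 42.1
eef_pos: [667.7, 225.7, 64.2]
tool_rot: [0.707, 0.707, -0.005, -0.003]
wrist_force: [0.5, 0.8, -0.2]
gripper_width: 0.243
```

```bash
python3 - <<'E'
from h import *
st(); grab('wrist','w38'); s=plan([672,228,-20],Rd(90),n=5)
E
```

```text
t 42.10 p [667.7 225.7  64.2] yawx 90.0 z [-0.01  -0.003 -1.   ] q [16.6 24.2 93.9  0.  62.5 16.6] F [ 0.5  0.8 -0.2] w 0.243
n=5 row mm [ 0.37  0.58 17.29] deg [-0.071  0.021  0.007]
  end [672. 228. -20.] rmin 707 vnorm 17.3
```

View pics/w38.png

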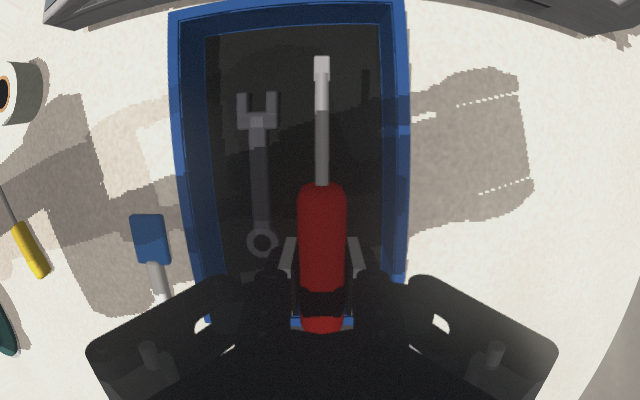

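Emit:
send_rows(deltas=[[0.0004,0.0006,0.0173,-0.07,0.02,0,1],[0.0004,0.0006,0.0173,-0.07,0.02,0,1],[0.0004,0.0006,0.0173,-0.07,0.02,0,1],[0.0004,0.0006,0.0173,-0.07,0.02,0,1],[0.0004,0.0006,0.0173,-0.07,0.02,0,1],[0,0,0,0,0,0,1],[0,0,0,0,0,0,1]])

```text
clock: 42.73
eef_pos: [673.7, 228.7, -18.0]
tool_rot: [0.707, 0.707, 0.001, 0.001]
wrist_force: [-0.3, 0.3, -0.9]
gripper_width: 0.246
```

Emit:
send_rows(deltas=[[0,0,0.004,0,0,0,1],[0,0,0.004,0,0,0,1],[0,0,0,0,0,0,1],[0,0,0,0,0,0,1]])

```text
clock: 43.07
eef_pos: [674.8, 228.8, -25.4]
tool_rot: [0.707, 0.707, 0.002, 0.001]
wrist_force: [-0.6, -0.3, -0.8]
gripper_width: 0.246
```

Emit:
send_rows(deltas=[[0,0,0.0035,0,0,0,1],[0,0,0,0,0,0,1],[0,0,0,0,0,0,1]])

```text
clock: 43.32
eef_pos: [674.3, 228.7, -29.7]
tool_rot: [0.707, 0.707, 0.002, 0.001]
wrist_force: [0.2, 0.6, -0.8]
gripper_width: 0.245
```

Emit:
send_rows(deltas=[[0,0,0.0015,0,0,0,1],[0,0,0,0,0,0,1],[0,0,0,0,0,0,0.4],[0,0,0,0,0,0,0.1],[0,0,0,0,0,0,0.1],[0,0,-0.01,0,0,0,0.1],[0,0,-0.03,0,0,0,0.1],[0,0,-0.04,0,0,0,0.1]])

```text
clock: 43.98
eef_pos: [670.2, 227.4, 45.4]
tool_rot: [0.707, 0.707, -0.002, -0.001]
wrist_force: [0.7, 0.8, 0.4]
gripper_width: 0.45
```

Emit:
send_rows(deltas=[[0,0,-0.04,0,0,0,0.1],[0,0,-0.03,0,0,0,0.1],[0,0,0,0,0,0,0.1],[0,0,0,0,0,0,0.1]])

```text
clock: 44.32
eef_pos: [676.6, 229.4, 124.0]
tool_rot: [0.707, 0.707, 0.005, 0.003]
wrist_force: [-0.6, 0.2, -0.9]
gripper_width: 0.45
```

```bash
python3 - <<'E'
from h import *
st(); grab('wrist','w39')
f=grab('top','top39'); cv2.imwrite('pics/t39z.png',cv2.resize(f['color'][125:290,210:450],None,fx=3.3,fy=3.3,interpolation=cv2.INTER_CUBIC))
E
```

```text
t 44.32 p [676.6 229.4 124. ] yawx 90.0 z [ 0.012  0.003 -1.   ] q [16.7 21.4 91.1 -0.  66.8 16.7] F [-0.6  0.2 -0.9] w 0.450
```

View pics/w39.png

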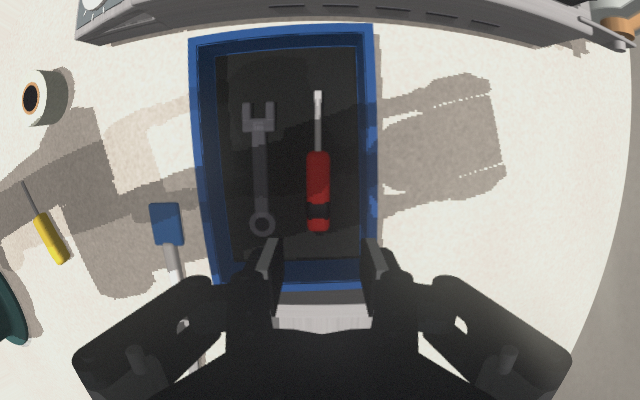

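View pics/t39z.png

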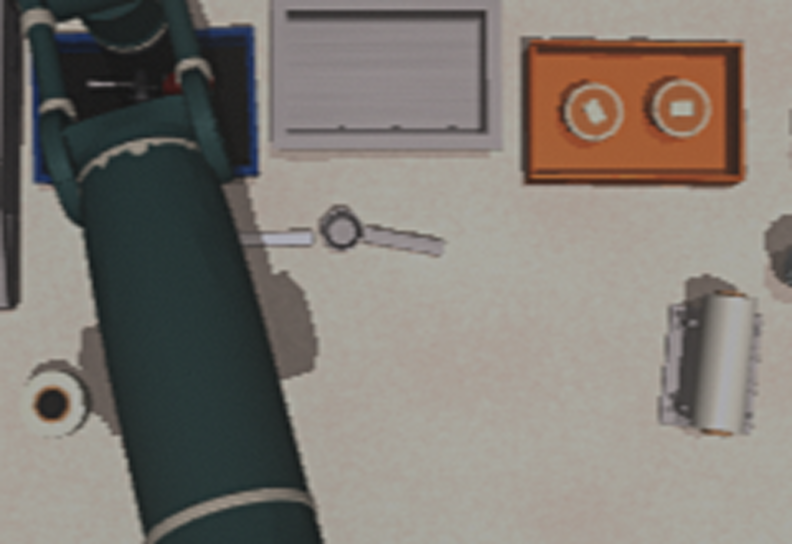

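```bash
python3 - <<'E'
from h import *
s=plan([505,120,80],Rd(90))
E
```

```text
n=6 row mm [-18.06 -28.07   6.39] deg [ 0.032 -0.009  0.004]
  end [505. 120.  80.] rmin 519 vnorm 34.0
```

Emit:
send_rows(deltas=[[-0.018,-0.028,0.0064,0.03,0,0,0.1],[-0.018,-0.028,0.0064,0.03,0,0,0.1],[-0.018,-0.028,0.0064,0.03,0,0,0.1],[-0.018,-0.028,0.0064,0.03,0,0,0.1],[-0.018,-0.028,0.0064,0.03,0,0,0.1],[-0.018,-0.028,0.0064,0.03,0,0,0.1],[0,0,0,0,0,0,0.1],[0,0,0,0,0,0,0.1]])

```text
clock: 45.08
eef_pos: [501.3, 119.1, 76.5]
tool_rot: [0.707, 0.707, -0.002, -0.002]
wrist_force: [0.4, -0.5, -0.2]
gripper_width: 0.445
```

```bash
python3 - <<'E'
from h import *
st(); grab('wrist','w40')
E
```

```text
t 45.08 p [501.3 119.1  76.5] yawx 90.0 z [-0.006 -0.    -1.   ] q [1.060e+01 4.100e+00 1.177e+02 1.000e-01 5.860e+01 1.060e+01] F [ 0.4 -0.5 -0.2] w 0.445
```

View pics/w40.png

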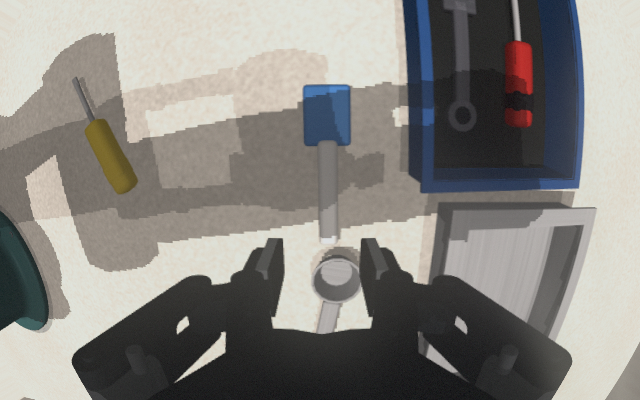

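```bash
python3 - <<'E'
from h import *
f=load('w40')
for n,u,v,z in [('blade far',327,86,9),('h top',328,145,12),('h end',329,240,12),('cup',336,280,22),('cupR',336,255,22),('scoop bottomL',320,333,18)]: print(n,np.round(onz(f,u,v,z,True),1))
plan([504.5,130,-15],Rd(89.5),n=5)
E
```

```text
blade far [504.7 213.    9. ]
h top [505.5 165.7  12. ]
h end [506.7  85.1  12. ]
cup [512.9  51.4  22. ]
cupR [512.5  75.6  22. ]
scoop bottomL [498.8 -12.1  18. ]
n=5 row mm [ 2.    0.1  18.61] deg [-0.028 -0.007  0.097]
  end [504.5 130.  -15. ] rmin 519 vnorm 18.7
```

Emit:
send_rows(deltas=[[0.0026,0.0009,0.019,0,0,-0.1,0.3],[0.0026,0.0009,0.019,0,0,-0.1,0.3],[0.0026,0.0009,0.019,0,0,-0.1,0.3],[0.0026,0.0009,0.019,0,0,-0.1,0.3],[0.0026,0.0009,0.019,0,0,-0.1,0.3],[0,0,0,0,0,0,0.3],[0,0,0,0,0,0,0.3]])

```text
clock: 45.72
eef_pos: [510.2, 134.0, -16.2]
tool_rot: [0.704, 0.711, -0.001, -0.001]
wrist_force: [0.4, 0.0, 0.6]
gripper_width: 0.35
```

```bash
python3 - <<'E'
from h import *
st(); grab('wrist','w41'); plan([505.8,132,-37],Rd(90.5),n=2)
E
```

```text
t 45.72 p [510.2 134.  -16.2] yawx 90.6 z [-0.002  0.001 -1.   ] q [1.200e+01 1.230e+01 1.199e+02 1.000e-01 4.790e+01 1.140e+01] F [0.4 0.  0.6] w 0.350
n=2 row mm [-1.03 -2.79 11.  ] deg [ 0.017 -0.03   0.029]
  end [505.8 132.  -37. ] rmin 523 vnorm 11.4
```

View pics/w41.png

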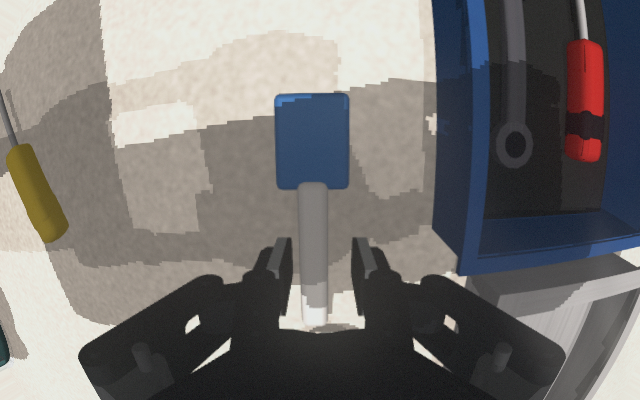

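Emit:
send_rows(deltas=[[-0.001,-0.0025,0.011,0,0,0,0.3],[-0.001,-0.0025,0.01,0,0,0,0.3],[0,0,0,0,0,0,0.3],[0,0,0,0,0,0,0.3],[0,0,0,0,0,0,1],[0,0,0,0,0,0,1],[0,0,0,0,0,0,1],[0,0,0,0,0,0,1]], force=50)

```text
clock: 46.43
eef_pos: [506.1, 131.7, -35.6]
tool_rot: [0.704, 0.71, 0.001, 0.0]
wrist_force: [0.9, -0.9, 0.7]
gripper_width: 0.168
```

Emit:
send_rows(deltas=[[0,0,-0.01,0,0,0,1],[0,0,-0.02,0,0,0,1],[0,0,-0.035,0,0,0,1],[0,0,-0.04,0,0,0,1],[0,0,-0.04,0,0,0,1],[0,0,0,0,0,0,1],[0,0,0,0,0,0,1]])

```text
clock: 47.02
eef_pos: [508.7, 132.2, 113.5]
tool_rot: [0.704, 0.71, 0.004, 0.002]
wrist_force: [0.5, -0.6, -0.8]
gripper_width: 0.164
```

```bash
python3 - <<'E'
from h import *
st(); f=grab('wrist','w42')
T=load('top39'); g=lambda x,y:onz(T,210+x/3.3,125+y/3.3,50)
print(np.round([g(270,0),g(500,150),g(272,150),g(286,10),g(488,132)],1))
E
```

```text
t 47.02 p [508.7 132.2 113.5] yawx 90.5 z [ 0.009  0.003 -1.   ] q [1.180e+01 2.200e+00 1.153e+02 1.000e-01 6.190e+01 1.130e+01] F [ 0.5 -0.6 -0.8] w 0.164
[[ 758.7  123.2   50. ]
 [ 596.2 -121.8   50. ]
 [ 596.6  120.8   50. ]
 [ 747.8  106.1   50. ]
 [ 615.6 -109.2   50. ]]
```

View pics/w42.png

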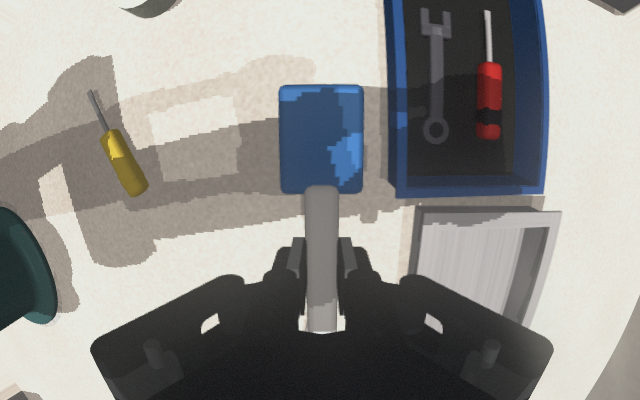

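```bash
python3 - <<'E'
from h import *
plan([710,-14,110],Rd(90))
E
```

```text
n=7 row mm [-20.96  28.98   0.15] deg [ 0.033 -0.014  0.075]
  end [710. -14. 110.] rmin 547 vnorm 35.8
```

Emit:
send_rows(deltas=[[-0.021,0.029,0,0.03,0,0.07,1],[-0.021,0.029,0,0.03,0,0.07,1],[-0.021,0.029,0,0.03,0,0.07,1],[-0.021,0.029,0,0.03,0,0.07,1],[-0.021,0.029,0,0.03,0,0.07,1],[-0.021,0.029,0,0.03,0,0.07,1],[-0.021,0.029,0,0.03,0,0.07,1],[0,0,0,0,0,0,1]])

```text
clock: 47.73
eef_pos: [712.1, -18.8, 105.0]
tool_rot: [0.708, 0.706, -0.002, -0.001]
wrist_force: [-0.1, 0.2, -1.0]
gripper_width: 0.169
```

Emit:
send_rows(deltas=[[0,0,0.025,0,0,0,1],[0,0,0.015,0,0,0,1],[0,0,0,0,0,0,1],[0,0,0,0,0,0,1]])

```text
clock: 48.07
eef_pos: [705.5, -13.8, 64.8]
tool_rot: [0.707, 0.707, -0.003, -0.004]
wrist_force: [0.2, -0.5, 0.1]
gripper_width: 0.166
```

```bash
python3 - <<'E'
from h import *
st(); f=grab('wrist','w43'); plan([710,-14,-20],Rd(90),n=5)
E
```

```text
t 48.07 p [705.5 -13.8  64.8] yawx 90.1 z [-0.01   0.002 -1.   ] q [-3.2 24.2 93.8  0.1 62.6 -3.3] F [ 0.2 -0.5  0.1] w 0.166
n=5 row mm [-0.05  0.62 17.38] deg [-0.075 -0.015  0.014]
  end [710. -14. -20.] rmin 708 vnorm 17.4
```

View pics/w43.png

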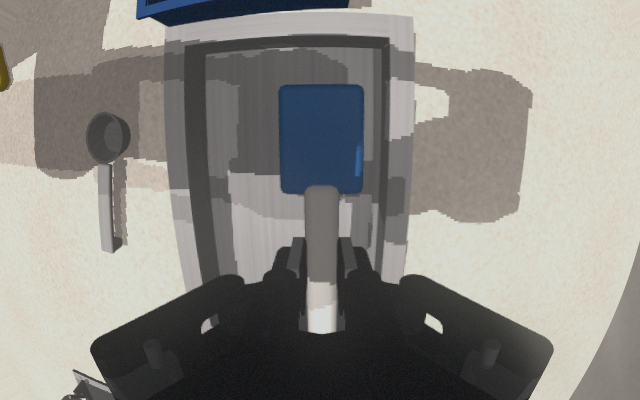

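Emit:
send_rows(deltas=[[0,0.0002,0.0174,-0.07,0,0,1],[0,0.0002,0.0174,-0.07,0,0,1],[0,0.0002,0.0174,-0.07,0,0,1],[0,0.0002,0.0174,-0.07,0,0,1],[0,0.0002,0.0174,-0.07,0,0,1],[0,0,0,0,0,0,1],[0,0,0,0,0,0,1]])

```text
clock: 48.7
eef_pos: [709.3, -13.8, -18.4]
tool_rot: [0.707, 0.708, 0.001, 0.0]
wrist_force: [-0.1, 0.6, -0.4]
gripper_width: 0.172
```

Emit:
send_rows(deltas=[[0,0,0.004,0,0,0,1],[0,0,0.003,0,0,0,1],[0,0,0,0,0,0,1],[0,0,0,0,0,0,1]])

```text
clock: 49.03
eef_pos: [710.7, -14.3, -24.5]
tool_rot: [0.707, 0.707, 0.002, 0.001]
wrist_force: [0.7, -0.1, -0.2]
gripper_width: 0.168
```

Emit:
send_rows(deltas=[[0,0,0.004,0,0,0,1],[0,0,0,0,0,0,1],[0,0,0,0,0,0,1]])

```text
clock: 49.28
eef_pos: [709.8, -14.3, -29.6]
tool_rot: [0.707, 0.707, 0.001, 0.001]
wrist_force: [0.0, 0.2, -0.2]
gripper_width: 0.17
```

Emit:
send_rows(deltas=[[0,0,0.0015,0,0,0,1],[0,0,0,0,0,0,0.6],[0,0,0,0,0,0,0.35],[0,0,0,0,0,0,0.35],[0,0,0,0,0,0,0.35],[0,0,-0.01,0,0,0,0.35],[0,0,-0.03,0,0,0,0.35],[0,0,-0.04,0,0,0,0.35]])

```text
clock: 49.95
eef_pos: [705.9, -14.1, 45.7]
tool_rot: [0.707, 0.707, -0.001, -0.003]
wrist_force: [-0.5, -0.5, -0.7]
gripper_width: 0.323
```

Emit:
send_rows(deltas=[[0,0,-0.04,0,0,0,0.1],[0,0,-0.03,0,0,0,0.1],[0,0,0,0,0,0,0.1],[0,0,0,0,0,0,0.1]])

```text
clock: 50.28
eef_pos: [712.6, -14.6, 124.3]
tool_rot: [0.707, 0.707, 0.004, 0.004]
wrist_force: [0.4, -0.3, -0.2]
gripper_width: 0.451
```

```bash
python3 - <<'E'
from h import *
st(); f=grab('wrist','w44')
f=load('w43'); c=onz(f,108,138,22,True); e=onz(f,112,250,20,True); h=onz(f,105,166,20,True);print(c,h,e,np.degrees(np.arctan2(*(h-e)[[1,0]])))
E
```

```text
t 50.28 p [712.6 -14.6 124.3] yawx 90.0 z [ 0.011  0.001 -1.   ] q [-3.2 21.2 91.3  0.1 66.9 -3.3] F [ 0.4 -0.3 -0.2] w 0.451
[520.38547679  48.41207914  22.        ] [511.91096855  23.8336308   20.        ] [502.45064484 -57.37541753  20.        ] 83.35536542126752
```

View pics/w44.png

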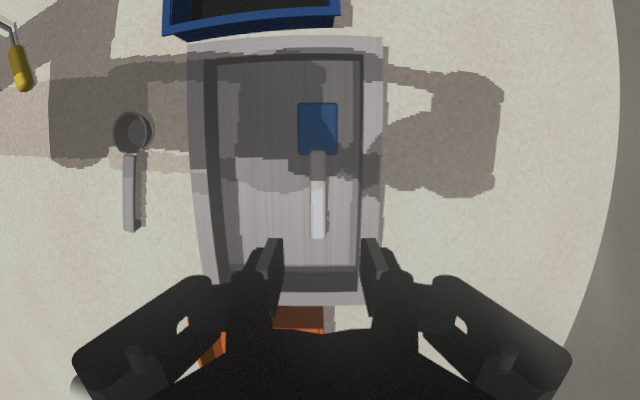

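```bash
python3 - <<'E'
from h import *
plan([508,-4,60],Rd(83.3))
E
```

```text
n=6 row mm [  0.11 -33.85  10.08] deg [ 0.059 -0.012  1.123]
  end [508.  -4.  60.] rmin 508 vnorm 35.3
```

Emit:
send_rows(deltas=[[0,-0.0338,0.01,0.06,0,1.12,0.1],[0,-0.0338,0.01,0.06,0,1.12,0.1],[0,-0.0338,0.01,0.06,0,1.12,0.1],[0,-0.0338,0.01,0.06,0,1.12,0.1],[0,-0.0338,0.01,0.06,0,1.12,0.1],[0,-0.0338,0.01,0.06,0,1.12,0.1],[0,0,0,0,0,0,0.1],[0,0,0,0,0,0,0.1]])

```text
clock: 51.0
eef_pos: [501.2, -4.1, 55.1]
tool_rot: [0.747, 0.665, -0.004, -0.005]
wrist_force: [0.4, -0.1, 0.7]
gripper_width: 0.449
```

```bash
python3 - <<'E'
from h import *
st(); grab('wrist','w45')
E
```

```text
t 51.00 p [501.2  -4.1  55.1] yawx 83.3 z [-0.012  0.002 -1.   ] q [-3.40e+00  4.30e+00  1.20e+02  1.00e-01  5.63e+01  3.20e+00] F [ 0.4 -0.1  0.7] w 0.449
```

View pics/w45.png

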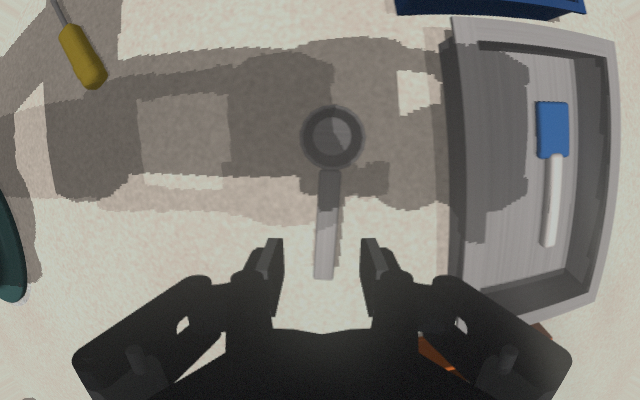

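```bash
python3 - <<'E'
from h import *
f=load('w45'); c=onz(f,332,138,22,True); e=onz(f,324,277,20,True); h=onz(f,330,172,20,True);print(c,h,e,[np.degrees(np.arctan2(*(q-e)[[1,0]])) for q in (h,c)])
m=e+(h-e)*0.62; print(m)
m[2]=-18; plan(m,Rd(80.5),n=5)
E
```

```text
[513.46902762  48.86169836  22.        ] [509.42943252  24.93952224  20.        ] [495.7091268  -57.71425207  20.        ] [np.float64(80.57499560493602), np.float64(80.53912022430656)]
[504.21571635  -6.468912    20.        ]
n=5 row mm [-4.3e-01  1.0e-02  1.5e+01] deg [-0.079 -0.008  0.566]
  end [504.2  -6.5 -18. ] rmin 504 vnorm 15.0
```

Emit:
send_rows(deltas=[[-0.0004,0,0.015,-0.08,0,0.56,0.3],[-0.0004,0,0.015,-0.08,0,0.56,0.3],[-0.0004,0,0.015,-0.08,0,0.56,0.3],[-0.0004,0,0.015,-0.08,0,0.56,0.3],[-0.0004,0,0.015,-0.08,0,0.56,0.3],[0,0,0,0,0,0,0.3],[0,0,0,0,0,0,0.3]])

```text
clock: 51.63
eef_pos: [507.3, -6.5, -16.6]
tool_rot: [0.763, 0.646, 0.001, 0.001]
wrist_force: [0.3, -0.8, -1.2]
gripper_width: 0.35
```

```bash
python3 - <<'E'
from h import *
st(); grab('wrist','w46'); plan([504.2,-6.5,-36],Rd(80.5),n=2)
E
```

```text
t 51.63 p [507.3  -6.5 -16.6] yawx 80.5 z [ 0.002  0.001 -1.   ] q [-3.600e+00  1.030e+01  1.225e+02  1.000e-01  4.710e+01  5.800e+00] F [ 0.3 -0.8 -1.2] w 0.350
n=2 row mm [-0.31 -2.01 10.15] deg [ 0.12  -0.034  0.015]
  end [504.2  -6.5 -36. ] rmin 504 vnorm 10.4
```

View pics/w46.png

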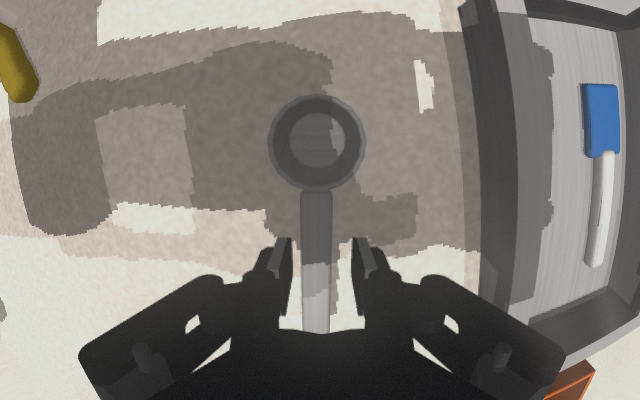

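Emit:
send_rows(deltas=[[0,-0.0018,0.01,0.1,0,0,0.3],[0,-0.0018,0.01,0.1,0,0,0.3],[0,0,0,0,0,0,0.3],[0,0,0,0,0,0,0.3],[0,0,0,0,0,0,1],[0,0,0,0,0,0,1],[0,0,0,0,0,0,1],[0,0,0,0,0,0,1]], force=50)

```text
clock: 52.35
eef_pos: [503.7, -5.9, -35.7]
tool_rot: [0.763, 0.646, 0.001, -0.0]
wrist_force: [0.6, -0.3, -1.1]
gripper_width: 0.166
```

Emit:
send_rows(deltas=[[0,0,-0.01,0,0,0,1],[0,0,-0.02,0,0,0,1],[0,0,-0.035,0,0,0,1],[0,0,-0.04,0,0,0,1],[0,0,-0.04,0,0,0,1],[0,0,0,0,0,0,1],[0,0,0,0,0,0,1]])

```text
clock: 52.93
eef_pos: [506.7, -6.2, 113.5]
tool_rot: [0.763, 0.646, 0.004, 0.003]
wrist_force: [-0.3, 0.5, -1.3]
gripper_width: 0.172
```

```bash
python3 - <<'E'
from h import *
st(); f=grab('wrist','w47'); plan([650,-12,110],Rd(90))
E
```

```text
t 52.93 p [506.7  -6.2 113.5] yawx 80.5 z [ 0.009  0.001 -1.   ] q [-3.600e+00  2.000e-01  1.174e+02  1.000e-01  6.190e+01  5.900e+00] F [-0.3  0.5 -1.3] w 0.172
n=4 row mm [ 2.29 36.4   0.28] deg [ 0.053 -0.016 -2.371]
  end [650. -12. 110.] rmin 541 vnorm 36.5
```

View pics/w47.png

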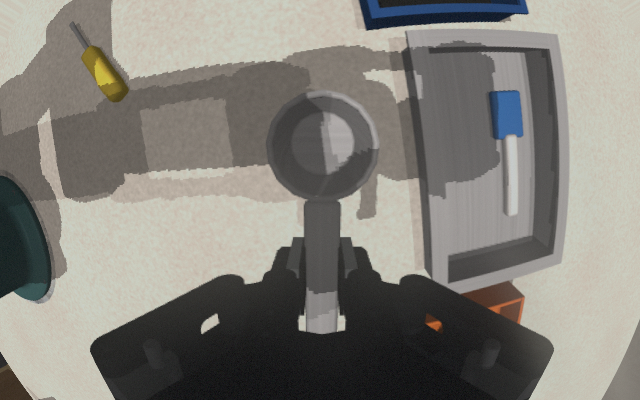

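Emit:
send_rows(deltas=[[0.0023,0.0363,0,0.05,0,-2.37,1],[0.0023,0.0363,0,0.05,0,-2.37,1],[0.0023,0.0363,0,0.05,0,-2.37,1],[0.0023,0.0363,0,0.05,0,-2.37,1],[0,0,0.025,0,0,0,1],[0,0,0.015,0,0,0,1],[0,0,0,0,0,0,1],[0,0,0,0,0,0,1]])

```text
clock: 53.65
eef_pos: [645.2, -11.6, 65.1]
tool_rot: [0.707, 0.707, -0.003, -0.004]
wrist_force: [-0.2, 0.3, -0.3]
gripper_width: 0.176
```

```bash
python3 - <<'E'
from h import *
st(); f=grab('wrist','w48'); plan([650,-14,-20],Rd(90),n=5)
E
```

```text
t 53.65 p [645.2 -11.6  65.1] yawx 90.0 z [-0.011  0.002 -1.   ] q [-3.30e+00  1.83e+01  1.02e+02  1.00e-01  6.04e+01 -3.30e+00] F [-0.2  0.3 -0.3] w 0.176
n=5 row mm [-0.47  0.73 17.4 ] deg [-0.08  -0.018 -0.001]
  end [650. -14. -20.] rmin 647 vnorm 17.4
```

View pics/w48.png

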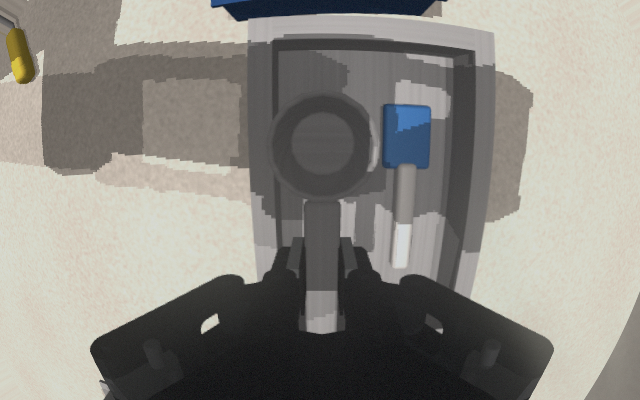

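Emit:
send_rows(deltas=[[-0.0005,0.0006,0.0174,-0.08,0,0,1],[-0.0005,0.0006,0.0174,-0.08,0,0,1],[-0.0005,0.0006,0.0174,-0.08,0,0,1],[-0.0005,0.0006,0.0174,-0.08,0,0,1],[-0.0005,0.0006,0.0174,-0.08,0,0,1],[0,0,0,0,0,0,1],[0,0,0,0,0,0,1]])

```text
clock: 54.28
eef_pos: [650.7, -14.2, -18.1]
tool_rot: [0.707, 0.707, 0.001, 0.0]
wrist_force: [0.0, 0.6, -0.7]
gripper_width: 0.171
```

Emit:
send_rows(deltas=[[0,0,0.004,0,0,0,1],[0,0,0.003,0,0,0,1],[0,0,0,0,0,0,1],[0,0,0,0,0,0,1]])

```text
clock: 54.62
eef_pos: [652.1, -14.2, -24.3]
tool_rot: [0.707, 0.707, 0.002, 0.001]
wrist_force: [0.1, -0.4, -1.4]
gripper_width: 0.169
```

Emit:
send_rows(deltas=[[0,0,0.004,0,0,0,1],[0,0,0,0,0,0,1],[0,0,0,0,0,0,1]])

```text
clock: 54.87
eef_pos: [651.3, -14.1, -29.3]
tool_rot: [0.707, 0.707, 0.002, 0.001]
wrist_force: [-0.8, -0.2, -1.1]
gripper_width: 0.175
```

Emit:
send_rows(deltas=[[0,0,0.001,0,0,0,1],[0,0,0,0,0,0,0.6],[0,0,0,0,0,0,0.4],[0,0,0,0,0,0,0.4],[0,0,0,0,0,0,0.4],[0,0,-0.01,0,0,0,0.4],[0,0,-0.03,0,0,0,0.4],[0,0,-0.04,0,0,0,0.4]])

```text
clock: 55.53
eef_pos: [647.3, -14.0, 47.0]
tool_rot: [0.707, 0.707, -0.001, -0.002]
wrist_force: [0.5, 0.7, 0.3]
gripper_width: 0.3
```

Emit:
send_rows(deltas=[[0,-0.02,-0.04,0,0,0,0.1],[0,-0.03,-0.04,0,0,0,0.1],[0,-0.03,-0.04,0,0,0,0.1],[0,-0.03,-0.04,0,0,0,0.1],[0,-0.03,-0.04,0,0,0,0.1],[0,0,0,0,0,0,0.1],[0,0,0,0,0,0,0.1]])

```text
clock: 56.12
eef_pos: [533.1, -14.6, 224.7]
tool_rot: [0.707, 0.707, 0.005, 0.004]
wrist_force: [-0.4, 0.3, -0.3]
gripper_width: 0.448
```

```bash
python3 - <<'E'
from h import *
st(); f=grab('wrist','w49'); grab('top','top49'); g=grab('side','side49')
cv2.imwrite('pics/t49z.png',cv2.resize(load('top49')['color'][115:255,120:480],None,fx=2.2,fy=2.2,interpolation=cv2.INTER_CUBIC))
E
```

```text
t 56.12 p [533.1 -14.6 224.7] yawx 90.0 z [ 0.012  0.001 -1.   ] q [-4.300e+00 -1.900e+00  1.074e+02  1.000e-01  7.390e+01 -4.300e+00] F [-0.4  0.3 -0.3] w 0.448
```

View pics/w49.png

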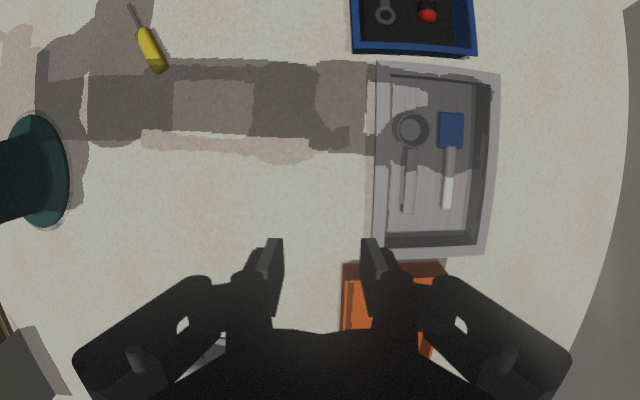

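View pics/t49z.png

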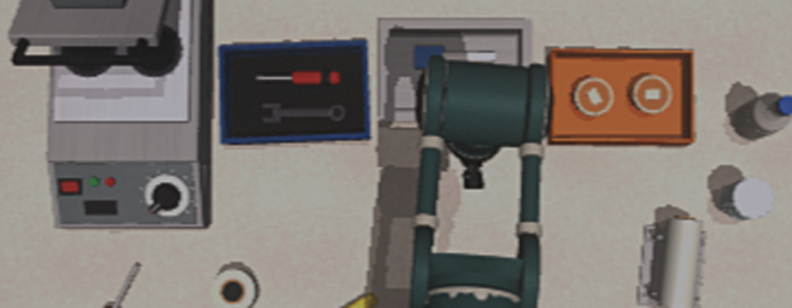

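View pics/side49.png

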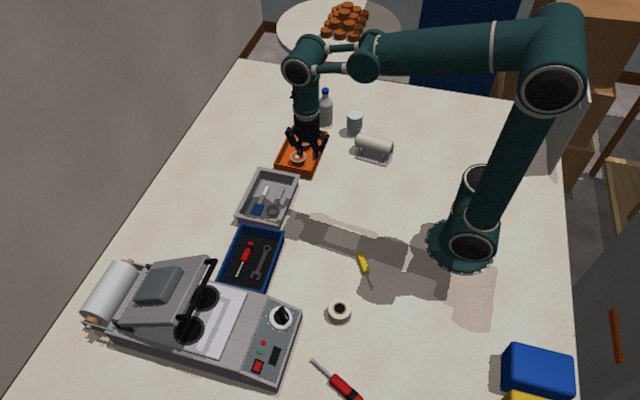

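```bash
python3 - <<'E'
from h import *
t=load('top49');s=load('side49'); c=np.array([365,-353,0.]);d=np.array([np.cos(np.radians(-6.7)),np.sin(np.radians(-6.7)),0])
for nm,f,(r0,r1,c0,c1) in (('t',t,(200,270,390,470)),('s',s,(110,180,330,420))):
    a=f['color'].copy(); a=cv2.resize(a[r0:r1,c0:c1],None,fx=8,fy=8,interpolation=cv2.INTER_CUBIC)
    for k in(-75,0,75):
        u,v=proj(f,c+k*d+[0,0,54]); cv2.circle(a,(int((u-c0+.5)*8),int((v-r0+.5)*8)),4,(0,255,0),-1)
    for x in(-65,65):
      for y in(-50,50):
        u,v=proj(f,c+x*d+y*np.array([-d[1],d[0],0])+[0,0,5]); cv2.circle(a,(int((u-c0+.5)*8),int((v-r0+.5)*8)),4,(255,0,255),-1)
    cv2.imwrite('pics/chk_%s.png'%nm,a)
E
```

```text
(no output)
```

View pics/chk_t.png

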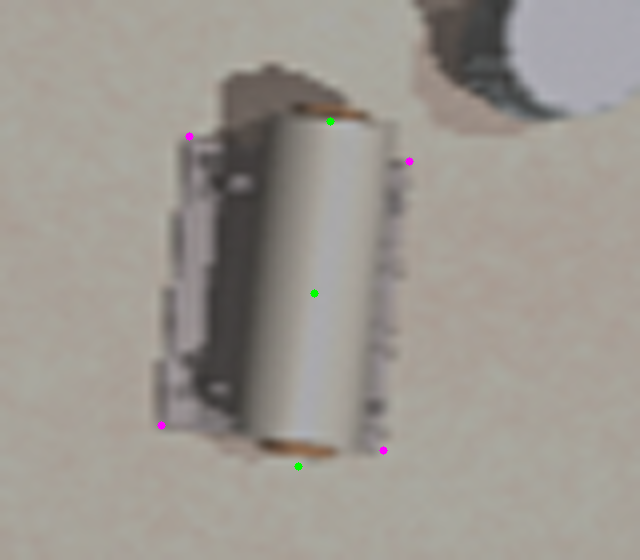

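View pics/chk_s.png

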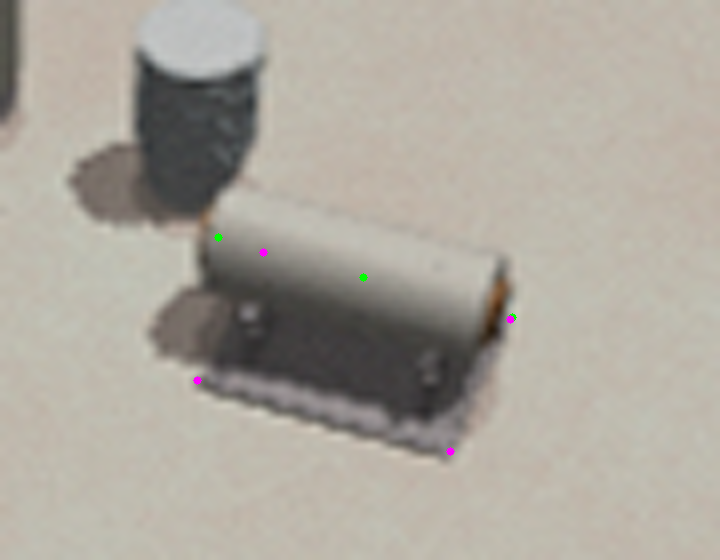

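```bash
python3 - <<'E'
from h import *
st(); print(robot.sign_off())
E
```

```text
t 56.27 p [531.5 -14.5 219.2] yawx 90.0 z [ 0.003  0.001 -1.   ] q [-4.300e+00 -1.500e+00  1.076e+02  1.000e-01  7.380e+01 -4.300e+00] F [-0.6 -0.  -0.4] w 0.445
the job is handed in; nothing more can be done
None
```

I did every step in the order asked and handed the job in at 56 s.

- **Heat dial:** I turned it fully anticlockwise. The torque rose sharply at the stop, and the pointer lines up with the red off mark.
- **Film roll:** It came out of the crate and lies in both Vs of the stand.
- **Cups:** Two cups were on the bench. Both were lowered until contact was felt and stand upright in the orange crate.
- **Spanner and screwdriver:** The spanner and the smaller red screwdriver are in the blue tray.
- **Scraper and scoop:** Both are in the wash pan.
- **Left alone:** I did not touch the sanitiser bottle, the empty cups, the label roll or the look-alike screwdrivers. They look unmoved in the last pictures. I saw no item knocked aside.

Three things did not go as expected:

- **First grip on the dial:** The fingers closed above it. The real fingertips sit about 42 mm behind the reported tool point, both in the wrist picture and roughly in the side view. I used that offset from then on and the second grip held.
- **Pose readings:** They wandered by several millimetres after moves, so I waited for the arm to settle before reading positions from the spanner onward.
- **Film roll position:** The last top picture suggests the roll is about 5 mm off the stand's middle along its axis. The pose at release suggested about 2 mm or less. It is well inside both supports either way, so I left it.

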